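Set up the egg poacher and start it warming

ROBOT

A 6-joint arm with a two-finger parallel gripper is mounted at the origin on the work surface. World frame = base frame: x ahead of the robot, y to its left, z up, the work surface at z = 0. Lengths are in m, angles in rad, forces in N, time in s.
With the tool pointing down it reaches from about 0.375 to 0.75 m from the base axis. Payload 9 kg.
Tool frame: the origin (TCP) lies on the centre line of the jaws, within the pads' length; the fingertips stand 11 mm ahead of it and the grasp point (between the pads) lies 8 mm behind it; z points along the fingers, x is the direction in which the jaws open and shut, and the axes are right-handed (so a half turn about z gives the same grasp; the last joint's range is limited). The gripper opens to 85 mm and grips with 20 to 120 N. Pads are 22 mm wide; open, the fingers measure 114 mm over their backs; the gripper's body (76 mm by 85 mm) begins 54 mm behind the grasp point. The pads swing forward as they close: fully open they stand 13 mm farther back than shut.
Start: joints at [-1.468, 0.104, 0.097, 1.564, 0, 1.353], TCP at [0.189, -0.569, 0.215] pointing down, gripper open.
Joint ranges: [-2.99, 2.99], [-0.84, 1.86], [-1.1, 1.16], [-1.84, 2.11], [-1.51, 1.56], [-3.14, 3.14]. Speed limits (rad/s): [2.22, 2.22, 2.57, 3.14, 3.14, 3.14].

INTERFACE

Orientations are given as a unit quaternion [x, y, z, w].
In Python, from workcell import ctrl gives the robot as it stands.
- The arm moves only by the tool drive_tool, never from a script. Its argument "deltas" is a list of rows, each an object with "xyz": the shift along the tool's x, y, z in mm, a list of three; "dr": the turn, a rotation vector about the tool's x, y, z in rad, a list of three; "hand": the closure, from 0 (fully open) to 1 (shut). A call has 1 to 8 rows; each row is the pose to reach, as a shift and turn from the pose commanded when the call began, along the tool's axes at that moment; what a row does not reach only later rows make up. A row lasts 1/10 s, in which the tool goes at most 50 mm and 8.59 degrees, less where a joint would pass 70% of its speed; a pose out of reach is approached as far as the arm can. A call with a gripper value outside its range is refused whole. The fingers move at their own pace and stop on an object; the grip force is fixed at half the most. Time passes only in rows, so rows that repeat a pose let the fingers close. It gives the time, the measured TCP pose, the force and the opening at its end, in the units of the state.
- ctrl.get_state(): the state, without advancing time (a new reading comes with each control period).
- ctrl.read_camera(name): name is "side" or "top"; returns a dict with "pixels" (400x640x3 uint8, blue, green, red), "fovy" (degrees; the focal length in pixels is half the picture's height over the tangent of half this angle, whatever the lens; pixels are square), "cx", "cy" (the principal point, pixels), "cam_to_world" (4x4, takes a point from camera to world coordinates). Camera axes: x right, y up, looking along -z (the intrinsics and any distortion apply to the point x, -y, -z); pixel columns grow to the right and rows downward; lengths in m; the calibration is good to about 2 mm. A picture is of the moment at which its call begins. There is no depth.
- ctrl.close_job(): hands the job in, once; it reports no verdict.
Trained networks look in a picture, given as the dict that the camera call returned (one of the last four; its "shot" number tells which), for a name from the list of things; names that differ only in an ending like _2 or _b are one class to them, and where a whole thing is asked for, a point or a joint stands for the part that bears it (a point fixed in the world has none). Each returns a list of dicts, best first, with "conf" (0 to 1); they miss things now and then, are a little off and sometimes report something else, mostly with a low value. They report only what shows in the picture. A call takes as long as a camera call. They do not tell look-alikes from the thing itself.
- ctrl.trace(picture, label): "pixels" (400x640 bool, what is visible of it) and "extent" ([left, top, right, bottom] as shares, 0 to 1, of the picture: columns of its width, rows of its height, round what is visible of it).
- ctrl.pinpoint(picture, label): "location" ([row, column] as shares, 0 to 1, of the picture: columns of its width, rows of its height: a listed point, or the origin of a listed thing).
The state is a dict: "clock": time; "joint_positions": joint angles; "dq": joint speeds; "tau": joint torques, N m; "tcp_pos": TCP position; "tool_rot": TCP orientation; "contact_force": force on the tool from outside, world axes, zero at the start; "ft_torque": the same for the moment, N m; "finger_gap": finger opening in m.
Only numpy, scipy, OpenCV 4.12 (cv2) and the standard library are available. Lean on these libraries where they do the work, as an engineer would, in place of code of your own. Each camera call takes 0.05 s, during which the arm holds its last target.

TASK

Set up the egg poacher on the hob: take off its lid, then put every egg cup from the baking tray into a hole of the poacher's deck, turned so that the bracket under its grip drops into the notch and the cup sits fully home and level. When all the cups are in, put the lid back so that it sits level inside the pan's rim, and only then turn the hob's dial clockwise to the long white mark. Leave the mug, the jar and the kitchen timer where they are.

Things in the scene. Friction and masses are not known exactly. Their poses are not given: they have to be found in the camera images.
- hob: Fixed: induction hob with the poacher pan on it. 380 mm (x) by 280 (y), top 60 mm above the worktop; origin on the worktop under its centre; the dial is at its front, -x. Round steel pan, 258 mm across, axis at x = +50 mm, rim 125 mm above the worktop, a small loop handle on each side (y) out to 160 mm from its axis, 105 mm high.
- hole0 (a point): Centre of the front left (+y) hole, at the deck's top; axes as the hob's. Hole 62 mm across, its notch 16 mm wide, towards the hob's front (-x), ending 53 mm from the centre. A cup is home with its axis here, its x along the hob's x (bracket in the notch), flange on the deck, its origin 24 mm below this point. Turned wrong, its bracket lies on the deck and it stands tilted.
- hole1 (a point): Centre of the front right (-y) hole, at the deck's top; axes as the hob's. Same size, and notch towards -x, as hole0.
- hole2 (a point): Centre of the rear left (+y) hole, at the deck's top; axes as the hob's. Same size, and notch towards -x, as hole0.
- hole3 (a point): Centre of the rear right (-y) hole, at the deck's top; axes as the hob's. Same size, and notch towards -x, as hole0.
- pan_mouth (a point): Centre of the pan at the top of its flat aluminium deck (8 mm thick, with the four keyed holes), 118 mm above the worktop. The pan's rim stands 7 mm higher all round, 250 mm across inside. The seated lid rests on the deck's edge inside the rim, its origin here, with 3 mm of play.
- lid: Loose domed steel lid, on the pan at the start. 244 mm across at its rim; origin at the centre of the rim's underside, z up; dome top 56 mm up; on its axis a black cylindrical knob 28 mm across, 63 to 94 mm up, on a thinner neck. Hollow: it clears the grips of seated cups. 240 to 480 g.
- dial (a joint): The hob's dial, rad: 0 is off (white pointer to the front, -x), growing clockwise seen from above, up to 4.2. The long white mark is at 1.22 (70 degrees); the other marks are short. It stays where it is left; 0.03 N m turns it.
- dial_grip (a point): On the dial's axis, 147 mm in front of the hob's centre, at the height to grip; turns with the dial. Its grip is an upright bar along this point's x, 42 mm long and 14 mm thick (y), from 17 mm below this point to 7 mm above, on a round base.
- tray: Fixed: aluminium baking tray lined with paper, 260 (x) by 250 mm, floor 3 mm and edges 10 mm above the worktop, left of the hob; origin on the worktop under its centre. The cups stand on it at the start.
- cup1: Egg-poaching cup, upright open bowl; all cups alike. Origin under its foot's centre, z up. Foot 36 mm across, 58 under the rim; rim flange 68 across, 24 to 27 mm up. Bracket (the key) 12 mm wide on its -x side, 26 to 50 mm from the axis, 16 to 27 mm up. On it an upright black grip to pinch: 10 mm thick (y), 18 long (x, middle at x = -42), 27 to 62 mm up. 60 to 130 g.
- cup2: Egg-poaching cup, upright open bowl; all cups alike. Origin under its foot's centre, z up. Foot 36 mm across, 58 under the rim; rim flange 68 across, 24 to 27 mm up. Bracket (the key) 12 mm wide on its -x side, 26 to 50 mm from the axis, 16 to 27 mm up. On it an upright black grip to pinch: 10 mm thick (y), 18 long (x, middle at x = -42), 27 to 62 mm up. 60 to 130 g.
- cup3: Egg-poaching cup, upright open bowl; all cups alike. Origin under its foot's centre, z up. Foot 36 mm across, 58 under the rim; rim flange 68 across, 24 to 27 mm up. Bracket (the key) 12 mm wide on its -x side, 26 to 50 mm from the axis, 16 to 27 mm up. On it an upright black grip to pinch: 10 mm thick (y), 18 long (x, middle at x = -42), 27 to 62 mm up. 60 to 130 g.
- cup4: Egg-poaching cup, upright open bowl; all cups alike. Origin under its foot's centre, z up. Foot 36 mm across, 58 under the rim; rim flange 68 across, 24 to 27 mm up. Bracket (the key) 12 mm wide on its -x side, 26 to 50 mm from the axis, 16 to 27 mm up. On it an upright black grip to pinch: 10 mm thick (y), 18 long (x, middle at x = -42), 27 to 62 mm up. 60 to 130 g.
- mug: White mug, 80 mm across, 90 mm high, origin at the centre of its underside. Not part of the job.
- jar: Closed storage jar, 72 mm across, 110 mm high, origin at the centre of its underside. Not part of the job.
- timer: White twist kitchen timer, 62 mm across, 52 mm high, origin at the centre of its underside. Not part of the job.
There are look-alikes about, which are no part of the job. What is shaped like the cup3 but orange is not meant.

How it is judged:
By the outcome, as a careful person would: the job done as asked, in the order asked, and still so for the second after the job is handed in, with the robot touching nothing.
Of cup1, cup2, cup3, cup4 only 3 to 4 are there at a start; the rules pass over those that are not, and their reading is None.
At some moment in a run one of cup1, cup2, cup3, cup4 may be knocked a few centimetres aside while the robot is not near it.
It also fails if it takes over 192 s, if anything falls off the work surface, if the arm or the gripper's body presses on something with over 40 N, if the wrist force passes 120 N, or if a joint passes its speed limit or range.

## Working session

There is one attempt and no reset: what is moved stays moved. The work goes in short steps, Python scripts to look and compute and a tool call to move; the robot and the scene stay as the last step left them, time stands still between calls to the robot, and variables do not carry over. Pictures are saved under pics/ and viewed, and the job is handed in when it is done.

Besides the shell and the picture viewer there is one more tool, called after ">>>" in YAML: its name, and indented under it one key for each argument. drive_tool: Moves the arm, as the interface text tells. Its arguments: {"type":"object","properties":{"deltas":{"type":"array","items":{"type":"object","properties":{"xyz":{"type":"array","items":{"type":"number"}},"dr":{"type":"array","items":{"type":"number"}},"hand":{"type":"number"}}}}},"required":["deltas"]}

```bash
ls; mkdir -p pics; python3 - <<'E'
from workcell import ctrl
import cv2,numpy as np
print(ctrl.get_state())
for n in("side","top"):
    p=ctrl.read_camera(n); cv2.imwrite(f"pics/{n}0.png",p["pixels"]); print({k:v for k,v in p.items() if k!="pixels"})
E
```

```text
pics
{'clock': 0.0, 'joint_positions': array([-1.46769548e+00,  1.04690900e-01,  9.64636528e-02,  1.56392271e+00,
        1.45223303e-05,  1.35312748e+00]), 'dq': array([-0.00057668, -0.00156276,  0.00263492, -0.00017545, -0.00021343,
       -0.00226543]), 'tau': array([-7.65753498e-06, -5.56927800e+01,  5.03650188e+01,  1.67911663e-02,
       -2.76857318e-04, -8.80210465e-07]), 'tcp_pos': array([ 0.18917108, -0.56901352,  0.21392418]), 'tool_rot': array([ 8.10955140e-01, -5.85107941e-01, -4.44974308e-04, -5.10026183e-04]), 'contact_force': array([-0.32095758, -1.07783798, -1.07178904]), 'ft_torque': array([-0.00411074,  0.03754433,  0.0310925 ]), 'finger_gap': 0.08545668274515075}
{'fovy': 54.53143164963889, 'cx': 321.7295385294774, 'cy': 200.76111133332105, 'cam_to_world': array([[-0.73549252,  0.4146535 , -0.53582947, -0.06214945],
       [-0.6775088 , -0.44344625,  0.58680256,  0.69723655],
       [ 0.00570817,  0.79461808,  0.6070828 ,  0.75748229],
       [ 0.        ,  0.        ,  0.        ,  1.        ]]), 'shot': 1}
{'fovy': 44.09593343719086, 'cx': 321.5004446157958, 'cy': 195.87020870684105, 'cam_to_world': array([[ 0.0233434 ,  0.99250164, -0.11998161,  0.34520501],
       [-0.99967323,  0.02192281, -0.01314657,  0.04579998],
       [-0.01041766,  0.12024929,  0.99268907,  1.7059433 ],
       [ 0.        ,  0.        ,  0.        ,  1.        ]]), 'shot': 2}
```

View pics/side0.png

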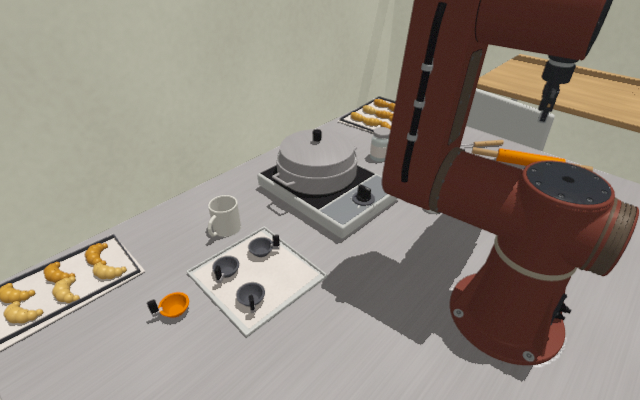

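View pics/top0.png

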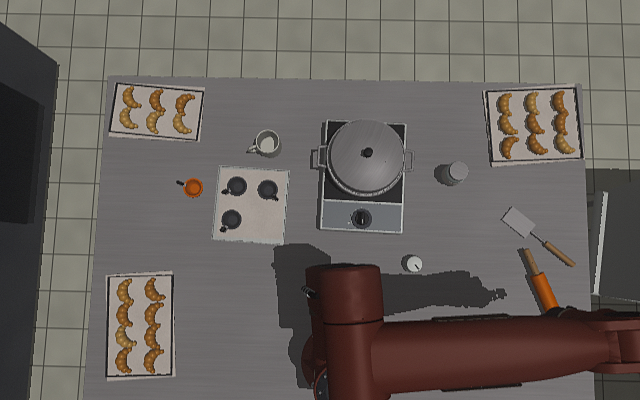

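```bash
cat > h.py <<'E'
from workcell import ctrl
import cv2,numpy as np
from scipy.spatial.transform import Rotation as R
from scipy.optimize import least_squares
def K(p):
    f=p["pixels"].shape[0]/2/np.tan(np.radians(p["fovy"])/2); return f,p["cx"],p["cy"]
def proj(p,X):
    X=np.atleast_2d(X);T=np.linalg.inv(p["cam_to_world"]);c=X@T[:3,:3].T+T[:3,3]
    f,cx,cy=K(p);return np.c_[cx+f*c[:,0]/-c[:,2],cy-f*c[:,1]/-c[:,2]]
def onz(p,uv,z):
    uv=np.atleast_2d(uv);f,cx,cy=K(p)
    d=np.c_[(uv[:,0]-cx)/f,-(uv[:,1]-cy)/f,-np.ones(len(uv))]@p["cam_to_world"][:3,:3].T
    o=p["cam_to_world"][:3,3];return o+d*((z-o[2])/d[:,2])[:,None]
def px(p,d): return np.array([d["location"][1]*640,d["location"][0]*400])
def tri(ps,uvs):
    A=[];b=[]
    for p,uv in zip(ps,uvs):
        o=p["cam_to_world"][:3,3];d=onz(p,uv,0)[0]-o;d/=np.linalg.norm(d);M=np.eye(3)-np.outer(d,d);A.append(M);b.append(M@o)
    x=np.linalg.lstsq(np.vstack(A),np.hstack(b),rcond=None)[0]
    return x,[np.linalg.norm(proj(p,x)[0]-uv) for p,uv in zip(ps,uvs)]
E
python3 - <<'E'
from h import *
np.set_printoptions(precision=4,suppress=True)
z={"hob":0,"pan_mouth":.118,"lid":.118,"dial_grip":None,"tray":0,"cup1":.003,"mug":0,"timer":0,"jar":0}
for n in("side","top"):
    p=ctrl.read_camera(n)
    for l in z:
        for d in ctrl.pinpoint(p,l)[:6]:
            u=px(p,d); print(n,l,round(d["conf"],2),u.round(1),onz(p,u,z[l])[0] if z[l] is not None else onz(p,u,.09)[0])
E
```

```text
side hob 0.56 [328.6 194.7] [ 0.6123 -0.0745  0.    ]
side lid 0.88 [315.5 155. ] [ 0.6807 -0.0852  0.118 ]
side dial_grip 0.52 [364.1 188. ] [ 0.4775 -0.0795  0.09  ]
side tray 0.65 [259.2 275. ] [0.5109 0.3057 0.    ]
side cup1 0.79 [258.9 251.6] [0.5742 0.2533 0.003 ]
side cup1 0.75 [175.7 313. ] [0.5607 0.5142 0.003 ]
side cup1 0.73 [227.  276.6] [0.5645 0.3665 0.003 ]
side mug 0.63 [227.8 226. ] [0.7261 0.2452 0.    ]
side timer 0.59 [433.1 211. ] [ 0.3173 -0.2333  0.    ]
side jar 0.63 [377.6 158.8] [ 0.629  -0.3688  0.    ]
side jar 0.62 [227.6 272.2] [0.5781 0.3552 0.    ]
top lid 0.74 [369.9 156.9] [ 0.6689 -0.0883  0.118 ]
top dial_grip 0.59 [362.2 215.6] [ 0.4783 -0.0676  0.09  ]
top tray 0.94 [251.5 204.5] [0.5159 0.311  0.    ]
top cup1 0.75 [235.6 185.9] [0.5795 0.3689 0.003 ]
top cup1 0.63 [230.8 217.8] [0.4676 0.3806 0.003 ]
top cup1 0.63 [196.8 189.9] [0.5623 0.5037 0.003 ]
top cup1 0.56 [267.6 194. ] [0.5534 0.2561 0.003 ]
top mug 0.57 [274.6 146.8] [0.722  0.2377 0.    ]
top timer 0.73 [413.9 264.7] [ 0.3217 -0.2526  0.    ]
top timer 0.45 [361.4 219.4] [ 0.4725 -0.0715  0.    ]
top jar 0.72 [452.4 177.3] [ 0.6266 -0.3864  0.    ]
```

```bash
python3 - <<'E'
from h import *
a=cv2.imread("pics/top0.png");b=cv2.imread("pics/side0.png")
def crop(im,x,y,w,h,n): cv2.imwrite(n,cv2.resize(im[y:y+h,x:x+w],None,fx=6,fy=6,interpolation=cv2.INTER_CUBIC))
crop(a,300,110,125,95,"pics/c1.png");crop(a,300,170,125,75,"pics/c1b.png");crop(a,205,160,100,90,"pics/c2.png");crop(b,250,120,130,100,"pics/c3.png");crop(b,185,225,130,100,"pics/c4.png")
E
```

```text
(no output)
```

View pics/c1.png

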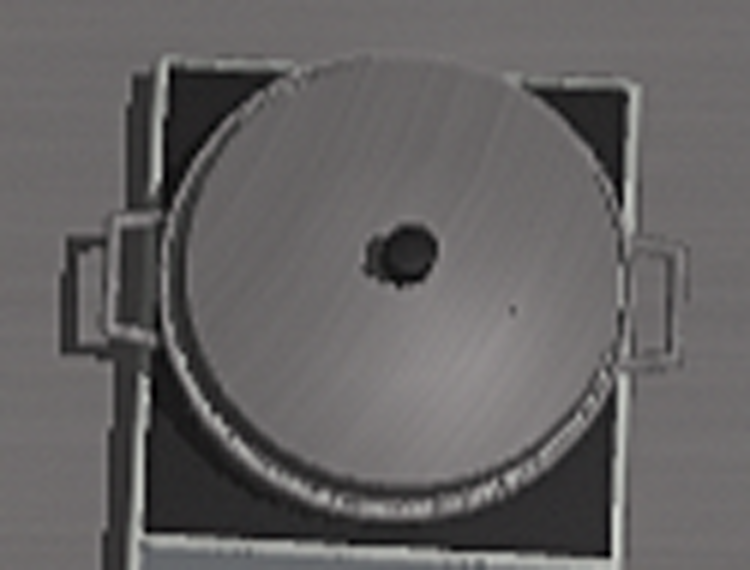

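View pics/c1b.png

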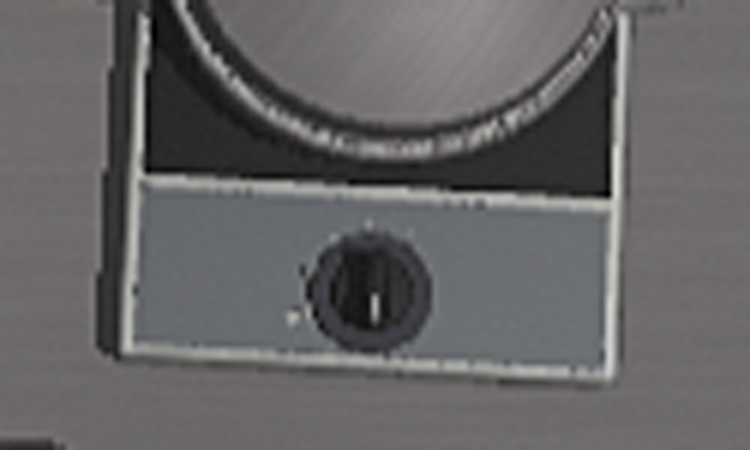

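View pics/c2.png

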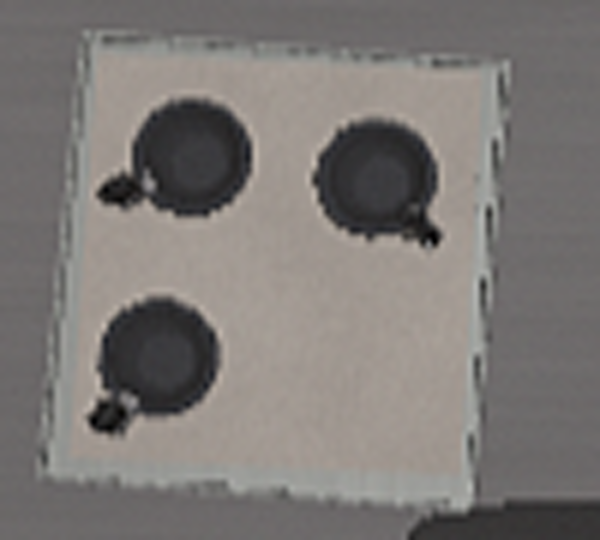

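View pics/c3.png

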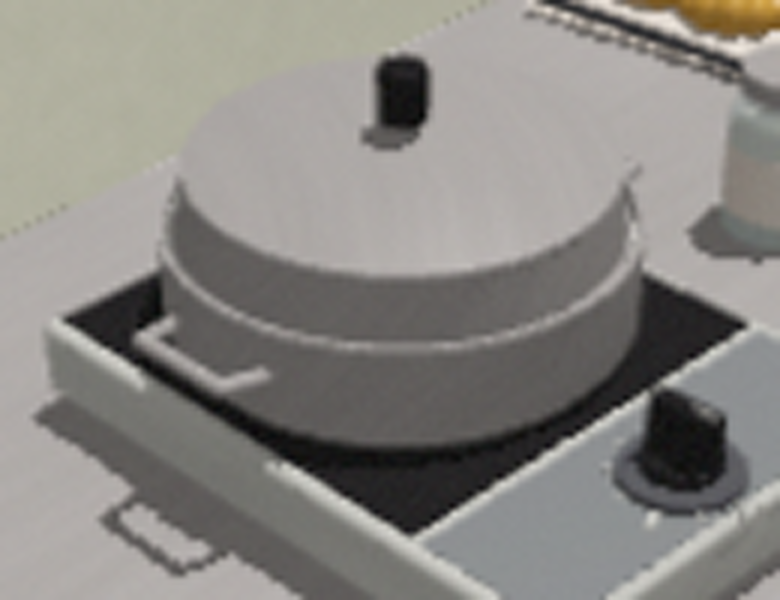

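View pics/c4.png

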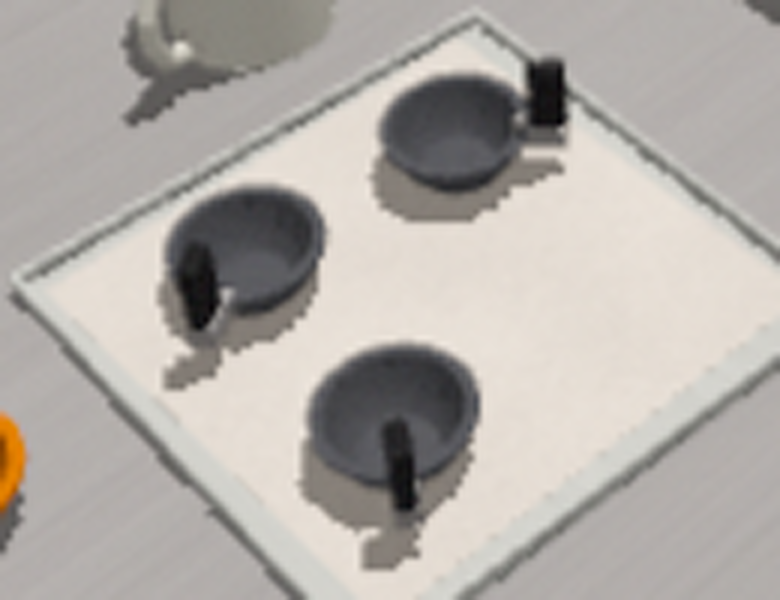

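```bash
cat >> h.py <<'E'
def fit2(ps,obs,x0):
    # obs: list (cam idx, local xyz, uv)
    def r(x):
        c,s=np.cos(x[2]),np.sin(x[2]);o=[]
        for i,l,uv in obs:
            X=[x[0]+c*l[0]-s*l[1],x[1]+s*l[0]+c*l[1],l[2]];o.append((proj(ps[i],X)[0]-uv))
        return np.ravel(o)
    s=least_squares(r,x0,loss="soft_l1");return s.x,r(s.x).reshape(-1,2)
E
python3 - <<'E'
from h import *
np.set_printoptions(precision=4,suppress=True)
S=ctrl.read_camera("side");T=ctrl.read_camera("top")
uv=np.array([[320.3,228.3],[402,233],[327.2,120.3],[406.3,124.2]])
g=onz(T,uv,.06)[:,:2];print(g, [np.linalg.norm(g[a]-g[b]) for a,b in((0,1),(2,3),(0,2),(1,3))])
l=[(-.19,.14,.06),(-.19,-.14,.06),(.19,.14,.06),(.19,-.14,.06)]
ob=[(1,a,b) for a,b in zip(l,uv)]
print(fit2([S,T],ob,[.62,-.08,0]))
ob2=ob+[(0,(.19,.14,.06),np.array([258.3,174.7]))]
print(fit2([S,T],ob2,[.62,-.08,0]))
print("knob",tri([S,T],[np.array([317.3,130.8]),np.array([368.7,151.2])]),onz(S,(317.3,130.8),.212),onz(T,(368.7,151.2),.212))
E
```

```text
[[ 0.4353  0.0691]
 [ 0.4258 -0.2026]
 [ 0.8049  0.0542]
 [ 0.7967 -0.2159]] [np.float64(0.2718619961006401), np.float64(0.27019126170992874), np.float64(0.36991969359533744), np.float64(0.37113652110646944)]
(array([ 0.6164, -0.0738, -0.0388]), array([[-1.3443,  0.9634],
       [ 1.1077,  1.4622],
       [-1.2757, -1.9576],
       [ 1.5314, -1.1268]]))
(array([ 0.6132, -0.0748, -0.0336]), array([[-0.7934,  2.1646],
       [ 1.7035,  2.2255],
       [-1.3197, -0.8536],
       [ 1.5265, -0.4377],
       [-1.4134, -1.4482]]))
knob (array([ 0.6666, -0.0771,  0.2121]), [np.float64(0.35141526392409445), np.float64(0.3458260766473167)]) [[ 0.6657 -0.0777  0.212 ]] [[ 0.6674 -0.0764  0.212 ]]
```

```bash
cat >> h.py <<'E'
def rel(xyz,yaw,prev=None):
    """tool-frame delta (mm, rad) from measured pose to tool-down pose with tool x at world angle yaw (mod pi as given)"""
    s=ctrl.get_state();q=R.from_quat(s["tool_rot"]);t=R.from_euler("z",yaw)*R.from_euler("x",np.pi)
    d=q.inv().apply(np.array(xyz)-s["tcp_pos"])*1e3
    rv=(q.inv()*t).as_rotvec()
    print("d",d.round(1),"dr",rv.round(3),"z->",np.round(s["tcp_pos"],4),"yaw",np.arctan2(*q.apply([1,0,0])[1::-1]).round(3),"f",s["contact_force"].round(1),"gap",round(s["finger_gap"],4),"t",round(s["clock"],1))
    return d,rv
E
python3 -c "
from h import *
rel([.667,-.0765,.30],.1); rel([.189,-.569,.30],-1.25)"
```

```text
d [-317.1 -608.8  -85.3] dr [ 0.   -0.   -1.35] z-> [ 0.1892 -0.5694  0.2147] yaw -1.25 f [-0.4 -0.1  0.2] gap 0.0853 t 1.2
d [ -0.4   0.1 -85.3] dr [-0. -0.  0.] z-> [ 0.1892 -0.5694  0.2147] yaw -1.25 f [-0.4 -0.1  0.2] gap 0.0853 t 1.2
```

>>> drive_tool:
  deltas:
    - {"xyz": [0,0,-50],"dr": [0,0,0],"hand": 0}
    - {"xyz": [-15,-30,-86],"dr": [0,0,-0.1],"hand": 0}
    - {"xyz": [-38,-73,-86],"dr": [0,0,-0.25],"hand": 0}
    - {"xyz": [-60,-116,-86],"dr": [0,0,-0.4],"hand": 0}
    - {"xyz": [-82,-158,-86],"dr": [0,0,-0.52],"hand": 0}
    - {"xyz": [-104,-200,-86],"dr": [0,0,-0.65],"hand": 0}
    - {"xyz": [-126,-242,-86],"dr": [0,0,-0.75],"hand": 0}
    - {"xyz": [-148,-284,-86],"dr": [0,0,-0.75],"hand": 0}

```text
clock: 2.0
tcp_pos: [0.4131, -0.3379, 0.3009]
tool_rot: [0.969, -0.246, 0.0, 0.0]
contact_force: [-0.2, 0.0, 0.7]
finger_gap: 0.0853
```

```bash
python3 -c "
from h import *
rel([.667,-.0765,.30],.1)"
```

```text
d [  98.7 -350.7    0.9] dr [ 0.001 -0.001 -0.597] z-> [ 0.4131 -0.3379  0.3009] yaw -0.497 f [-0.2  0.   0.7] gap 0.0853 t 2.0
```

>>> drive_tool:
  deltas:
    - {"xyz": [13,-45,0],"dr": [0,0,-0.1],"hand": 0}
    - {"xyz": [26,-90,0],"dr": [0,0,-0.2],"hand": 0}
    - {"xyz": [39,-138,0],"dr": [0,0,-0.3],"hand": 0}
    - {"xyz": [52,-186,0],"dr": [0,0,-0.4],"hand": 0}
    - {"xyz": [65,-234,0],"dr": [0,0,-0.5],"hand": 0}
    - {"xyz": [78,-280,0],"dr": [0,0,-0.6],"hand": 0}
    - {"xyz": [90,-325,0],"dr": [0,0,-0.6],"hand": 0}
    - {"xyz": [99,-351,0],"dr": [0,0,-0.6],"hand": 0}

```text
clock: 2.8
tcp_pos: [0.6687, -0.0757, 0.3002]
tool_rot: [0.999, 0.051, -0.0, -0.0]
contact_force: [-1.0, -0.9, 0.8]
finger_gap: 0.0857
```

```bash
python3 -c "
from h import *
rel([.667,-.0768,.193],.1)
p=ctrl.read_camera('side');cv2.imwrite('pics/s1.png',cv2.resize(p['pixels'][60:220,220:420],None,fx=4,fy=4))
print(proj(p,[[.667,-.0768,.212]]))"
```

```text
d [ -1.8   0.9 107.2] dr [-0.    -0.     0.003] z-> [ 0.6687 -0.0757  0.3002] yaw 0.103 f [-1.  -0.9  0.8] gap 0.0857 t 2.8
[[316.78624855 130.76229833]]
```

View pics/s1.png

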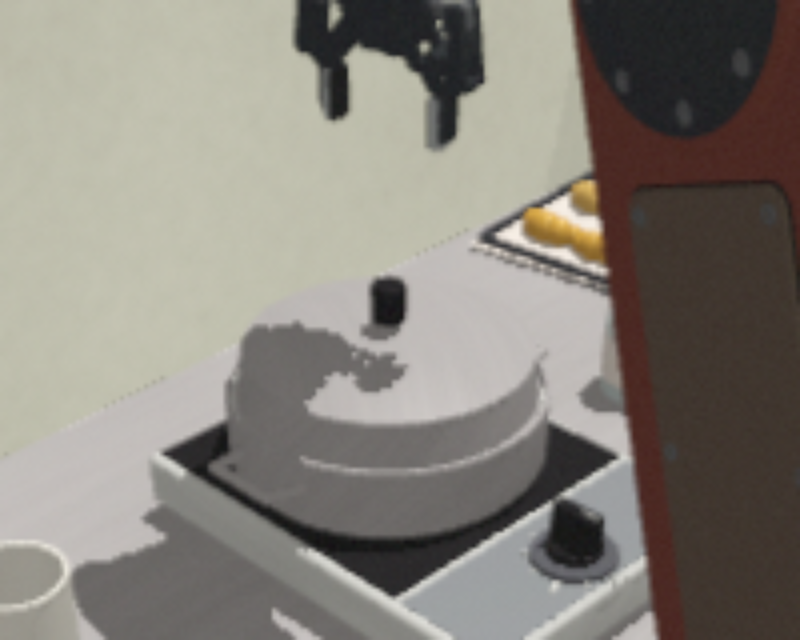

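The gripper stands open above the lid's knob, which is at about (317,131) in the full side image. It looks centred, so I'll go down and grip.

>>> drive_tool:
  deltas:
    - {"xyz": [-1.5,0.5,35],"dr": [0,0,0],"hand": 0}
    - {"xyz": [-1.5,0.5,70],"dr": [0,0,0],"hand": 0}
    - {"xyz": [-1.5,0.5,95],"dr": [0,0,0],"hand": 0}
    - {"xyz": [-1.5,0.5,107],"dr": [0,0,0],"hand": 0}
    - {"xyz": [-1.5,0.5,107],"dr": [0,0,0],"hand": 0.3}
    - {"xyz": [-1.5,0.5,107],"dr": [0,0,0],"hand": 1}
    - {"xyz": [-1.5,0.5,107],"dr": [0,0,0],"hand": 1}
    - {"xyz": [-1.5,0.5,107],"dr": [0,0,0],"hand": 1}

```text
clock: 3.65
tcp_pos: [0.6665, -0.0798, 0.1953]
tool_rot: [0.999, 0.05, 0.001, 0.0]
contact_force: [-0.1, -0.3, 0.1]
finger_gap: 0.0282
```

>>> drive_tool:
  deltas:
    - {"xyz": [0,0,0],"dr": [0,0,0],"hand": 1}
    - {"xyz": [0,0,0],"dr": [0,0,0],"hand": 1}
    - {"xyz": [0,0,0],"dr": [0,0,0],"hand": 1}
    - {"xyz": [0,0,-5],"dr": [0,0,0],"hand": 1}
    - {"xyz": [0,0,-10],"dr": [0,0,0],"hand": 1}

```text
clock: 4.15
tcp_pos: [0.6658, -0.0795, 0.2042]
tool_rot: [0.999, 0.05, 0.0, 0.0]
contact_force: [0.2, 0.2, -0.2]
finger_gap: 0.0001
```

```bash
python3 -c "
from h import *
rel([.667,-.0768,.30],.1)"
```

```text
d [  1.5  -2.6 -95.8] dr [ 0. -0. -0.] z-> [ 0.6658 -0.0795  0.2042] yaw 0.1 f [ 0.2  0.2 -0.2] gap 0.0001 t 4.2
```

```bash
python3 -c "
from h import *
p=ctrl.read_camera('side');cv2.imwrite('pics/s2.png',cv2.resize(p['pixels'][60:220,220:420],None,fx=4,fy=4))
p=ctrl.read_camera('top');cv2.imwrite('pics/t2.png',cv2.resize(p['pixels'][90:250,280:480],None,fx=4,fy=4))
"
```

```text
(no output)
```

View pics/s2.png

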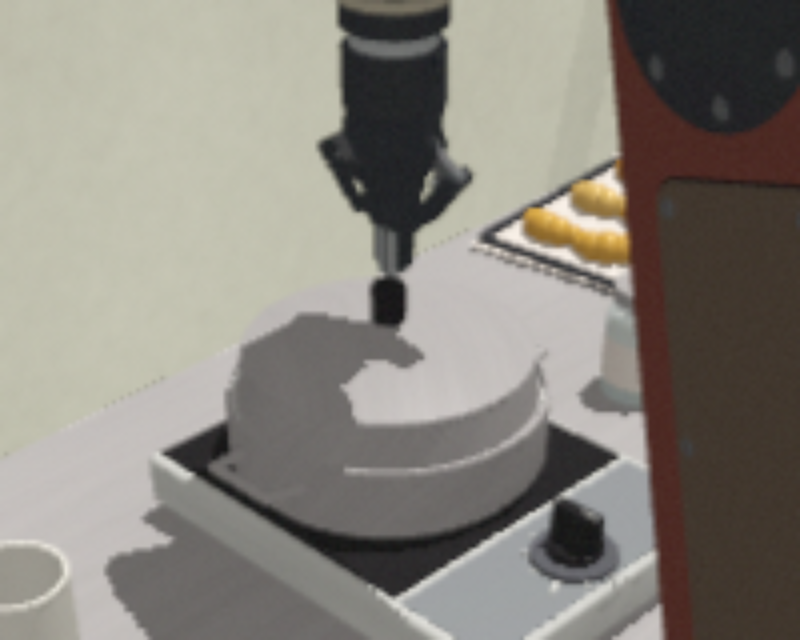

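View pics/t2.png

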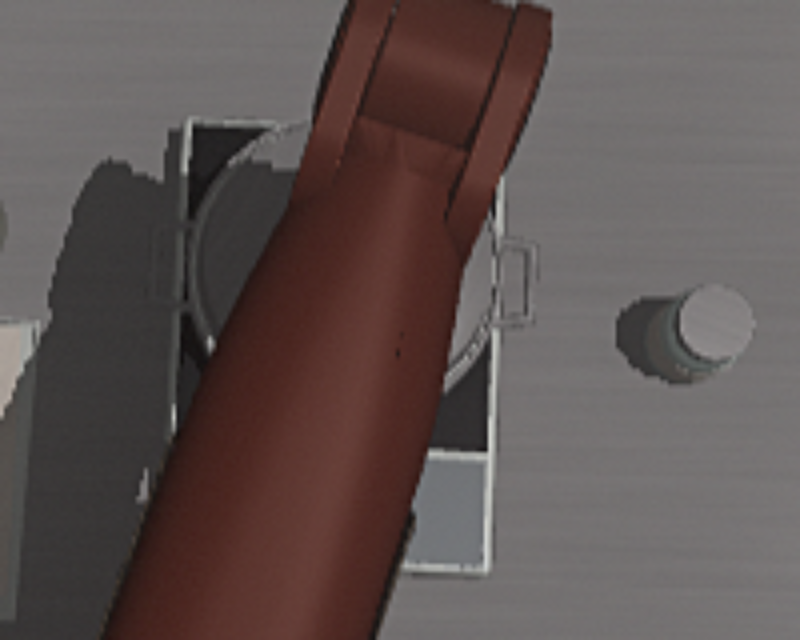

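```bash
python3 -c "
from h import *
p=ctrl.read_camera('side')
print((proj(p,[[.6658,-.0795,.193],[.6658,-.0795,.204],[.667,-.0768,.212],[.667,-.0768,.181]])-[220,60])*4)
"
```

```text
[[390.75265418 304.79237184]
 [390.74378147 291.85300295]
 [387.14499418 283.04919332]
 [387.2265479  319.4597535 ]]
```

```bash
python3 -c "
from h import *
p=ctrl.read_camera('side')
print((proj(p,[[.6687,-.0757,.289],[.6687,-.0757,.302],[.6687,-.0757,.32]])-[220,60])*4)
"
```

```text
[[384.19304391 187.14932121]
 [384.13584275 170.20931597]
 [384.05529924 146.35652017]]
```

```bash
python3 -c "
from h import *
p=ctrl.read_camera('side')
print(proj(p,[[.189,-.569,.204],[.189,-.569,.217],[.189,-.569,.23]]))
b=cv2.imread('pics/side0.png');cv2.imwrite('pics/s0c.png',cv2.resize(b[40:140,500:620],None,fx=6,fy=6))
"
```

```text
[[535.96998897 128.54674291]
 [537.39618767 124.74933224]
 [538.84117982 120.90188197]]
```

View pics/s0c.png

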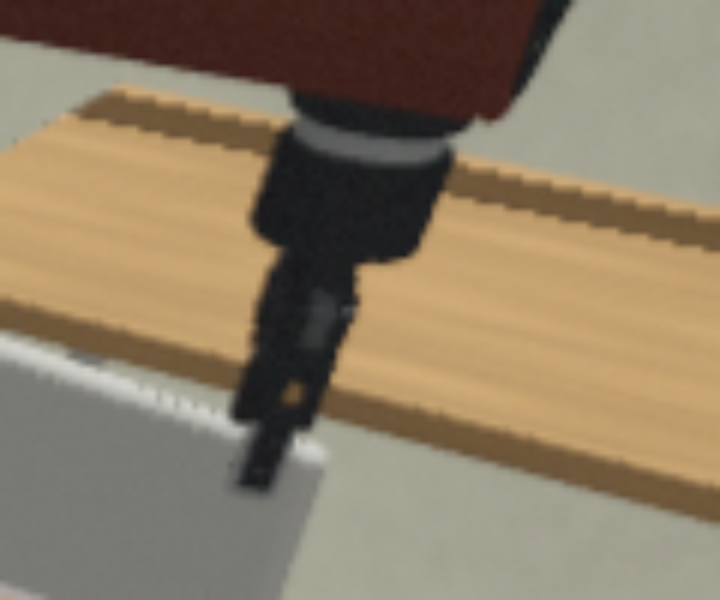

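```bash
python3 - <<'E'
from h import *
a=cv2.cvtColor(cv2.imread("pics/top0.png"),cv2.COLOR_BGR2GRAY).astype(float)
pts=[]
for c in range(112,578,4):
    g=np.abs(np.diff(a[70:92,c-1:c+2].mean(1)));r=g.argmax();pts.append((c,70.5+r))
pts=np.array(pts);k=np.polyfit(pts[:,0],pts[:,1],1);res=pts[:,1]-np.polyval(k,pts[:,0])
print(res.round(1))
# floor line row ~? 
cv2.imwrite("pics/t0a.png",cv2.resize(cv2.imread("pics/top0.png")[:130],None,fx=1.25,fy=1.25*3))
E
```

```text
[-5.7  2.3  3.2  4.2  4.1  3.1  5.1  5.   6.   5.9  4.9  6.9  5.8  5.8
  7.7  6.7  8.7  8.6  9.6  9.5  8.5  8.5  9.4  9.4 -4.7 -4.7 -3.7 -4.8
 -4.8 -4.9 -4.9 -4.9 -5.  -5.  -4.1 -4.1 -5.1 -4.2 -4.2 -4.3 -4.3 -4.3
 -4.4 -4.4 -4.5 -4.5 -4.5 -4.6 -4.6 -4.7 -3.7 -3.8 -3.8 -2.8 -3.9 -3.9
 -4.  -4.  -4.  -4.1 -4.1 -3.2 -3.2 -4.2 -3.3 -3.3 -2.4 -3.4 -3.4 -3.5
 -3.5 -3.6 -3.6 -3.6 -3.7 -3.7 -3.8 -2.8 -2.8 -2.9 -2.9 -3.  -3.  -3.
 -3.1 -3.1 -3.2 -2.2 -3.2 -2.3 -3.3 -2.4 -2.4  5.6  6.5  6.5  5.4  5.4
  5.3  6.3  6.3  6.2  6.2  6.1  4.1  4.1  5.   5.   4.9  4.9  4.9  2.8
  3.8  3.7  3.7  3.7  1.6]
```

View pics/t0a.png

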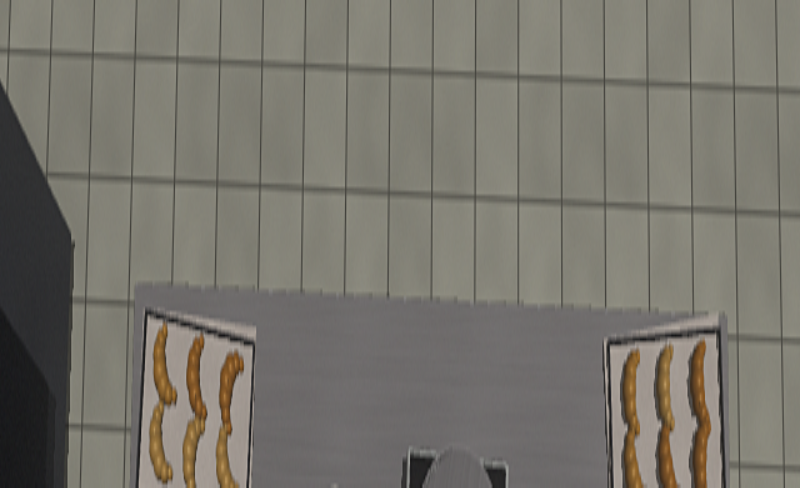

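```bash
python3 - <<'E'
from h import *
b=cv2.imread("pics/side0.png");cv2.imwrite("pics/c5.png",cv2.resize(b[220:335,180:335],None,fx=5,fy=5,interpolation=cv2.INTER_CUBIC))
E
```

```text
(no output)
```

View pics/c5.png

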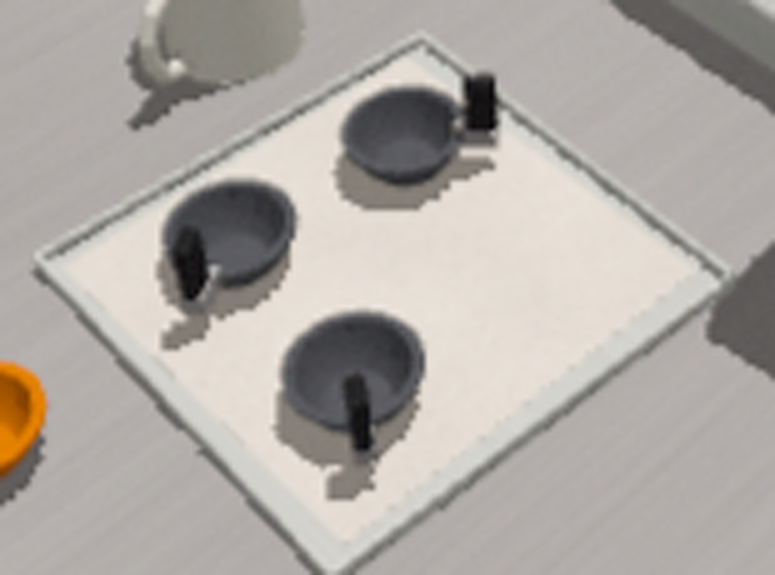

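```bash
python3 - <<'E'
from h import *
np.set_printoptions(precision=4,suppress=True)
S=ctrl.read_camera("side");T=ctrl.read_camera("top")
s=np.array([[422,37],[728,275],[332,573],[38,260]])/5+[180,220]
t=np.array([[508,62],[470,507],[42,472],[85,35]])/6+[205,160]
# order: rear-right(+x,-y), front-right, front-left, rear-left
for p,u in((S,s),(T,t)):
    g=onz(p,u,.01)[:,:2];print(g,[np.linalg.norm(g[i]-g[(i+1)%4]).round(4) for i in range(4)],g.mean(0))
l=[(.13,-.125,.01),(-.13,-.125,.01),(-.13,.125,.01),(.13,.125,.01)]
ob=[(0,a,b) for a,b in zip(l,s)]+[(1,a,b) for a,b in zip(l,t)]
for q in(ob[:4],ob[4:],ob): print(fit2([S,T],q,[.51,.3,0]))
E
```

```text
[[0.6329 0.1824]
 [0.3802 0.1963]
 [0.3916 0.4411]
 [0.6447 0.4287]] [np.float64(0.2531), np.float64(0.2451), np.float64(0.2534), np.float64(0.2466)] [0.5124 0.3121]
[[0.6373 0.1812]
 [0.3797 0.1949]
 [0.394  0.4405]
 [0.6479 0.4281]] [np.float64(0.2579), np.float64(0.246), np.float64(0.2543), np.float64(0.2471)] [0.5148 0.3112]
(array([ 0.5132,  0.3111, -0.0507]), array([[-0.1381, -1.0373],
       [ 1.8107, -0.1006],
       [ 0.0164,  0.9657],
       [-1.2355, -0.7856]]))
(array([ 0.5149,  0.3112, -0.0512]), array([[ 0.4378, -0.2789],
       [ 0.5352,  0.323 ],
       [-0.6833,  0.7203],
       [-0.3288, -0.9086]]))
(array([ 0.514 ,  0.3111, -0.0504]), array([[-0.3172, -1.172 ],
       [ 1.5962, -0.2944],
       [-0.1646,  0.7245],
       [-1.3886, -0.945 ],
       [ 0.4532, -0.0512],
       [ 0.6089,  0.5636],
       [-0.6199,  1.016 ],
       [-0.3229, -0.6276]]))
```

```bash
python3 - <<'E'
from h import *
S=ctrl.read_camera("side")
for z in(.289,.302,.32,.335): print((proj(S,[[.6687+.048,-.071,z],[.6687-.048,-.0805,z]])-[220,60])*4)
cv2.imwrite("pics/s3.png",cv2.resize(S["pixels"][100:160,280:360],None,fx=10,fy=10,interpolation=cv2.INTER_CUBIC))
E
```

```text
[[332.80999838 170.63922968]
 [437.80183846 204.30138833]]
[[332.39967112 153.92521058]
 [438.12849306 187.13147964]]
[[331.82209458 130.39856163]
 [438.58860853 162.94648227]]
[[331.33220675 110.44377064]
 [438.97915886 142.41802997]]
```

View pics/s3.png

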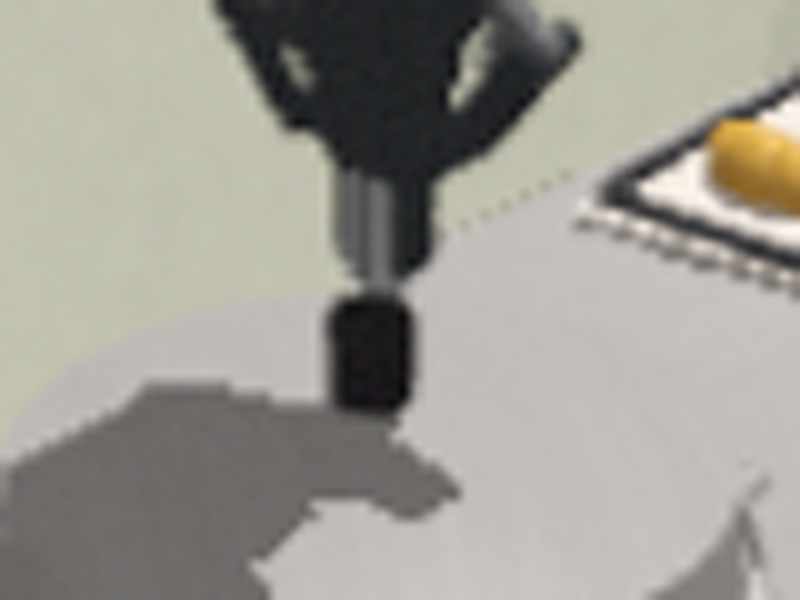

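>>> drive_tool:
  deltas:
    - {"xyz": [1,-1,2],"dr": [0,0,0],"hand": 1}
    - {"xyz": [1,-2,4],"dr": [0,0,0],"hand": 1}
    - {"xyz": [1,-2,4],"dr": [0,0,0],"hand": 1}

```text
clock: 4.85
tcp_pos: [0.6664, -0.0771, 0.1991]
tool_rot: [0.999, 0.05, -0.0, -0.0]
contact_force: [-0.4, 0.6, 0.7]
finger_gap: 0.0
```

>>> drive_tool:
  deltas:
    - {"xyz": [0,0,1],"dr": [0,0,0],"hand": 1}
    - {"xyz": [0,0,2],"dr": [0,0,0],"hand": 1}

```text
clock: 5.05
tcp_pos: [0.6666, -0.0774, 0.1976]
tool_rot: [0.999, 0.05, 0.0, 0.0]
contact_force: [-0.1, -0.2, -0.8]
finger_gap: -0.0002
```

>>> drive_tool:
  deltas:
    - {"xyz": [0,0,1],"dr": [0,0,0],"hand": 1}
    - {"xyz": [0,0,2],"dr": [0,0,0],"hand": 1}

```text
clock: 5.25
tcp_pos: [0.6665, -0.0774, 0.1956]
tool_rot: [0.999, 0.05, -0.0, 0.0]
contact_force: [0.4, 0.3, -0.1]
finger_gap: -0.0001
```

>>> drive_tool:
  deltas:
    - {"xyz": [0,0,1],"dr": [0,0,0],"hand": 1}
    - {"xyz": [0,0,2],"dr": [0,0,0],"hand": 1}

```text
clock: 5.45
tcp_pos: [0.6667, -0.0775, 0.1955]
tool_rot: [0.999, 0.05, 0.001, 0.0]
contact_force: [-5.3, 0.9, 15.5]
finger_gap: -0.0
```

>>> drive_tool:
  deltas:
    - {"xyz": [0,0,-15],"dr": [0,0,0],"hand": 1}
    - {"xyz": [0,0,-30],"dr": [0,0,0],"hand": 0}
    - {"xyz": [0,0,-30],"dr": [0,0,0],"hand": 0}
    - {"xyz": [0,0,-30],"dr": [0,0,0],"hand": 0}
    - {"xyz": [0,0,-30],"dr": [0,0,0],"hand": 0}
    - {"xyz": [0,0,-30],"dr": [0,0,0],"hand": 0}

```text
clock: 6.05
tcp_pos: [0.6662, -0.0773, 0.2226]
tool_rot: [0.999, 0.05, -0.001, -0.0]
contact_force: [-0.1, -0.6, -0.2]
finger_gap: 0.0721
```

```bash
python3 -c "
from h import *
rel([.667,-.0768,.166],.1)"
```

```text
d [ 0.9 -0.4 56.6] dr [-0.     0.001  0.   ] z-> [ 0.6662 -0.0773  0.2226] yaw 0.1 f [-0.1 -0.6 -0.2] gap 0.0721 t 6.0
```

>>> drive_tool:
  deltas:
    - {"xyz": [0,0,15],"dr": [0,0,0],"hand": 0}
    - {"xyz": [0,0,30],"dr": [0,0,0],"hand": 0}
    - {"xyz": [0,0,45],"dr": [0,0,0],"hand": 0}
    - {"xyz": [0,0,56],"dr": [0,0,0],"hand": 0}
    - {"xyz": [0,0,56],"dr": [0,0,0],"hand": 0.3}
    - {"xyz": [0,0,56],"dr": [0,0,0],"hand": 1}
    - {"xyz": [0,0,56],"dr": [0,0,0],"hand": 1}

```text
clock: 6.75
tcp_pos: [0.667, -0.0775, 0.1687]
tool_rot: [0.999, 0.05, 0.001, 0.0]
contact_force: [-0.1, -0.1, -0.2]
finger_gap: 0.0439
```

>>> drive_tool:
  deltas:
    - {"xyz": [0,0,0],"dr": [0,0,0],"hand": 1}
    - {"xyz": [0,0,0],"dr": [0,0,0],"hand": 1}
    - {"xyz": [0,0,0],"dr": [0,0,0],"hand": 1}

```text
clock: 7.05
tcp_pos: [0.6672, -0.0776, 0.169]
tool_rot: [0.999, 0.05, 0.001, 0.0]
contact_force: [0.6, -0.0, 6.0]
finger_gap: 0.0263
```

>>> drive_tool:
  deltas:
    - {"xyz": [0,0,0],"dr": [0,0,0],"hand": 1}
    - {"xyz": [0,0,-5],"dr": [0,0,0],"hand": 1}
    - {"xyz": [0,0,-12],"dr": [0,0,0],"hand": 1}
    - {"xyz": [0,0,-25],"dr": [0,0,0],"hand": 1}
    - {"xyz": [0,0,-40],"dr": [0,0,0],"hand": 1}
    - {"xyz": [0,0,-60],"dr": [0,0,0],"hand": 1}
    - {"xyz": [0,0,-60],"dr": [0,0,0],"hand": 1}

```text
clock: 7.75
tcp_pos: [0.6678, -0.0778, 0.2316]
tool_rot: [0.999, 0.05, 0.002, 0.001]
contact_force: [0.7, 0.5, -2.1]
finger_gap: 0.0267
```

```bash
python3 -c "
from h import *
rel([.45,-.41,.229],.1)
p=ctrl.read_camera('side');cv2.imwrite('pics/s4.png',p['pixels'])
p=ctrl.read_camera('top');cv2.imwrite('pics/t4.png',p['pixels'])
"
```

```text
d [-249.9  308.8    2.1] dr [ 0.002 -0.005 -0.   ] z-> [ 0.6678 -0.0778  0.2316] yaw 0.1 f [ 0.7  0.5 -2.1] gap 0.0267 t 7.8
```

View pics/s4.png

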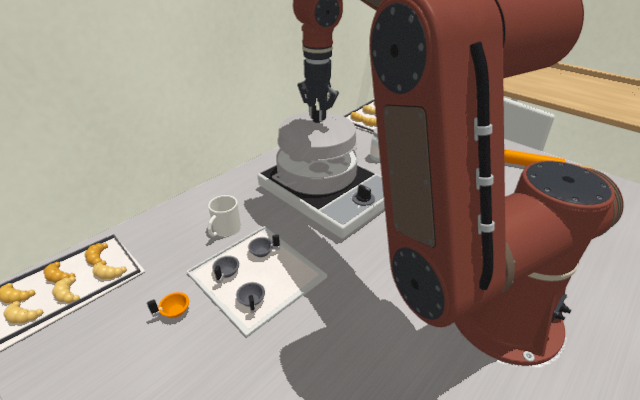

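>>> drive_tool:
  deltas:
    - {"xyz": [-20,25,0],"dr": [0,0,0],"hand": 1}
    - {"xyz": [-50,62,0],"dr": [0,0,0],"hand": 1}
    - {"xyz": [-84,104,0],"dr": [0,0,0],"hand": 1}
    - {"xyz": [-118,146,0],"dr": [0,0,0],"hand": 1}
    - {"xyz": [-152,188,0],"dr": [0,0,0],"hand": 1}
    - {"xyz": [-184,228,0],"dr": [0,0,0],"hand": 1}
    - {"xyz": [-212,262,0],"dr": [0,0,0],"hand": 1}
    - {"xyz": [-235,290,0],"dr": [0,0,0],"hand": 1}

```text
clock: 8.65
tcp_pos: [0.4597, -0.3908, 0.2264]
tool_rot: [0.999, 0.05, -0.001, -0.001]
contact_force: [1.4, -0.1, -3.2]
finger_gap: 0.0262
```

>>> drive_tool:
  deltas:
    - {"xyz": [-10,13,10],"dr": [0,0,0],"hand": 1}
    - {"xyz": [-15,18,40],"dr": [0,0,0],"hand": 1}
    - {"xyz": [-15,18,80],"dr": [0,0,0],"hand": 1}
    - {"xyz": [-15,18,120],"dr": [0,0,0],"hand": 1}
    - {"xyz": [-15,18,150],"dr": [0,0,0],"hand": 1}
    - {"xyz": [-15,18,165],"dr": [0,0,0],"hand": 1}
    - {"xyz": [-15,18,165],"dr": [0,0,0],"hand": 1}

```text
clock: 9.35
tcp_pos: [0.4475, -0.4067, 0.0597]
tool_rot: [0.999, 0.05, -0.001, -0.002]
contact_force: [-0.1, 1.4, -3.1]
finger_gap: 0.0265
```

```bash
python3 -c "
from h import *
rel([.45,-.41,.051],.1)
p=ctrl.read_camera('side');cv2.imwrite('pics/s5.png',p['pixels'])
p=ctrl.read_camera('top');cv2.imwrite('pics/t5.png',p['pixels'])
"
```

```text
d [2.1 3.6 8.7] dr [-0.004  0.002  0.   ] z-> [ 0.4475 -0.4067  0.0597] yaw 0.1 f [-0.1  1.4 -3.1] gap 0.0265 t 9.3
```

View pics/t5.png

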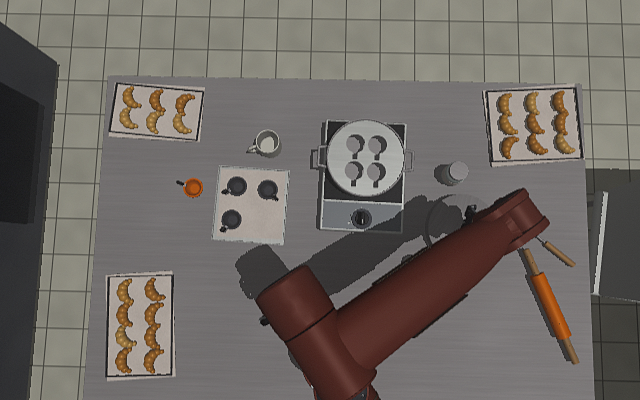

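View pics/s5.png

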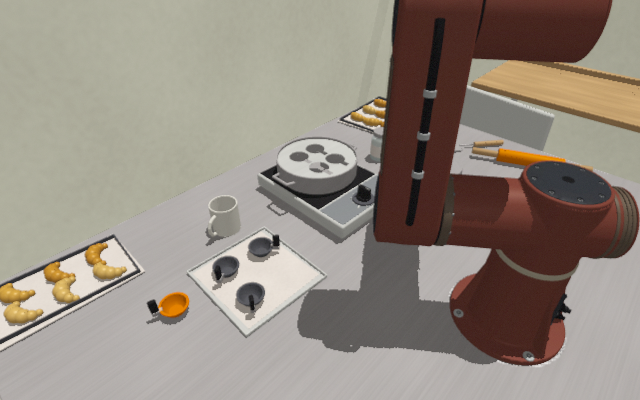

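The lid is off. The deck's four holes show at about (355,145), (377,145), (353,172) and (376,172) in the top view. I'll set the lid down.

>>> drive_tool:
  deltas:
    - {"xyz": [0,0,3],"dr": [0,0,0],"hand": 1}
    - {"xyz": [0,0,6],"dr": [0,0,0],"hand": 1}
    - {"xyz": [0,0,9],"dr": [0,0,0],"hand": 1}
    - {"xyz": [0,0,9],"dr": [0,0,0],"hand": 1}

```text
clock: 9.85
tcp_pos: [0.4485, -0.4088, 0.0535]
tool_rot: [0.999, 0.05, -0.0, -0.0]
contact_force: [0.2, -0.3, -4.3]
finger_gap: 0.0263
```

>>> drive_tool:
  deltas:
    - {"xyz": [0,0,1],"dr": [0,0,0],"hand": 1}
    - {"xyz": [0,0,2],"dr": [0,0,0],"hand": 1}
    - {"xyz": [0,0,3],"dr": [0,0,0],"hand": 1}

```text
clock: 10.15
tcp_pos: [0.4486, -0.409, 0.051]
tool_rot: [0.999, 0.05, 0.0, 0.0]
contact_force: [-2.8, 2.9, 8.8]
finger_gap: 0.0266
```

>>> drive_tool:
  deltas:
    - {"xyz": [0,0,-1],"dr": [0,0,0],"hand": 0.5}
    - {"xyz": [0,0,-1],"dr": [0,0,0],"hand": 0}
    - {"xyz": [0,0,-1],"dr": [0,0,0],"hand": 0}
    - {"xyz": [0,0,-1],"dr": [0,0,0],"hand": 0}
    - {"xyz": [0,0,-20],"dr": [0,0,0],"hand": 0}
    - {"xyz": [0,0,-60],"dr": [0,0,0],"hand": 0}
    - {"xyz": [0,0,-110],"dr": [0,0,0],"hand": 0}
    - {"xyz": [0,0,-150],"dr": [0,0,0],"hand": 0}

```text
clock: 10.95
tcp_pos: [0.4486, -0.4089, 0.2035]
tool_rot: [0.999, 0.05, 0.0, 0.001]
contact_force: [0.5, -1.2, 0.0]
finger_gap: 0.0854
```

```bash
python3 - <<'E'
from h import *
S=ctrl.read_camera('side');T=ctrl.read_camera('top')
cv2.imwrite('pics/t6.png',cv2.resize(T['pixels'][110:240,310:430],None,fx=6,fy=6,interpolation=cv2.INTER_CUBIC)[:600])
cv2.imwrite('pics/s6.png',cv2.resize(S['pixels'][125:235,255:385],None,fx=6,fy=6,interpolation=cv2.INTER_CUBIC)[:600])
np.set_printoptions(precision=4,suppress=True)
for n,p in(('S',S),('T',T)):
  for l in('pan_mouth','hole0','hole1','hole2','hole3'):
    for d in ctrl.pinpoint(p,l)[:4]:
        u=px(p,d);print(n,l,round(d['conf'],2),u.round(1),onz(p,u,.118)[0])
  for d in ctrl.pinpoint(p,'dial_grip'):
        u=px(p,d);print(n,round(d['conf'],2),u,onz(p,u,.09)[0])
E
```

```text
S pan_mouth 0.89 [318.  157.6] [ 0.6639 -0.0789  0.118 ]
S pan_mouth 0.54 [313.8 148.2] [ 0.7149 -0.113   0.118 ]
S hole0 0.91 [333.6 155.6] [ 0.636 -0.122  0.118]
S hole0 0.78 [312.4 147.7] [ 0.7207 -0.1124  0.118 ]
S hole0 0.72 [315.2 169.6] [ 0.6222 -0.0218  0.118 ]
S hole0 0.59 [300.2 155. ] [ 0.7165 -0.0516  0.118 ]
S hole1 0.91 [333.6 155.6] [ 0.636 -0.122  0.118]
S hole1 0.78 [312.4 147.7] [ 0.7207 -0.1124  0.118 ]
S hole1 0.72 [315.2 169.6] [ 0.6222 -0.0218  0.118 ]
S hole1 0.59 [300.2 155. ] [ 0.7165 -0.0516  0.118 ]
S hole2 0.91 [333.6 155.6] [ 0.636 -0.122  0.118]
S hole2 0.78 [312.4 147.7] [ 0.7207 -0.1124  0.118 ]
S hole2 0.72 [315.2 169.6] [ 0.6222 -0.0218  0.118 ]
S hole2 0.59 [300.2 155. ] [ 0.7165 -0.0516  0.118 ]
S hole3 0.91 [333.6 155.6] [ 0.636 -0.122  0.118]
S hole3 0.78 [312.4 147.7] [ 0.7207 -0.1124  0.118 ]
S hole3 0.72 [315.2 169.6] [ 0.6222 -0.0218  0.118 ]
S hole3 0.59 [300.2 155. ] [ 0.7165 -0.0516  0.118 ]
S 0.56 [364.224 187.8  ] [ 0.4778 -0.0806  0.09  ]
T pan_mouth 0.73 [365.2 156.5] [ 0.6699 -0.0729  0.118 ]
T hole0 0.86 [374.9 171. ] [ 0.6225 -0.105
[... 156 characters left out ...]
0381  0.118 ]
T hole1 0.86 [374.9 171. ] [ 0.6225 -0.1051  0.118 ]
T hole1 0.81 [377.4 141.1] [ 0.722  -0.1123  0.118 ]
T hole1 0.73 [359.7 144.5] [ 0.7094 -0.0543  0.118 ]
T hole1 0.66 [354.3 171.1] [ 0.6208 -0.0381  0.118 ]
T hole2 0.86 [374.9 171. ] [ 0.6225 -0.1051  0.118 ]
T hole2 0.81 [377.4 141.1] [ 0.722  -0.1123  0.118 ]
T hole2 0.73 [359.7 144.5] [ 0.7094 -0.0543  0.118 ]
T hole2 0.66 [354.3 171.1] [ 0.6208 -0.0381  0.118 ]
T hole3 0.86 [374.9 171. ] [ 0.6225 -0.1051  0.118 ]
T hole3 0.81 [377.4 141.1] [ 0.722  -0.1123  0.118 ]
T hole3 0.73 [359.7 144.5] [ 0.7094 -0.0543  0.118 ]
T hole3 0.66 [354.3 171.1] [ 0.6208 -0.0381  0.118 ]
T 0.55 [361.792 218.6  ] [ 0.4685 -0.0665  0.09  ]
```

View pics/t6.png

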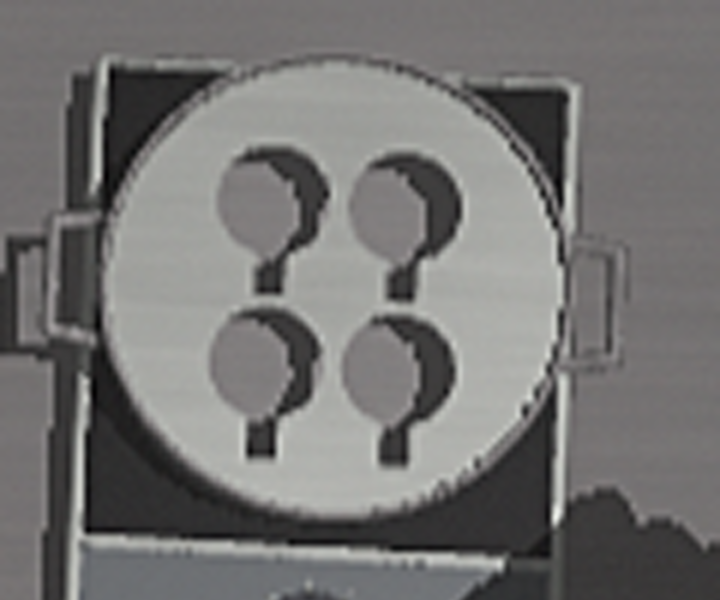

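View pics/s6.png

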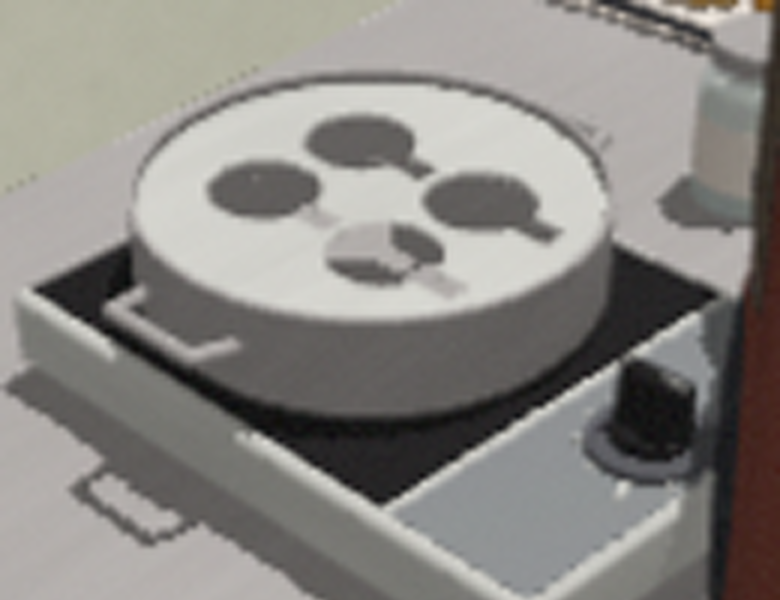

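```bash
cat > holes.py <<'E'
from h import *
np.set_printoptions(precision=4,suppress=True)
S=ctrl.read_camera('side');T=ctrl.read_camera('top')
def holes(p,thr=None):
    im=cv2.cvtColor(p['pixels'],cv2.COLOR_BGR2GRAY)
    # orthorectify on z=.118
    n=260;res=.001
    gx,gy=np.meshgrid(np.arange(n),np.arange(n));W=np.c_[(.667+(gx.ravel()-130)*res),(-.077+(gy.ravel()-130)*res),np.full(n*n,.118)]
    uv=proj(p,W).astype(np.float32).reshape(n,n,2)
    r=cv2.remap(im,uv[...,0],uv[...,1],cv2.INTER_LINEAR);r[np.hypot(gx-130,gy-130)>112]=255
    t,b=cv2.threshold(r,0,255,cv2.THRESH_BINARY_INV+cv2.THRESH_OTSU)
    cs,_=cv2.findContours(b,cv2.RETR_EXTERNAL,cv2.CHAIN_APPROX_NONE);out=[]
    for c in cs:
        if cv2.contourArea(c)<1500: continue
        q=c[:,0]*res+[.667-.13,-.077-.13]
        # robust circle, iteratively
        ctr=q.mean(0)+[.008,0];
        for k in range(10):
            m=(q[:,0]-ctr[0])>-.018
            s=least_squares(lambda x:np.hypot(q[m,0]-x[0],q[m,1]-x[1])-x[2],[*ctr,.031],loss='soft_l1',f_scale=.001);ctr=s.x[:2]
        nt=q[(q[:,0]-ctr[0])<-.036]
        out.append((ctr,s.x[2],np.arctan2(*(ctr-nt.mean(0))[::-1]) if len(nt) else None,(ctr[0]-q[:,0].min())))
    return sorted(out,key=lambda o:(round(o[0][0]/.05),-o[0][1])),r,t
if __name__=="__main__":
  for n,p in(('S',S),('T',T)):
    o,r,t=holes(p);print(n,t);[print(*x) for x in o]
    cv2.imwrite(f'pics/ortho{n}.png',cv2.resize(r,None,fx=2,fy=2))
E
python3 holes.py
```

```text
S 175.0
[ 0.6222 -0.0401] 0.03058696601800002 -0.03451533108564653 0.0451728870408975
[ 0.6235 -0.1126] 0.031250266274251676 -0.038087004067852794 0.05445132280126841
[ 0.7157 -0.0436] 0.031250035555752564 -0.05296807124078244 0.04874888785289322
[ 0.7136 -0.1155] 0.031378925099852704 -0.04011995231650749 0.05358220490898802
T 191.0
[ 0.6671 -0.077 ] 0.11141160888062872 -1.2356245612298802e-11 0.11212907578981735
```

```bash
sed -i 's/t,b=cv2.threshold(r,0,255,cv2.THRESH_BINARY_INV+cv2.THRESH_OTSU)/t,b=cv2.threshold(r,thr or 0,255,cv2.THRESH_BINARY_INV+(0 if thr else cv2.THRESH_OTSU))/' holes.py
python3 - <<'E'
from holes import *
for n,p,t in(('S',S,165),('S',S,180),('T',T,150),('T',T,160),('T',T,135)):
    o,r,t=holes(p,t);print(n,t);[print(*x) for x in o]
    cv2.imwrite(f'pics/ortho{n}.png',cv2.resize(r,None,fx=2,fy=2))
E
```

```text
S 165.0
[ 0.6235 -0.1125] 0.030389195700532147 -0.03545449178983678 0.05348749794929997
[ 0.6938 -0.0411] 0.031 -0.01678463442902098 0.09576459965963591
[ 0.7157 -0.0434] 0.030415326226289164 None 0.035722459803031015
[ 0.7135 -0.1154] 0.030522029253040428 -0.03126277871960362 0.052494444572568355
S 180.0
[ 0.6232 -0.0402] 0.031196748561435502 -0.03348078878676897 0.0471746101423669
[ 0.6235 -0.1127] 0.03172427247117725 -0.039436624985366486 0.054471985263065736
[ 0.7158 -0.0437] 0.03172954163658451 -0.04556927641709766 0.049825329023283405
[ 0.7139 -0.1156] 0.03170130765169166 -0.03600705178798399 0.05386309422167879
T 150.0
[ 0.6227 -0.1087] 0.031084032852430235 -0.045734923466037934 0.05471352725883061
[ 0.626  -0.0365] 0.03093262833000368 -0.03968458942699521 0.05596562027221719
[ 0.7157 -0.0392] 0.03126611883863938 -0.03151749248753005 0.055684847656830794
[ 0.7127 -0.1112] 0.03149409103610195 -0.038908190556925445 0.0546908446405745
T 160.0
[ 0.6227 -0.1084] 0.03169987753602144 -0.038515565911403864 0.05571614797412017
[ 0.72  -0.063] 0.059739458279799255 -0.12479373147314478 0.15102182726939783
T 135.0
[ 0.6227 -0.109 ] 0.03018861110523388 -0.05339405262722938 0.05465500161973347
[ 0.6263 -0.0365] 0.02966797838865176 -0.03912263423144948 0.05529501938119752
[ 0.716  -0.0395] 0.029955652040186305 -0.03857583947045387 0.0549893151228974
[ 0.7126 -0.1118] 0.030475725629703184 -0.04699911317543723 0.0536433400214551
```

View pics/orthoT.png

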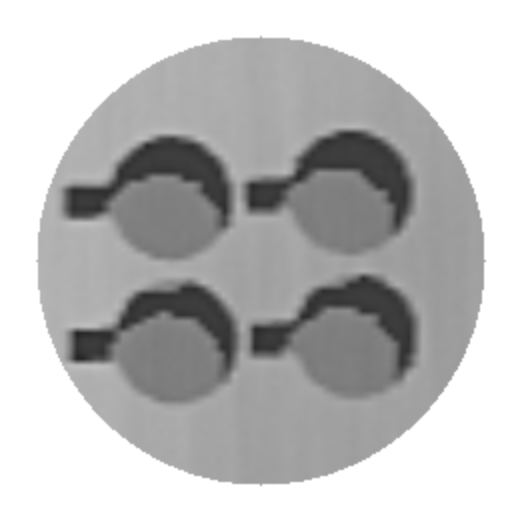

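View pics/orthoS.png

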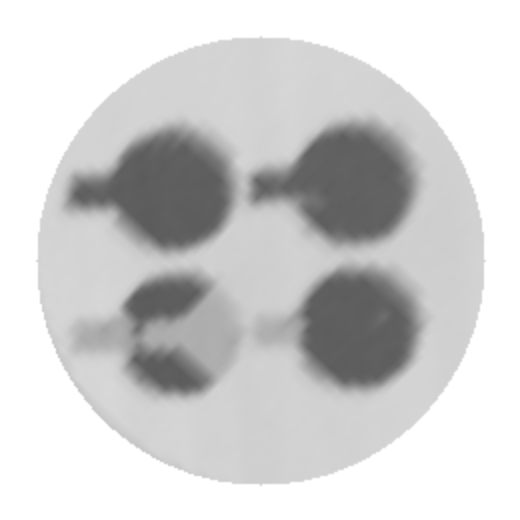

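```bash
cat > cups.py <<'E'
from h import *
np.set_printoptions(precision=4,suppress=True)
def ortho(p,cx,cy,z,n=320,res=.0005):
    gx,gy=np.meshgrid(np.arange(n),np.arange(n));W=np.c_[(cx+(gx.ravel()-n/2)*res),(cy+(gy.ravel()-n/2)*res),np.full(n*n,z)]
    uv=proj(p,W).astype(np.float32).reshape(n,n,2)
    return cv2.remap(p['pixels'],uv[...,0],uv[...,1],cv2.INTER_LINEAR)
if __name__=="__main__":
    S=ctrl.read_camera('side');T=ctrl.read_camera('top')
    A=[(.570,.255),(.573,.368),(.465,.378)]
    rows=[]
    for p in(S,T):
        rows.append(np.hstack([np.swapaxes(ortho(p,*a,.030,n=260),0,1)[::-1,::-1] for a in A]))
    cv2.imwrite('pics/cups.png',np.vstack(rows))
E
python3 cups.py
```

```text
(no output)
```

View pics/cups.png

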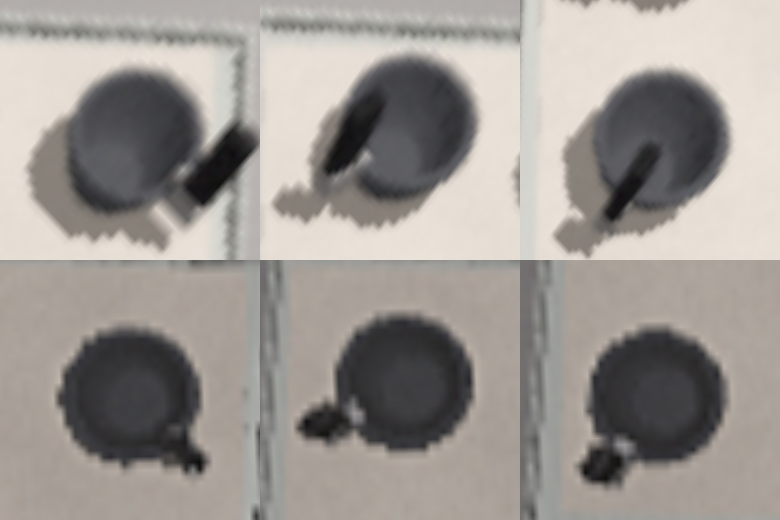

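```bash
cat > cupfit.py <<'E'
from h import *
from scipy.optimize import minimize
np.set_printoptions(precision=4,suppress=True)
a=np.linspace(0,2*np.pi,60)
def ring(r,z): return np.c_[r*np.cos(a),r*np.sin(a),np.full(60,z)]
BODY=np.vstack([ring(.034,.027),ring(.034,.024),ring(.029,.023),ring(.018,0)])
GRIP=np.array([[x,y,z] for x in(-.051,-.033) for y in(-.005,.005) for z in(.027,.062)])
BR=np.array([[x,y,z] for x in(-.050,-.026) for y in(-.006,.006) for z in(.016,.027)])
UP=6
def place(M,x,z0): 
    c,s=np.cos(x[2]),np.sin(x[2]);return np.c_[x[0]+c*M[:,0]-s*M[:,1],x[1]+s*M[:,0]+c*M[:,1],M[:,2]+z0]
def fit(p,x0,z0=.003,thr=110,body=BODY,save=None):
    ctr=proj(p,[[x0[0],x0[1],z0+.03]])[0];o=np.round(ctr-40).astype(int);g=cv2.cvtColor(p['pixels'],cv2.COLOR_BGR2GRAY)[o[1]:o[1]+80,o[0]:o[0]+80]
    gu=cv2.resize(g,None,fx=UP,fy=UP,interpolation=cv2.INTER_LINEAR);m=(gu<thr).astype(np.uint8)
    def poly(M,x,d=0):
        uv=(proj(p,place(M,x,z0))-o+.5)*UP-.5
        return cv2.convexHull(np.round(uv*16).astype(np.int32))
    def cost(x,ret=False):
        im=np.zeros_like(m);ig=np.zeros_like(m)
        cv2.fillConvexPoly(ig,poly(BR,x),1,shift=4)
        for M in(body,GRIP): cv2.fillConvexPoly(im,poly(M,x),1,shift=4)
        ig[im>0]=0
        near=np.zeros_like(m);c=poly(body,x)[:,0].mean(0)/16;cv2.circle(near,tuple(int(v) for v in c),150,1,-1)
        if ret: return im,m,gu
        return float(((im!=m)&(ig==0)&(near>0)).sum())
    best=None
    for dth in(-.3,0,.3):
        s=minimize(cost,[x0[0],x0[1],x0[2]+dth],method='Nelder-Mead',options=dict(initial_simplex=np.array([[x0[0],x0[1],x0[2]+dth]]*4)+np.array([[0,0,0],[.006,0,0],[0,.006,0],[.0,0,.25]]),xatol=1e-4,fatol=1))
        if best is None or s.fun<best.fun: best=s
    if save:
        im,mm,gu=cost(best.x,True);v=cv2.cvtColor(gu,cv2.COLOR_GRAY2BGR);cs,_=cv2.findContours(im,0,1);cv2.drawContours(v,cs,-1,(0,0,255),1);cs,_=cv2.findContours(mm,0,1);cv2.drawContours(v,cs,-1,(0,255,0),1);cv2.imwrite(save,v)
    return best.x,best.fun
A=[(.570,.255,np.pi/2+.85-0.0),(.573,.368,-.45),(.465,.378,-.75)]
E
python3 - <<'E'
from cupfit import *
S=ctrl.read_camera('side');T=ctrl.read_camera('top')
for i,x in enumerate([(.570,.255,.75),(.573,.368,-1.3),(.465,.378,-.6)]):
    for n,p,t in(('S',S,105),('T',T,90)):
        print(i,n,*fit(p,x,thr=t,save=f'pics/f{i}{n}.png'))
ims=[cv2.resize(cv2.imread(f'pics/f{i}{n}.png'),(266,266)) for n in 'ST' for i in range(3)]
cv2.imwrite('pics/fits.png',np.vstack([np.hstack(ims[:3]),np.hstack(ims[3:])]))
E
```

```text
0 S [0.5655 0.2516 0.7493] 1960.0
0 T [0.5657 0.2541 0.7666] 1986.0
1 S [ 0.5743  0.3604 -0.9746] 2025.0
1 T [ 0.5766  0.3618 -0.9835] 2256.0
2 S [ 0.459   0.3736 -0.5668] 2096.0
2 T [ 0.4603  0.3747 -0.5936] 1167.0
```

View pics/fits.png

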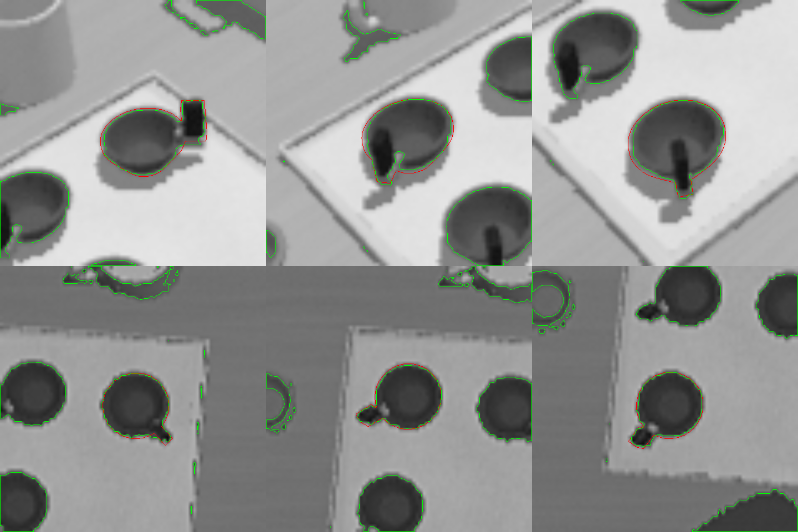

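```bash
python3 -c "
from h import *
rel([.535,.224,.203],2.328)"
```

```text
d [ 149.2 -621.1   -2.3] dr [ 0.     0.    -2.228] z-> [ 0.4486 -0.4089  0.2008] yaw 0.1 f [-0.3 -0.3 -0.4] gap 0.0853 t 12.1
```

>>> drive_tool:
  deltas:
    - {"xyz": [8,-32,-3],"dr": [0,0,-0.13],"hand": 0.4}
    - {"xyz": [18,-75,-3],"dr": [0,0,-0.27],"hand": 0.4}
    - {"xyz": [28,-118,-3],"dr": [0,0,-0.4],"hand": 0.4}
    - {"xyz": [38,-160,-3],"dr": [0,0,-0.55],"hand": 0.4}
    - {"xyz": [48,-203,-3],"dr": [0,0,-0.69],"hand": 0.4}
    - {"xyz": [58,-246,-3],"dr": [0,0,-0.83],"hand": 0.4}
    - {"xyz": [69,-289,-3],"dr": [0,0,-0.97],"hand": 0.4}
    - {"xyz": [79,-330,-3],"dr": [0,0,-1.1],"hand": 0.4}

```text
clock: 12.85
tcp_pos: [0.4943, -0.0708, 0.204]
tool_rot: [0.824, 0.567, 0.0, 0.0]
contact_force: [-0.5, -0.6, 0.1]
finger_gap: 0.0508
```

```bash
python3 -c "
from h import *
rel([.535,.224,.2],2.328)"
```

```text
d [289.9 -67.2   3.9] dr [ 1.000e-03  1.000e-03 -1.122e+00] z-> [ 0.4943 -0.0708  0.204 ] yaw 1.206 f [-0.5 -0.6  0.1] gap 0.0508 t 12.8
```

>>> drive_tool:
  deltas:
    - {"xyz": [40,-9,2],"dr": [0,0,-0.14],"hand": 0.4}
    - {"xyz": [80,-18,2],"dr": [0,0,-0.28],"hand": 0.4}
    - {"xyz": [120,-28,2],"dr": [0,0,-0.42],"hand": 0.4}
    - {"xyz": [160,-37,2],"dr": [0,0,-0.56],"hand": 0.4}
    - {"xyz": [200,-46,2],"dr": [0,0,-0.7],"hand": 0.4}
    - {"xyz": [240,-56,2],"dr": [0,0,-0.84],"hand": 0.4}
    - {"xyz": [275,-64,2],"dr": [0,0,-0.98],"hand": 0.4}
    - {"xyz": [290,-67,2],"dr": [0,0,-1.12],"hand": 0.4}

```text
clock: 13.65
tcp_pos: [0.5367, 0.2249, 0.2016]
tool_rot: [0.396, 0.918, 0.0, -0.0]
contact_force: [0.2, -0.1, 0.3]
finger_gap: 0.0511
```

```bash
python3 - <<'E'
from cupfit import *
rel([.535,.224,.06],2.328)
S=ctrl.read_camera('side')
print(fit(S,(.5656,.2529,.757),thr=105))
cv2.imwrite('pics/s7.png',cv2.resize(S['pixels'][150:310,170:370],None,fx=4,fy=4))
print((proj(S,[.535,.224,.23])-[170,150])*4)
E
```

```text
d [  0.4  -1.9 141.6] dr [ 0. -0.  0.] z-> [0.5367 0.2249 0.2016] yaw 2.328 f [ 0.2 -0.1  0.3] gap 0.0511 t 13.7
(array([0.5651, 0.2529, 0.8   ]), np.float64(930.0))
[[401.3004 138.2446]]
```

View pics/s7.png

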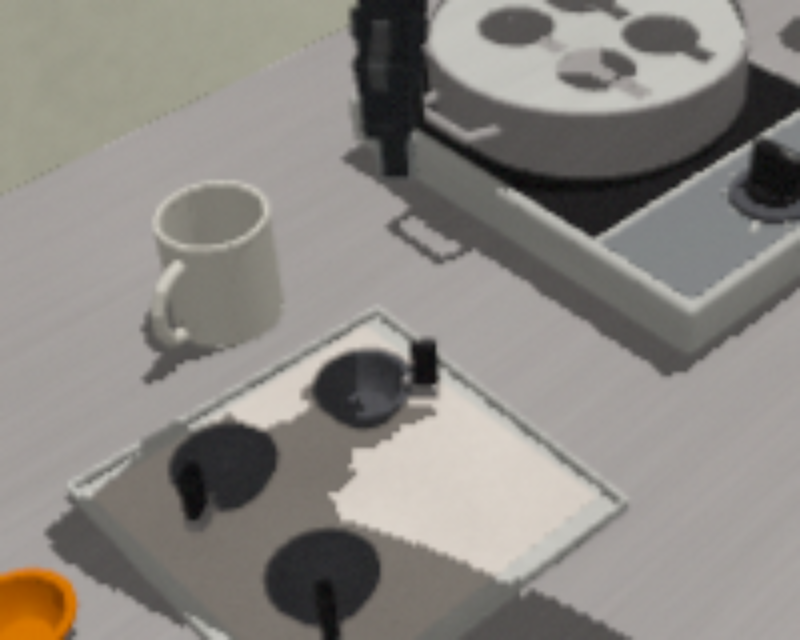

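>>> drive_tool:
  deltas:
    - {"xyz": [0,-2,40],"dr": [0,0,0],"hand": 0.5}
    - {"xyz": [0,-2,80],"dr": [0,0,0],"hand": 0.5}
    - {"xyz": [0,-2,115],"dr": [0,0,0],"hand": 0.5}
    - {"xyz": [0,-2,128],"dr": [0,0,0],"hand": 0.5}
    - {"xyz": [0,-2,128],"dr": [0,0,0],"hand": 0.5}

```text
clock: 14.2
tcp_pos: [0.5341, 0.22, 0.0721]
tool_rot: [0.4, 0.917, -0.001, -0.001]
contact_force: [-0.1, -0.5, 0.0]
finger_gap: 0.0427
```

```bash
python3 - <<'E'
from cupfit import *
rel([.535,.224,.017],2.328)
S=ctrl.read_camera('side')
cv2.imwrite('pics/s8.png',cv2.resize(S['pixels'][200:270,230:320],None,fx=8,fy=8))
T=ctrl.read_camera('top')
cv2.imwrite('pics/t8.png',T['pixels'])
E
```

```text
d [ 2.2  3.5 55.1] dr [-0.003 -0.002 -0.009] z-> [0.5341 0.22   0.0721] yaw 2.319 f [-0.1 -0.5  0. ] gap 0.0427 t 14.2
```

View pics/s8.png

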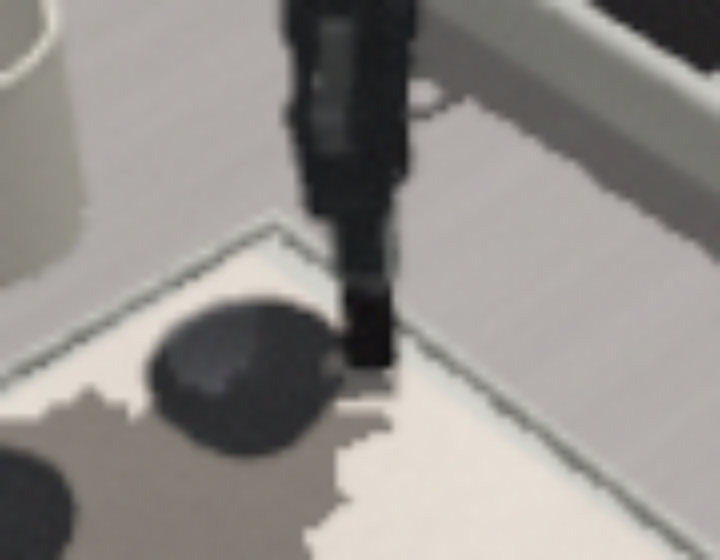

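View pics/t8.png

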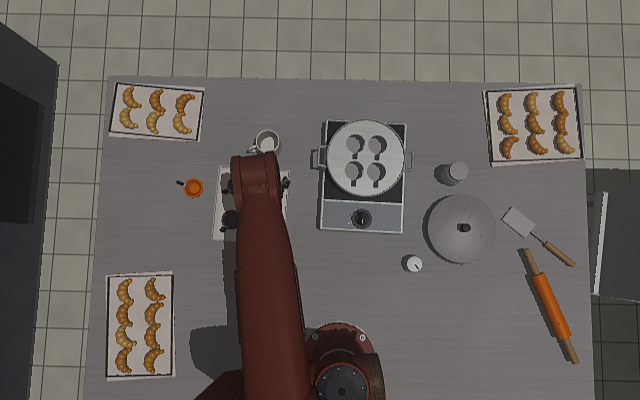

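>>> drive_tool:
  deltas:
    - {"xyz": [0,0,15],"dr": [0,0,0],"hand": 0.5}
    - {"xyz": [0,0,25],"dr": [0,0,0],"hand": 0.5}
    - {"xyz": [0,0,25],"dr": [0,0,0],"hand": 0.5}
    - {"xyz": [0,0,25],"dr": [0,0,0],"hand": 0.5}

```text
clock: 14.7
tcp_pos: [0.5351, 0.2206, 0.0484]
tool_rot: [0.399, 0.917, -0.0, -0.0]
contact_force: [-0.9, 0.8, -0.3]
finger_gap: 0.0426
```

```bash
python3 - <<'E'
from cupfit import *
rel([.535,.224,.017],2.328)
E
```

```text
d [ 2.6  2.2 31.4] dr [-0.001 -0.    -0.008] z-> [0.5351 0.2206 0.0484] yaw 2.32 f [-0.9  0.8 -0.3] gap 0.0426 t 14.7
```

>>> drive_tool:
  deltas:
    - {"xyz": [2.5,2,12],"dr": [0,0,-0.008],"hand": 0.5}
    - {"xyz": [2.5,2,24],"dr": [0,0,-0.008],"hand": 0.5}
    - {"xyz": [2.5,2,31],"dr": [0,0,-0.008],"hand": 0.5}
    - {"xyz": [2.5,2,31],"dr": [0,0,-0.008],"hand": 0.5}

```text
clock: 15.1
tcp_pos: [0.5339, 0.2236, 0.0157]
tool_rot: [0.396, 0.918, -0.001, -0.001]
contact_force: [-0.3, -0.8, 0.4]
finger_gap: 0.0431
```

```bash
python3 - <<'E'
from cupfit import *
rel([.535,.224,.017],2.328)
S=ctrl.read_camera('side')
cv2.imwrite('pics/s9.png',cv2.resize(S['pixels'][200:270,230:320],None,fx=8,fy=8))
E
```

```text
d [-0.5  1.1 -1.3] dr [-0.002 -0.001  0.   ] z-> [0.5339 0.2236 0.0157] yaw 2.328 f [-0.3 -0.8  0.4] gap 0.0431 t 15.1
```

View pics/s9.png

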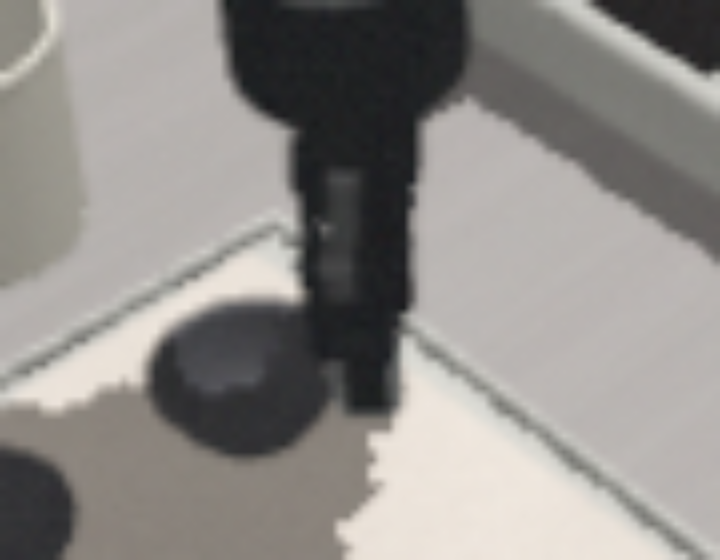

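>>> drive_tool:
  deltas:
    - {"xyz": [0,0,-1],"dr": [0,0,0],"hand": 0.8}
    - {"xyz": [0,0,-1],"dr": [0,0,0],"hand": 1}
    - {"xyz": [0,0,-1],"dr": [0,0,0],"hand": 1}
    - {"xyz": [0,0,-1],"dr": [0,0,0],"hand": 1}
    - {"xyz": [0,0,-1],"dr": [0,0,0],"hand": 1}

```text
clock: 15.65
tcp_pos: [0.5357, 0.2238, 0.0194]
tool_rot: [0.396, 0.918, 0.0, 0.001]
contact_force: [-0.9, -1.0, 5.9]
finger_gap: 0.0091
```

>>> drive_tool:
  deltas:
    - {"xyz": [0,0,0],"dr": [0,0,0],"hand": 1}
    - {"xyz": [0,0,0],"dr": [0,0,0],"hand": 1}
    - {"xyz": [0,0,-10],"dr": [0,0,0],"hand": 1}
    - {"xyz": [0,0,-30],"dr": [0,0,0],"hand": 1}
    - {"xyz": [0,0,-70],"dr": [0,0,0],"hand": 1}
    - {"xyz": [0,0,-120],"dr": [0,0,0],"hand": 1}
    - {"xyz": [0,0,-165],"dr": [0,0,0],"hand": 1}
    - {"xyz": [0,0,-165],"dr": [0,0,0],"hand": 1}

```text
clock: 16.45
tcp_pos: [0.5382, 0.2244, 0.1915]
tool_rot: [0.396, 0.918, 0.003, 0.004]
contact_force: [1.2, 0.8, -0.5]
finger_gap: 0.0092
```

```bash
python3 - <<'E'
from cupfit import *
S=ctrl.read_camera('side')
cv2.imwrite('pics/s10.png',cv2.resize(S['pixels'][100:300,180:380],None,fx=3,fy=3))
rel([.675,-.04,.18],1.536)
E
```

```text
d [-286.7  -81.3    8.4] dr [0.006 0.001 0.792] z-> [0.5371 0.2242 0.1879] yaw 2.328 f [ 0.5 -0.1 -0.7] gap 0.0092 t 16.5
```

View pics/s10.png

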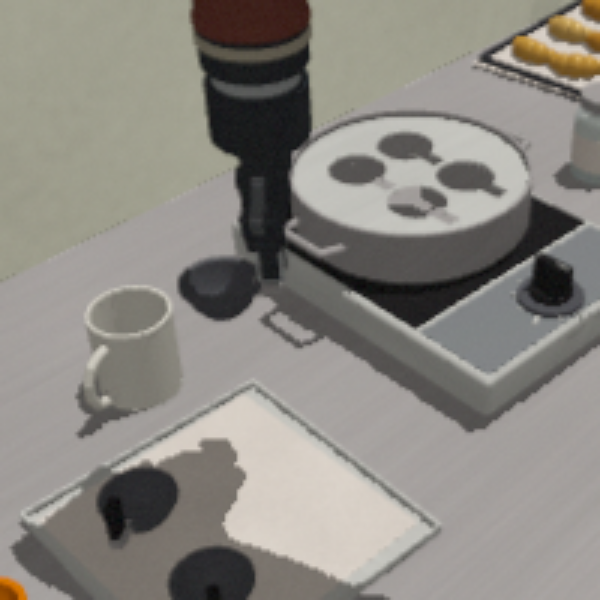

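```bash
python3 - <<'E'
from cupfit import *
rel([.6714,-.1119,.188],1.536)
E
```

```text
d [-336.5 -133.3    0.4] dr [0.006 0.001 0.792] z-> [0.5371 0.2242 0.1879] yaw 2.328 f [ 0.5 -0.1 -0.7] gap 0.0092 t 16.5
```

>>> drive_tool:
  deltas:
    - {"xyz": [-20,-8,0],"dr": [0.006,0,0.07],"hand": 1}
    - {"xyz": [-60,-23,0],"dr": [0.006,0,0.17],"hand": 1}
    - {"xyz": [-105,-41,0],"dr": [0.006,0,0.29],"hand": 1}
    - {"xyz": [-150,-59,0],"dr": [0.006,0,0.41],"hand": 1}
    - {"xyz": [-195,-77,0],"dr": [0.006,0,0.53],"hand": 1}
    - {"xyz": [-240,-95,0],"dr": [0.006,0,0.64],"hand": 1}
    - {"xyz": [-280,-111,0],"dr": [0.006,0,0.74],"hand": 1}
    - {"xyz": [-310,-123,0],"dr": [0.006,0,0.792],"hand": 1}

```text
clock: 17.3
tcp_pos: [0.6585, -0.0886, 0.1818]
tool_rot: [0.721, 0.693, -0.003, -0.002]
contact_force: [0.4, -0.3, -0.4]
finger_gap: 0.0092
```

>>> drive_tool:
  deltas:
    - {"xyz": [-15,-6,0],"dr": [0,0,0],"hand": 1}
    - {"xyz": [-26,-10,10],"dr": [0,0,0],"hand": 1}
    - {"xyz": [-26,-10,20],"dr": [0,0,0],"hand": 1}
    - {"xyz": [-26,-10,20],"dr": [0,0,0],"hand": 1}

```text
clock: 17.7
tcp_pos: [0.6462, -0.1102, 0.1612]
tool_rot: [0.719, 0.695, -0.003, -0.003]
contact_force: [0.1, 1.2, 0.1]
finger_gap: 0.0086
```

```bash
python3 - <<'E'
from cupfit import *
S=ctrl.read_camera('side')
cv2.imwrite('pics/s11.png',cv2.resize(S['pixels'][100:200,260:380],None,fx=6,fy=6))
rel([.6714,-.1119,.150],1.536)
E
```

```text
d [-1.  24.9 12.2] dr [-0.008  0.001  0.001] z-> [ 0.6467 -0.1101  0.1624] yaw 1.537 f [-0.8  0.   0.2] gap 0.0092 t 17.8
```

View pics/s11.png

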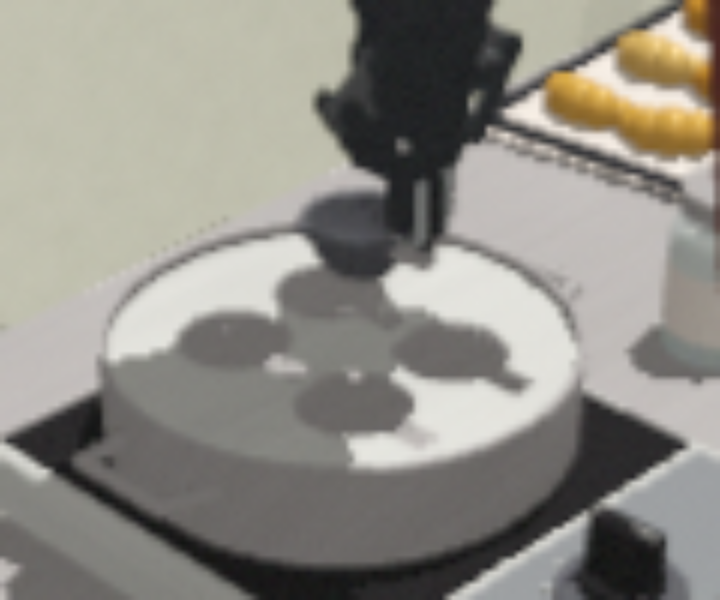

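>>> drive_tool:
  deltas:
    - {"xyz": [-1,12,0],"dr": [-0.006,0,0],"hand": 1}
    - {"xyz": [-1,25,0],"dr": [-0.006,0,0],"hand": 1}
    - {"xyz": [-1,25,5],"dr": [-0.006,0,0],"hand": 1}
    - {"xyz": [-1,25,5],"dr": [-0.006,0,0],"hand": 1}

```text
clock: 18.15
tcp_pos: [0.6721, -0.1124, 0.1578]
tool_rot: [0.719, 0.695, -0.001, 0.0]
contact_force: [-0.2, 0.0, -0.8]
finger_gap: 0.0089
```

```bash
python3 - <<'E'
from cupfit import *
S=ctrl.read_camera('side')
cv2.imwrite('pics/s12.png',cv2.resize(S['pixels'][100:200,260:380],None,fx=6,fy=6,interpolation=cv2.INTER_CUBIC))
d,_=rel([.6714,-.1119,.150],1.536)
s=ctrl.get_state();t=s['tcp_pos'];z0=t[2]-.0164
x=[t[0]+.0417,t[1]-.0015,-.035]
v=cv2.imread('pics/s12.png')
for M in(ring(.034,.027),ring(.018,0)):
    uv=(proj(S,place(M,x,z0))-[260,100]+.5)*6-.5
    cv2.polylines(v,[np.round(uv).astype(np.int32)],True,(0,0,255),1)
cv2.imwrite('pics/s12b.png',v)
E
```

```text
d [ 0.7 -0.6  8.1] dr [-0.001  0.002  0.001] z-> [ 0.672  -0.1126  0.1581] yaw 1.537 f [ 0.   0.6 -0.4] gap 0.0087 t 18.2
```

View pics/s12b.png

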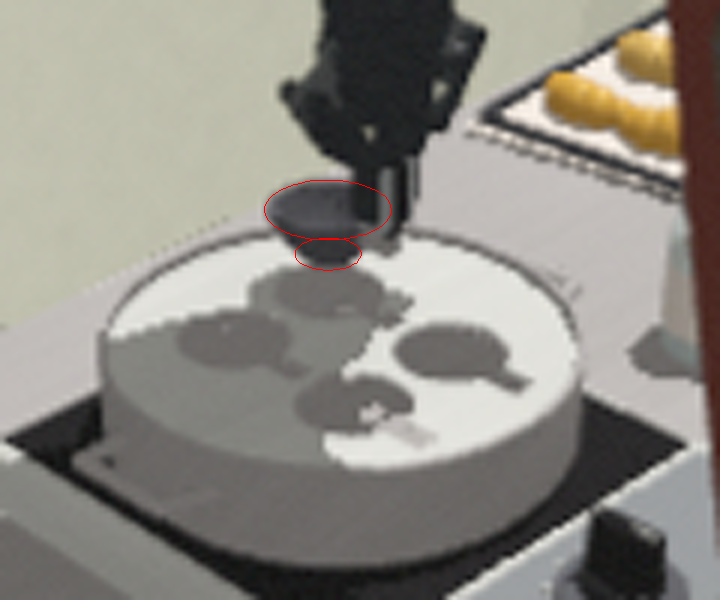

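>>> drive_tool:
  deltas:
    - {"xyz": [0.5,-0.5,10],"dr": [0,0,0],"hand": 1}
    - {"xyz": [0.5,-0.5,20],"dr": [0,0,0],"hand": 1}
    - {"xyz": [0.5,-0.5,28],"dr": [0,0,0],"hand": 1}
    - {"xyz": [0.5,-0.5,28],"dr": [0,0,0],"hand": 1}

```text
clock: 18.6
tcp_pos: [0.671, -0.1128, 0.1285]
tool_rot: [0.719, 0.695, -0.001, -0.0]
contact_force: [1.0, -0.1, -0.5]
finger_gap: 0.0089
```

```bash
python3 - <<'E'
from cupfit import *
S=ctrl.read_camera('side')
rel([.6714,-.1119,.1104],1.536)
s=ctrl.get_state();t=s['tcp_pos'];z0=t[2]-.0164
x=[t[0]+.0417,t[1]-.0015,-.035]
v=cv2.resize(S['pixels'][100:200,260:380],None,fx=6,fy=6,interpolation=cv2.INTER_CUBIC)
for M in(ring(.034,.027),):
    uv=(proj(S,place(M,x,z0))-[260,100]+.5)*6-.5
    cv2.polylines(v,[np.round(uv).astype(np.int32)],True,(0,0,255),1)
for h in((.7136,-.1155),):
    uv=(proj(S,place(ring(.031,.0),(*h,0),.118))-[260,100]+.5)*6-.5
    cv2.polylines(v,[np.round(uv).astype(np.int32)],True,(0,255,0),1)
cv2.imwrite('pics/s13b.png',v)
E
```

```text
d [ 1.  -0.  19.1] dr [-0.001  0.002 -0.   ] z-> [ 0.6714 -0.1129  0.1295] yaw 1.536 f [ 0.4  0.3 -0.6] gap 0.0089 t 18.6
```

View pics/s13b.png

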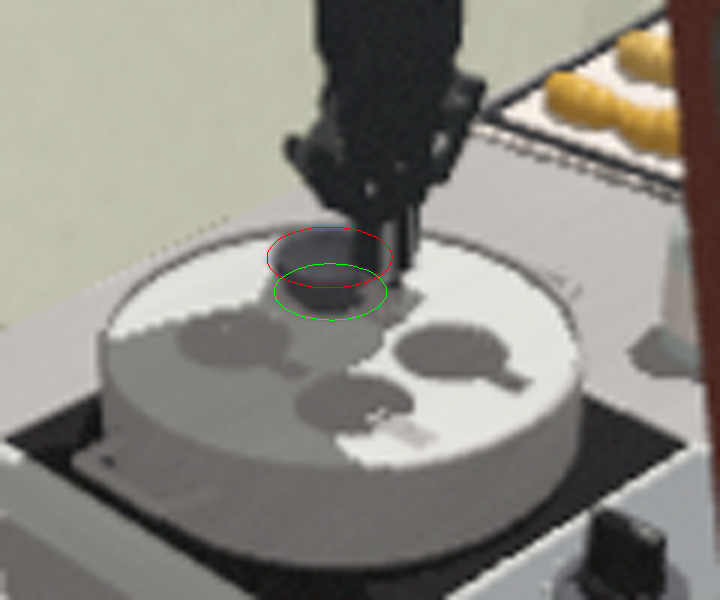

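>>> drive_tool:
  deltas:
    - {"xyz": [1,0,4],"dr": [0,0,0],"hand": 1}
    - {"xyz": [1,0,8],"dr": [0,0,0],"hand": 1}
    - {"xyz": [1,0,12],"dr": [0,0,0],"hand": 1}

```text
clock: 18.95
tcp_pos: [0.6723, -0.1121, 0.1186]
tool_rot: [0.719, 0.695, -0.001, 0.001]
contact_force: [0.5, 0.7, -1.6]
finger_gap: 0.0089
```

>>> drive_tool:
  deltas:
    - {"xyz": [0,0,2],"dr": [0,0,0],"hand": 1}
    - {"xyz": [0,0,4],"dr": [0,0,0],"hand": 1}

```text
clock: 19.15
tcp_pos: [0.6721, -0.1121, 0.1144]
tool_rot: [0.719, 0.695, -0.001, 0.001]
contact_force: [-2.4, -0.1, -0.0]
finger_gap: 0.0091
```

>>> drive_tool:
  deltas:
    - {"xyz": [0,0,1],"dr": [0,0,0],"hand": 1}
    - {"xyz": [0,0,2],"dr": [0,0,0],"hand": 1}
    - {"xyz": [0,0,2],"dr": [0,0,0],"hand": 1}

```text
clock: 19.45
tcp_pos: [0.6719, -0.1119, 0.1126]
tool_rot: [0.719, 0.695, -0.001, 0.001]
contact_force: [-2.4, 1.3, 0.6]
finger_gap: 0.0089
```

>>> drive_tool:
  deltas:
    - {"xyz": [0,0,1],"dr": [0,0,0],"hand": 1}
    - {"xyz": [0,0,2],"dr": [0,0,0],"hand": 1}
    - {"xyz": [0,0,2],"dr": [0,0,0],"hand": 1}

```text
clock: 19.75
tcp_pos: [0.6717, -0.1118, 0.1108]
tool_rot: [0.719, 0.695, -0.001, 0.001]
contact_force: [-5.7, 2.1, 3.0]
finger_gap: 0.009
```

>>> drive_tool:
  deltas:
    - {"xyz": [0,0,1],"dr": [0,0,0],"hand": 1}
    - {"xyz": [0,0,1],"dr": [0,0,0],"hand": 1}
    - {"xyz": [0,0,1],"dr": [0,0,0],"hand": 0.8}
    - {"xyz": [0,0,0],"dr": [0,0,0],"hand": 0.6}
    - {"xyz": [0,0,0],"dr": [0,0,0],"hand": 0.6}
    - {"xyz": [0,0,-10],"dr": [0,0,0],"hand": 0.6}
    - {"xyz": [0,0,-45],"dr": [0,0,0],"hand": 0.6}
    - {"xyz": [0,0,-90],"dr": [0,0,0],"hand": 0.6}

```text
clock: 20.55
tcp_pos: [0.671, -0.1115, 0.2001]
tool_rot: [0.719, 0.695, -0.001, -0.001]
contact_force: [0.1, -0.0, 0.9]
finger_gap: 0.0342
```

```bash
python3 - <<'E'
from cupfit import *
S=ctrl.read_camera('side')
v=cv2.resize(S['pixels'][100:200,260:380],None,fx=6,fy=6,interpolation=cv2.INTER_CUBIC)
cv2.imwrite('pics/s14.png',v)
rel([.5521,.3960,.2],.592)
E
```

```text
d [ 504.1 -139.5    7. ] dr [0.011 0.001 0.944] z-> [ 0.6739 -0.1126  0.2109] yaw 1.536 f [-0.2 -0.5  6.8] gap 0.0342 t 20.6
```

View pics/s14.png

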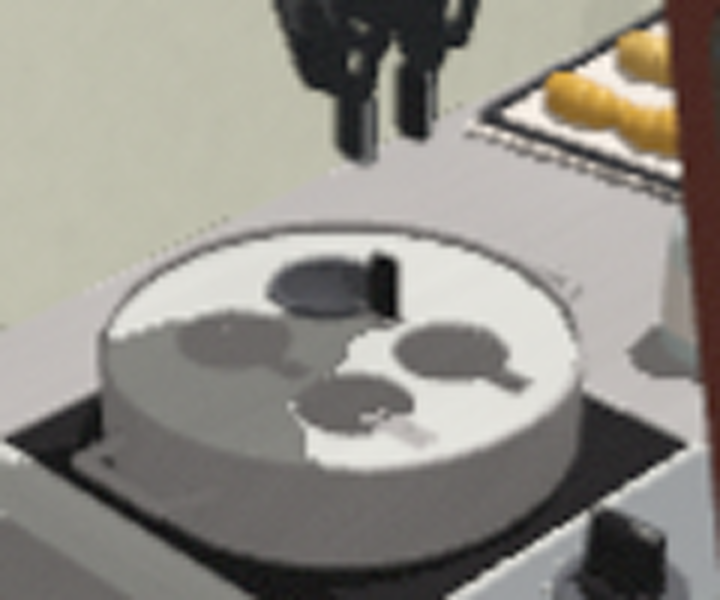

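Cup 1 is home and level in the rear right hole, its bracket in the notch at about (390,310) in the crop. I'll measure the remaining cups again.

```bash
python3 - <<'E'
from cupfit import *
S=ctrl.read_camera('side');T=ctrl.read_camera('top')
r=[]
for i,x in enumerate([(.5755,.3611,-.979),(.4597,.3742,-.58)]):
    o=[]
    for n,p,t in(('S',S,105),('T',T,90)):
        f=fit(p,x,thr=t,save=f'pics/g{i}{n}.png');print(i,n,*f);o.append(f[0])
    m=np.mean(o,0);print(m,'grip',m[:2]-.042*np.array([np.cos(m[2]),np.sin(m[2])]))
rel([.5521,.3960,.2],.592)
cv2.imwrite('pics/t15.png',T['pixels'])
E
```

```text
0 S [ 0.5752  0.3606 -0.9449] 3426.0
0 T [ 0.5763  0.3612 -0.9794] 1073.0
[ 0.5758  0.3609 -0.9622] grip [0.5518 0.3954]
1 S [ 0.4602  0.3728 -0.5779] 3412.0
1 T [ 0.4601  0.3746 -0.5915] 1182.0
[ 0.4601  0.3737 -0.5847] grip [0.4251 0.3969]
d [ 504.1 -139.7    2.3] dr [0.009 0.001 0.944] z-> [ 0.6742 -0.1127  0.2058] yaw 1.536 f [ 0.7 -0.  -0.4] gap 0.034 t 20.7
```

View pics/t15.png

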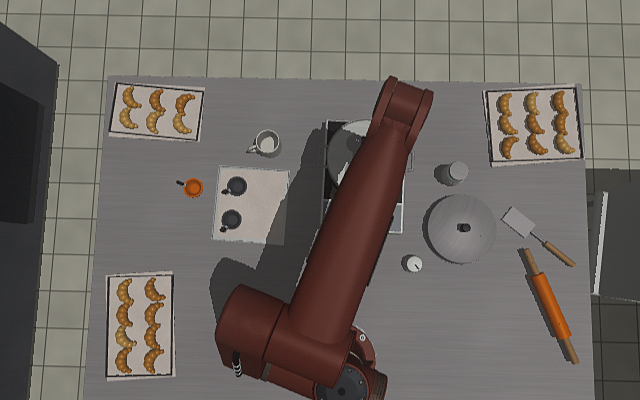

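>>> drive_tool:
  deltas:
    - {"xyz": [25,-7,3],"dr": [0.008,0,0.08],"hand": 0.5}
    - {"xyz": [65,-18,3],"dr": [0.008,0,0.2],"hand": 0.5}
    - {"xyz": [110,-30,3],"dr": [0.008,0,0.33],"hand": 0.5}
    - {"xyz": [155,-43,3],"dr": [0.008,0,0.46],"hand": 0.5}
    - {"xyz": [200,-55,3],"dr": [0.008,0,0.59],"hand": 0.5}
    - {"xyz": [245,-68,3],"dr": [0.008,0,0.72],"hand": 0.5}
    - {"xyz": [290,-80,3],"dr": [0.008,0,0.84],"hand": 0.5}
    - {"xyz": [335,-93,3],"dr": [0.008,0,0.94],"hand": 0.5}

```text
clock: 21.5
tcp_pos: [0.59, 0.2278, 0.1964]
tool_rot: [0.957, 0.291, -0.003, -0.002]
contact_force: [0.2, 1.3, 0.1]
finger_gap: 0.0424
```

```bash
python3 - <<'E'
from cupfit import *
rel([.552,.396,.1],.596)
E
```

```text
d [  62.6 -160.4   96.9] dr [-0.005  0.005 -0.005] z-> [0.59   0.2278 0.1964] yaw 0.591 f [0.2 1.3 0.1] gap 0.0424 t 21.5
```

>>> drive_tool:
  deltas:
    - {"xyz": [15,-40,0],"dr": [-0.004,0.004,-0.005],"hand": 0.5}
    - {"xyz": [31,-80,0],"dr": [-0.004,0.004,-0.005],"hand": 0.5}
    - {"xyz": [47,-120,10],"dr": [-0.004,0.004,-0.005],"hand": 0.5}
    - {"xyz": [58,-148,40],"dr": [-0.004,0.004,-0.005],"hand": 0.5}
    - {"xyz": [63,-160,75],"dr": [-0.004,0.004,-0.005],"hand": 0.5}
    - {"xyz": [63,-160,110],"dr": [-0.004,0.004,-0.005],"hand": 0.5}
    - {"xyz": [63,-160,130],"dr": [-0.004,0.004,-0.005],"hand": 0.5}
    - {"xyz": [63,-160,130],"dr": [-0.004,0.004,-0.005],"hand": 0.5}

```text
clock: 22.3
tcp_pos: [0.5496, 0.393, 0.0628]
tool_rot: [0.955, 0.296, -0.004, 0.0]
contact_force: [0.1, -0.2, -0.4]
finger_gap: 0.0424
```

```bash
python3 - <<'E'
from cupfit import *
rel([.552,.396,.017],.596)
S=ctrl.read_camera('side')
cv2.imwrite('pics/s16.png',cv2.resize(S['pixels'][210:300,180:290],None,fx=7,fy=6.5))
E
```

```text
d [ 4.  -1.1 45.7] dr [-0.002  0.007  0.005] z-> [0.5496 0.393  0.0628] yaw 0.601 f [ 0.1 -0.2 -0.4] gap 0.0424 t 22.3
```

View pics/s16.png

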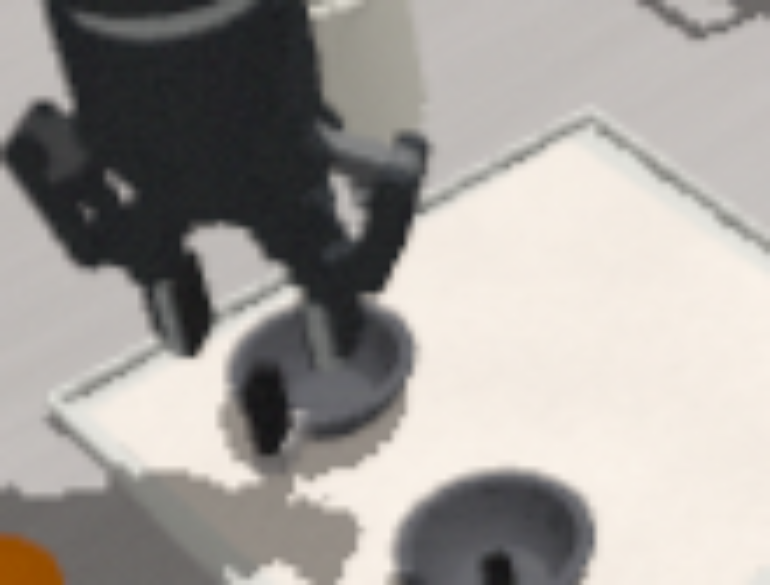

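>>> drive_tool:
  deltas:
    - {"xyz": [3.5,-1,12],"dr": [-0.002,0.006,0.005],"hand": 0.5}
    - {"xyz": [3.5,-1,26],"dr": [-0.002,0.006,0.005],"hand": 0.5}
    - {"xyz": [3.5,-1,38],"dr": [-0.002,0.006,0.005],"hand": 0.5}
    - {"xyz": [3.5,-1,44],"dr": [-0.002,0.006,0.005],"hand": 0.5}
    - {"xyz": [3.5,-1,44],"dr": [-0.002,0.006,0.005],"hand": 0.5}

```text
clock: 22.85
tcp_pos: [0.5539, 0.3964, 0.0218]
tool_rot: [0.956, 0.294, 0.002, -0.0]
contact_force: [-0.9, -0.6, -0.1]
finger_gap: 0.0427
```

```bash
python3 - <<'E'
from cupfit import *
rel([.552,.396,.018],.596)
S=ctrl.read_camera('side')
cv2.imwrite('pics/s17.png',cv2.resize(S['pixels'][210:300,180:290],None,fx=7,fy=6.5))
E
```

```text
d [-1.8 -0.7  3.8] dr [ 0.001 -0.004 -0.   ] z-> [0.5539 0.3964 0.0218] yaw 0.596 f [-0.9 -0.6 -0.1] gap 0.0427 t 22.9
```

View pics/s17.png

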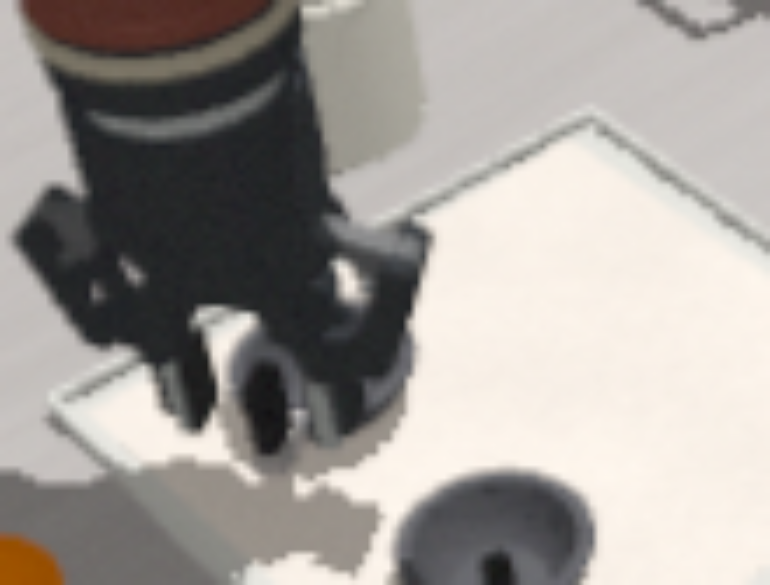

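>>> drive_tool:
  deltas:
    - {"xyz": [-1,0,3.5],"dr": [0,-0.002,0],"hand": 0.5}
    - {"xyz": [-1,0,3.5],"dr": [0,-0.002,0],"hand": 0.8}
    - {"xyz": [-1,0,3.5],"dr": [0,-0.002,0],"hand": 1}
    - {"xyz": [-1,0,3.5],"dr": [0,-0.002,0],"hand": 1}
    - {"xyz": [-1,0,3.5],"dr": [0,-0.002,0],"hand": 1}
    - {"xyz": [-1,0,3.5],"dr": [0,-0.002,0],"hand": 1}
    - {"xyz": [-1,0,3.5],"dr": [0,-0.002,0],"hand": 1}

```text
clock: 23.6
tcp_pos: [0.554, 0.3965, 0.0202]
tool_rot: [0.956, 0.294, 0.002, 0.0]
contact_force: [-0.5, 1.1, 3.7]
finger_gap: 0.0088
```

>>> drive_tool:
  deltas:
    - {"xyz": [0,0,0],"dr": [0,0,0],"hand": 1}
    - {"xyz": [0,0,-10],"dr": [0,0,0],"hand": 1}
    - {"xyz": [0,0,-30],"dr": [0,0,0],"hand": 1}
    - {"xyz": [0,0,-70],"dr": [0,0,0],"hand": 1}
    - {"xyz": [0,0,-115],"dr": [0,0,0],"hand": 1}
    - {"xyz": [0,0,-155],"dr": [0,0,0],"hand": 1}
    - {"xyz": [0,0,-170],"dr": [0,0,0],"hand": 1}

```text
clock: 24.3
tcp_pos: [0.5547, 0.3967, 0.1955]
tool_rot: [0.956, 0.294, 0.005, -0.0]
contact_force: [0.0, 0.3, -0.5]
finger_gap: 0.009
```

```bash
python3 - <<'E'
from cupfit import *
S=ctrl.read_camera('side')
cv2.imwrite('pics/s18.png',cv2.resize(S['pixels'][100:300,170:370],None,fx=3,fy=3))
rel([.6740,-.0400,.187],1.536)
E
```

```text
d [-146.7  428.4    8.6] dr [ 0.007 -0.008 -0.94 ] z-> [0.5549 0.3968 0.196 ] yaw 0.596 f [ 0.3 -0.1  1.6] gap 0.0089 t 24.4
```

View pics/s18.png

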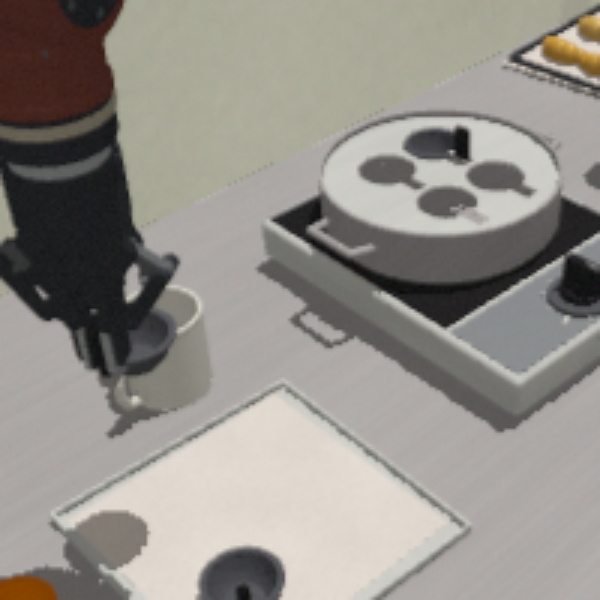

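>>> drive_tool:
  deltas:
    - {"xyz": [-8,22,2],"dr": [0.004,-0.005,-0.08],"hand": 1}
    - {"xyz": [-20,60,4],"dr": [0.006,-0.008,-0.18],"hand": 1}
    - {"xyz": [-35,103,6],"dr": [0.006,-0.008,-0.29],"hand": 1}
    - {"xyz": [-50,147,8],"dr": [0.006,-0.008,-0.41],"hand": 1}
    - {"xyz": [-66,192,8],"dr": [0.006,-0.008,-0.53],"hand": 1}
    - {"xyz": [-81,237,8],"dr": [0.006,-0.008,-0.65],"hand": 1}
    - {"xyz": [-96,282,8],"dr": [0.006,-0.008,-0.77],"hand": 1}
    - {"xyz": [-111,325,8],"dr": [0.006,-0.008,-0.88],"hand": 1}

```text
clock: 25.15
tcp_pos: [0.6433, 0.0629, 0.1799]
tool_rot: [0.738, 0.675, -0.004, -0.002]
contact_force: [0.8, -0.1, -0.8]
finger_gap: 0.0088
```

```bash
python3 - <<'E'
from cupfit import *
rel([.6735,-.0400,.165],1.536)
E
```

```text
d [-99.7  39.5  14.9] dr [-0.007  0.003 -0.055] z-> [0.6433 0.0629 0.1799] yaw 1.481 f [ 0.8 -0.1 -0.8] gap 0.0088 t 25.1
```

>>> drive_tool:
  deltas:
    - {"xyz": [-30,12,0],"dr": [-0.004,0.003,-0.03],"hand": 1}
    - {"xyz": [-60,24,0],"dr": [-0.006,0.003,-0.055],"hand": 1}
    - {"xyz": [-85,34,3],"dr": [-0.006,0.003,-0.055],"hand": 1}
    - {"xyz": [-98,39,10],"dr": [-0.006,0.003,-0.055],"hand": 1}
    - {"xyz": [-98,39,15],"dr": [-0.006,0.003,-0.055],"hand": 1}
    - {"xyz": [-98,39,15],"dr": [-0.006,0.003,-0.055],"hand": 1}

```text
clock: 25.75
tcp_pos: [0.6722, -0.0354, 0.1648]
tool_rot: [0.721, 0.693, -0.0, -0.001]
contact_force: [0.1, 1.5, 0.0]
finger_gap: 0.0089
```

```bash
cat > chk.py <<'E'
from cupfit import *
import sys
# usage: hx hy (S-camera hole), dz (tcp-cup origin), out, target x y z
hx,hy,dz,tx,ty,tz=map(float,sys.argv[1:7]);out=sys.argv[7]
S=ctrl.read_camera('side')
rel([tx,ty,tz],1.536)
s=ctrl.get_state();t=s['tcp_pos'];z0=t[2]-dz
x=[t[0]+.0417,t[1]-.0015,-.035]
v=cv2.resize(S['pixels'][100:200,260:380],None,fx=6,fy=6,interpolation=cv2.INTER_CUBIC)
for M,c in((ring(.034,.027),(0,0,255)),(ring(.018,0),(0,0,255))):
    uv=(proj(S,place(M,x,z0))-[260,100]+.5)*6-.5
    cv2.polylines(v,[np.round(uv).astype(np.int32)],True,c,1)
uv=(proj(S,place(ring(.031,.0),(hx,hy,0),.118))-[260,100]+.5)*6-.5
cv2.polylines(v,[np.round(uv).astype(np.int32)],True,(0,255,0),1)
cv2.imwrite(out,v)
E
python3 chk.py .7157 -.0436 .0172 .6735 -.04 .128 pics/s19.png
```

```text
d [-5.   1.3 37.7] dr [-0.001 -0.001 -0.004] z-> [ 0.6724 -0.035   0.1657] yaw 1.532 f [ 1.5 -0.1 -0.1] gap 0.0091 t 25.8
```

View pics/s19.png

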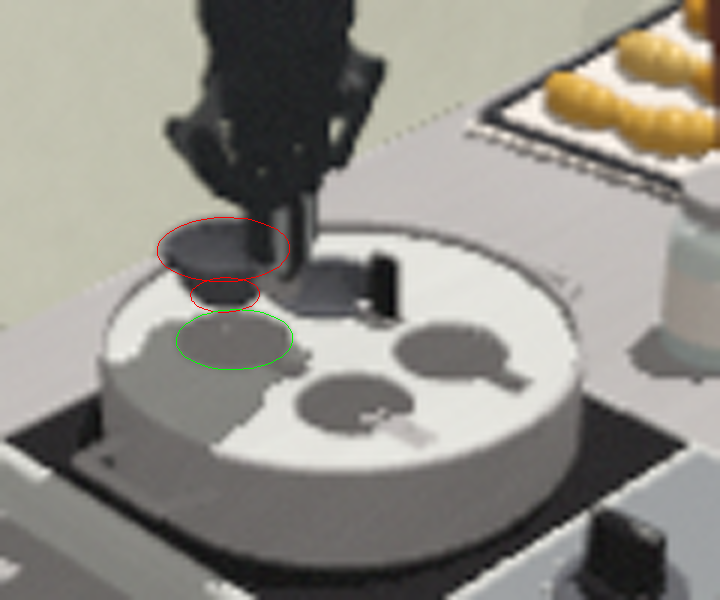

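>>> drive_tool:
  deltas:
    - {"xyz": [-4.5,1,8],"dr": [0,0,-0.004],"hand": 1}
    - {"xyz": [-4.5,1,20],"dr": [0,0,-0.004],"hand": 1}
    - {"xyz": [-4.5,1,32],"dr": [0,0,-0.004],"hand": 1}
    - {"xyz": [-4.5,1,36],"dr": [0,0,-0.004],"hand": 1}
    - {"xyz": [-4.5,1,36],"dr": [0,0,-0.004],"hand": 1}

```text
clock: 26.3
tcp_pos: [0.6734, -0.0405, 0.1295]
tool_rot: [0.72, 0.694, -0.0, -0.0]
contact_force: [-0.9, 0.7, -1.2]
finger_gap: 0.0091
```

```bash
python3 chk.py .7157 -.0436 .0172 .6735 -.04 .1112 pics/s20.png
```

```text
d [ 0.7 -0.3 19.3] dr [ 0.    -0.    -0.001] z-> [ 0.6738 -0.0407  0.1305] yaw 1.535 f [ 1.   0.1 -1.1] gap 0.0093 t 26.4
```

View pics/s20.png

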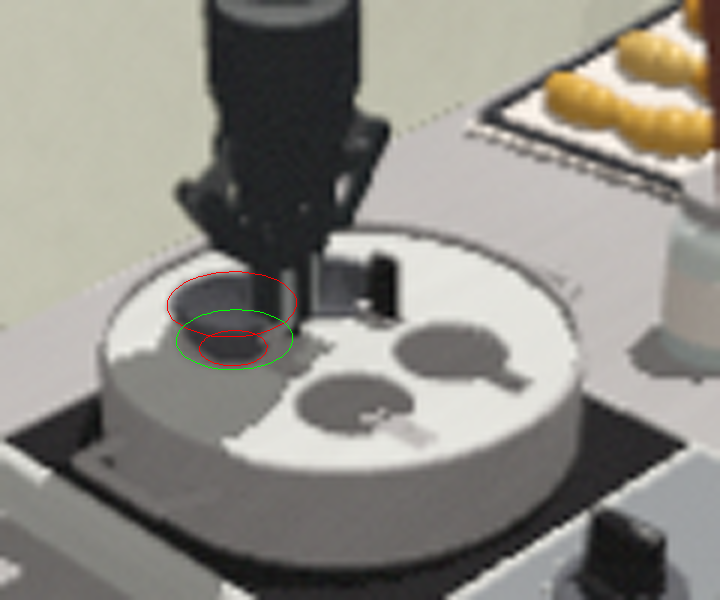

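>>> drive_tool:
  deltas:
    - {"xyz": [0.3,0,4],"dr": [0,0,0],"hand": 1}
    - {"xyz": [0.3,0,8],"dr": [0,0,0],"hand": 1}
    - {"xyz": [0.3,0,12],"dr": [0,0,0],"hand": 1}

```text
clock: 26.65
tcp_pos: [0.6743, -0.0406, 0.1189]
tool_rot: [0.72, 0.694, 0.0, 0.001]
contact_force: [-0.4, 0.5, 0.0]
finger_gap: 0.0092
```

>>> drive_tool:
  deltas:
    - {"xyz": [0,0,2],"dr": [0,0,0],"hand": 1}
    - {"xyz": [0,0,4],"dr": [0,0,0],"hand": 1}

```text
clock: 26.85
tcp_pos: [0.6737, -0.0403, 0.1148]
tool_rot: [0.72, 0.694, 0.0, -0.0]
contact_force: [-5.9, 2.5, 4.0]
finger_gap: 0.009
```

>>> drive_tool:
  deltas:
    - {"xyz": [0,0,1],"dr": [0,0,0],"hand": 1}
    - {"xyz": [0,0,2],"dr": [0,0,0],"hand": 1}
    - {"xyz": [0,0,2],"dr": [0,0,0],"hand": 1}

```text
clock: 27.15
tcp_pos: [0.6734, -0.0401, 0.113]
tool_rot: [0.719, 0.695, 0.0, -0.0]
contact_force: [-4.6, 2.1, 2.6]
finger_gap: 0.0087
```

>>> drive_tool:
  deltas:
    - {"xyz": [0.4,-0.8,1],"dr": [0,0,0],"hand": 1}
    - {"xyz": [0.4,-0.8,2],"dr": [0,0,0],"hand": 1}
    - {"xyz": [0.4,-0.8,2.5],"dr": [0,0,0],"hand": 1}

```text
clock: 27.45
tcp_pos: [0.6731, -0.0399, 0.111]
tool_rot: [0.72, 0.694, 0.0, 0.0]
contact_force: [-6.2, 4.0, 8.5]
finger_gap: 0.0092
```

>>> drive_tool:
  deltas:
    - {"xyz": [0,0,0.7],"dr": [0,0,0],"hand": 1}
    - {"xyz": [0,0,0.7],"dr": [0,0,0],"hand": 0.8}
    - {"xyz": [0,0,0],"dr": [0,0,0],"hand": 0.65}
    - {"xyz": [0,0,0],"dr": [0,0,0],"hand": 0.65}
    - {"xyz": [0,0,-10],"dr": [0,0,0],"hand": 0.65}
    - {"xyz": [0,0,-45],"dr": [0,0,0],"hand": 0.65}
    - {"xyz": [0,0,-90],"dr": [0,0,0],"hand": 0.65}

```text
clock: 28.15
tcp_pos: [0.6721, -0.04, 0.1998]
tool_rot: [0.72, 0.694, -0.001, -0.001]
contact_force: [0.3, 0.2, 0.9]
finger_gap: 0.0301
```

```bash
python3 - <<'E'
from cupfit import *
S=ctrl.read_camera('side');T=ctrl.read_camera('top')
v=cv2.resize(S['pixels'][100:200,260:380],None,fx=6,fy=6,interpolation=cv2.INTER_CUBIC)
cv2.imwrite('pics/s21.png',v);o=[]
for n,p,t in(('S',S,105),('T',T,90)):
    f=fit(p,(.4601,.3737,-.585),thr=t,save=f'pics/g{n}.png');print(n,*f);o.append(f[0])
m=np.mean(o,0);print(m,'grip',m[:2]-.0425*np.array([np.cos(m[2]),np.sin(m[2])]))
rel([.4246,.3972,.2],m[2]+np.pi/2)
E
```

```text
S [ 0.4604  0.3721 -0.5797] 3850.0
T [ 0.4607  0.3746 -0.581 ] 1077.0
[ 0.4605  0.3733 -0.5803] grip [0.425  0.3966]
d [ 428.9 -267.1    4.6] dr [ 0.012 -0.001  0.544] z-> [ 0.6761 -0.0409  0.2087] yaw 1.535 f [ 0.6 -0.1  0.7] gap 0.0296 t 28.2
```

View pics/s21.png

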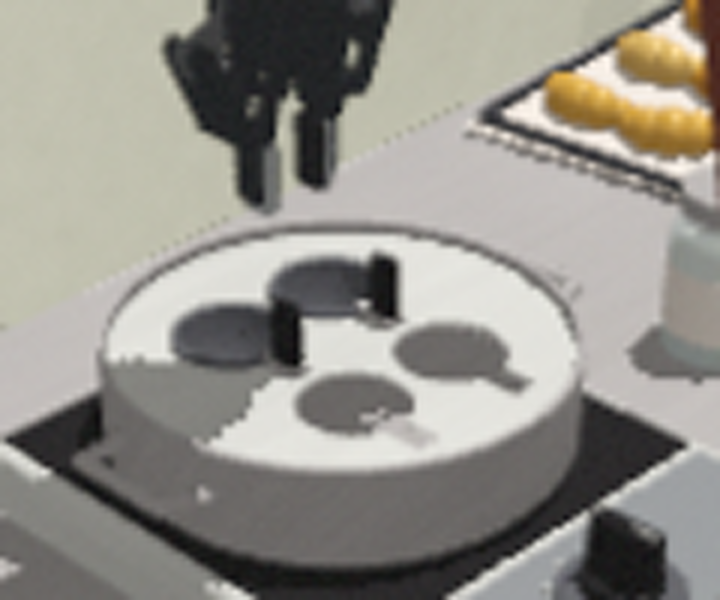

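Two cups are seated. I'll move to the third.

>>> drive_tool:
  deltas:
    - {"xyz": [22,-14,3],"dr": [0.006,0,0.03],"hand": 0.5}
    - {"xyz": [58,-36,4],"dr": [0.01,0,0.08],"hand": 0.5}
    - {"xyz": [98,-61,4],"dr": [0.01,0,0.15],"hand": 0.5}
    - {"xyz": [138,-86,4],"dr": [0.01,0,0.22],"hand": 0.5}
    - {"xyz": [178,-111,4],"dr": [0.01,0,0.29],"hand": 0.5}
    - {"xyz": [218,-136,4],"dr": [0.01,0,0.36],"hand": 0.5}
    - {"xyz": [258,-161,4],"dr": [0.01,0,0.43],"hand": 0.5}
    - {"xyz": [298,-186,4],"dr": [0.01,0,0.5],"hand": 0.5}

```text
clock: 29.05
tcp_pos: [0.4973, 0.2658, 0.1971]
tool_rot: [0.87, 0.493, -0.002, -0.003]
contact_force: [0.1, 0.8, -0.0]
finger_gap: 0.0428
```

```bash
python3 - <<'E'
from cupfit import *
rel([.425,.3968,.06],.991)
E
```

```text
d [  75.5 -128.3  138. ] dr [-0.007  0.001  0.041] z-> [0.4973 0.2658 0.1971] yaw 1.032 f [ 0.1  0.8 -0. ] gap 0.0428 t 29.1
```

>>> drive_tool:
  deltas:
    - {"xyz": [18,-30,0],"dr": [-0.006,0,0.04],"hand": 0.5}
    - {"xyz": [38,-65,0],"dr": [-0.006,0,0.04],"hand": 0.5}
    - {"xyz": [58,-100,5],"dr": [-0.006,0,0.04],"hand": 0.5}
    - {"xyz": [72,-122,25],"dr": [-0.006,0,0.04],"hand": 0.5}
    - {"xyz": [75,-128,60],"dr": [-0.006,0,0.04],"hand": 0.5}
    - {"xyz": [75,-128,100],"dr": [-0.006,0,0.04],"hand": 0.5}
    - {"xyz": [75,-128,130],"dr": [-0.006,0,0.04],"hand": 0.5}
    - {"xyz": [75,-128,134],"dr": [-0.006,0,0.04],"hand": 0.5}

```text
clock: 29.85
tcp_pos: [0.4229, 0.3933, 0.0596]
tool_rot: [0.879, 0.477, -0.004, -0.0]
contact_force: [-0.1, -0.2, -0.2]
finger_gap: 0.0429
```

```bash
python3 - <<'E'
from cupfit import *
rel([.425,.3968,.018],.991)
S=ctrl.read_camera('side')
cv2.imwrite('pics/s22.png',cv2.resize(S['pixels'][230:330,195:305],None,fx=6,fy=6))
E
```

```text
d [ 4.4  0.  41.6] dr [-0.005  0.007  0.004] z-> [0.4229 0.3933 0.0596] yaw 0.995 f [-0.1 -0.2 -0.2] gap 0.0429 t 29.9
```

View pics/s22.png

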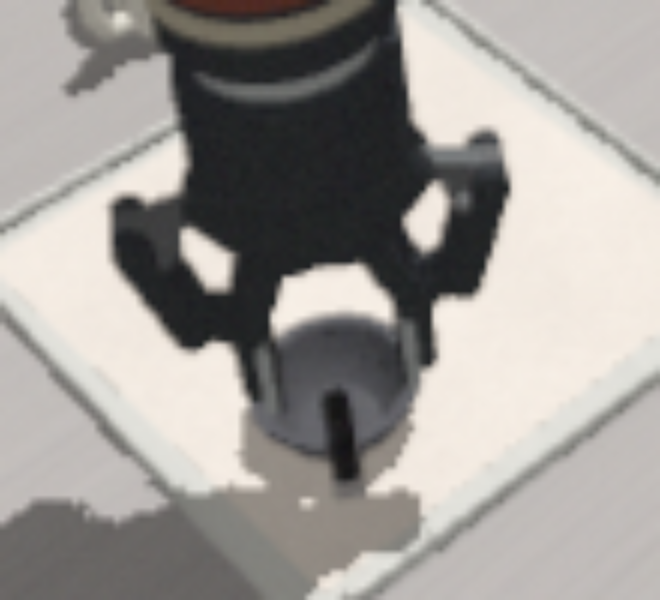

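>>> drive_tool:
  deltas:
    - {"xyz": [3.5,0,12],"dr": [-0.004,0.005,0.004],"hand": 0.5}
    - {"xyz": [3.5,0,26],"dr": [-0.004,0.005,0.004],"hand": 0.5}
    - {"xyz": [3.5,0,36],"dr": [-0.004,0.005,0.004],"hand": 0.5}
    - {"xyz": [3.5,0,41],"dr": [-0.004,0.005,0.004],"hand": 0.5}
    - {"xyz": [3.5,0,41],"dr": [-0.004,0.005,0.004],"hand": 0.5}

```text
clock: 30.4
tcp_pos: [0.4265, 0.397, 0.0213]
tool_rot: [0.88, 0.475, 0.001, 0.0]
contact_force: [0.2, 0.6, 0.5]
finger_gap: 0.0423
```

```bash
python3 - <<'E'
from cupfit import *
rel([.425,.3968,.018],.991)
S=ctrl.read_camera('side')
cv2.imwrite('pics/s23.png',cv2.resize(S['pixels'][230:330,195:305],None,fx=6,fy=6))
E
```

```text
d [-1.  -1.1  3.3] dr [ 0.001 -0.001 -0.   ] z-> [0.4265 0.397  0.0213] yaw 0.991 f [0.2 0.6 0.5] gap 0.0423 t 30.4
```

View pics/s23.png

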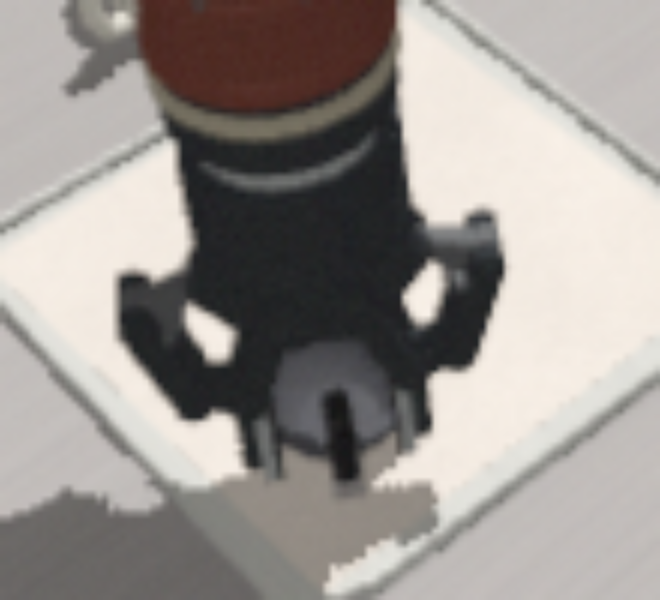

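>>> drive_tool:
  deltas:
    - {"xyz": [-0.5,-1,3],"dr": [0,0,0],"hand": 0.5}
    - {"xyz": [-0.5,-1,3],"dr": [0,0,0],"hand": 0.8}
    - {"xyz": [-0.5,-1,3],"dr": [0,0,0],"hand": 1}
    - {"xyz": [-0.5,-1,3],"dr": [0,0,0],"hand": 1}
    - {"xyz": [-0.5,-1,3],"dr": [0,0,0],"hand": 1}
    - {"xyz": [-0.5,-1,3],"dr": [0,0,0],"hand": 1}
    - {"xyz": [-0.5,-1,3],"dr": [0,0,0],"hand": 1}

```text
clock: 31.15
tcp_pos: [0.426, 0.3976, 0.0195]
tool_rot: [0.88, 0.475, 0.002, 0.0]
contact_force: [-1.0, -0.3, 3.9]
finger_gap: 0.0089
```

>>> drive_tool:
  deltas:
    - {"xyz": [0,0,0],"dr": [0,0,0],"hand": 1}
    - {"xyz": [0,0,-10],"dr": [0,0,0],"hand": 1}
    - {"xyz": [0,0,-30],"dr": [0,0,0],"hand": 1}
    - {"xyz": [0,0,-70],"dr": [0,0,0],"hand": 1}
    - {"xyz": [0,0,-115],"dr": [0,0,0],"hand": 1}
    - {"xyz": [0,0,-155],"dr": [0,0,0],"hand": 1}
    - {"xyz": [0,0,-170],"dr": [0,0,0],"hand": 1}

```text
clock: 31.85
tcp_pos: [0.4268, 0.3981, 0.1943]
tool_rot: [0.88, 0.475, 0.004, -0.0]
contact_force: [0.2, 0.8, -0.7]
finger_gap: 0.009
```

```bash
python3 - <<'E'
from cupfit import *
S=ctrl.read_camera('side')
cv2.imwrite('pics/s24.png',cv2.resize(S['pixels'][100:300,170:370],None,fx=3,fy=3))
rel([.583,-.0370,.187],1.536)
E
```

```text
d [-278.8  368.9    7. ] dr [ 0.007 -0.007 -0.545] z-> [0.4271 0.3983 0.1948] yaw 0.991 f [ 0.1 -0.3  1.5] gap 0.0091 t 31.9
```

View pics/s24.png

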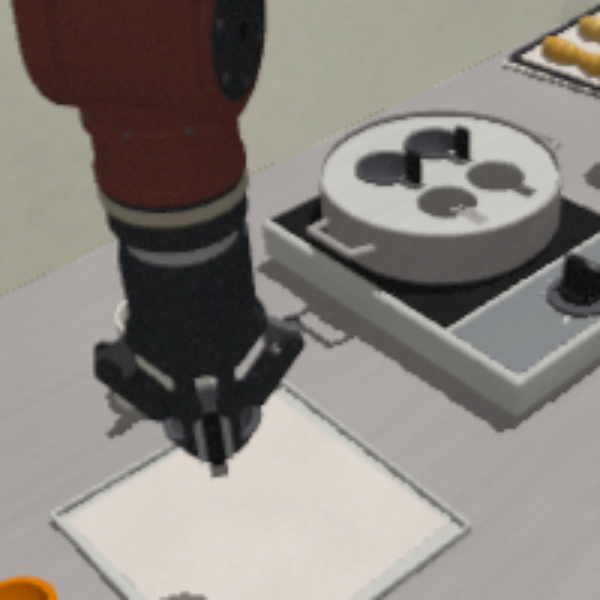

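>>> drive_tool:
  deltas:
    - {"xyz": [-13,17,2],"dr": [0.004,-0.004,-0.03],"hand": 1}
    - {"xyz": [-37,49,4],"dr": [0.006,-0.006,-0.09],"hand": 1}
    - {"xyz": [-64,84,4],"dr": [0.006,-0.006,-0.15],"hand": 1}
    - {"xyz": [-92,121,4],"dr": [0.006,-0.006,-0.21],"hand": 1}
    - {"xyz": [-120,158,4],"dr": [0.006,-0.006,-0.27],"hand": 1}
    - {"xyz": [-148,196,4],"dr": [0.006,-0.006,-0.33],"hand": 1}
    - {"xyz": [-176,233,4],"dr": [0.006,-0.006,-0.4],"hand": 1}
    - {"xyz": [-203,268,4],"dr": [0.006,-0.006,-0.46],"hand": 1}

```text
clock: 32.7
tcp_pos: [0.538, 0.0787, 0.1833]
tool_rot: [0.747, 0.664, -0.003, -0.002]
contact_force: [1.0, 0.4, -0.1]
finger_gap: 0.0091
```

```bash
python3 - <<'E'
from cupfit import *
rel([.583,-.0370,.165],1.536)
E
```

```text
d [-109.6   58.3   18.2] dr [-0.007  0.002 -0.082] z-> [0.538  0.0787 0.1833] yaw 1.454 f [ 1.   0.4 -0.1] gap 0.0091 t 32.7
```

>>> drive_tool:
  deltas:
    - {"xyz": [-30,16,0],"dr": [-0.006,0,-0.04],"hand": 1}
    - {"xyz": [-62,33,0],"dr": [-0.006,0,-0.08],"hand": 1}
    - {"xyz": [-90,48,0],"dr": [-0.006,0,-0.08],"hand": 1}
    - {"xyz": [-106,57,5],"dr": [-0.006,0,-0.08],"hand": 1}
    - {"xyz": [-106,57,15],"dr": [-0.006,0,-0.08],"hand": 1}
    - {"xyz": [-106,57,15],"dr": [-0.006,0,-0.08],"hand": 1}

```text
clock: 33.3
tcp_pos: [0.5808, -0.0306, 0.1671]
tool_rot: [0.721, 0.693, -0.001, -0.001]
contact_force: [-0.4, 0.5, -1.0]
finger_gap: 0.0091
```

```bash
python3 chk.py .6245 -.0402 .0165 .583 -.037 .128 pics/s25.png
```

```text
d [-6.6  2.3 40.3] dr [-0.002  0.001 -0.004] z-> [ 0.581  -0.0302  0.1682] yaw 1.532 f [-1.3  0.2 -1.3] gap 0.0089 t 33.4
```

View pics/s25.png

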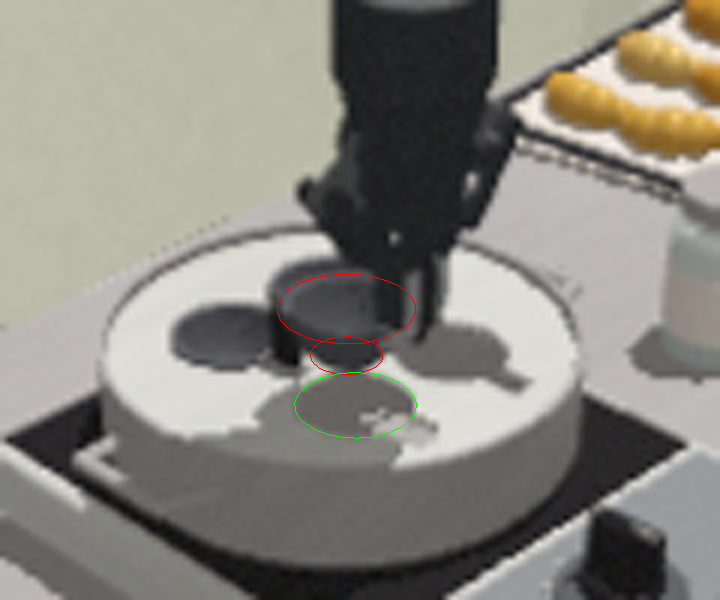

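>>> drive_tool:
  deltas:
    - {"xyz": [-5.5,2,8],"dr": [0,0,-0.004],"hand": 1}
    - {"xyz": [-6,2,20],"dr": [0,0,-0.004],"hand": 1}
    - {"xyz": [-6,2,32],"dr": [0,0,-0.004],"hand": 1}
    - {"xyz": [-6,2,38],"dr": [0,0,-0.004],"hand": 1}
    - {"xyz": [-6,2,38],"dr": [0,0,-0.004],"hand": 1}

```text
clock: 33.85
tcp_pos: [0.5831, -0.0372, 0.1304]
tool_rot: [0.72, 0.694, -0.001, 0.0]
contact_force: [-0.6, -0.8, -0.4]
finger_gap: 0.0089
```

```bash
python3 chk.py .6245 -.0402 .0165 .583 -.037 .1105 pics/s26.png
```

```text
d [ 0.4 -0.6 20.9] dr [ 0.     0.002 -0.001] z-> [ 0.5836 -0.0374  0.1314] yaw 1.535 f [-0.5 -0.  -1. ] gap 0.0088 t 33.9
```

View pics/s26.png

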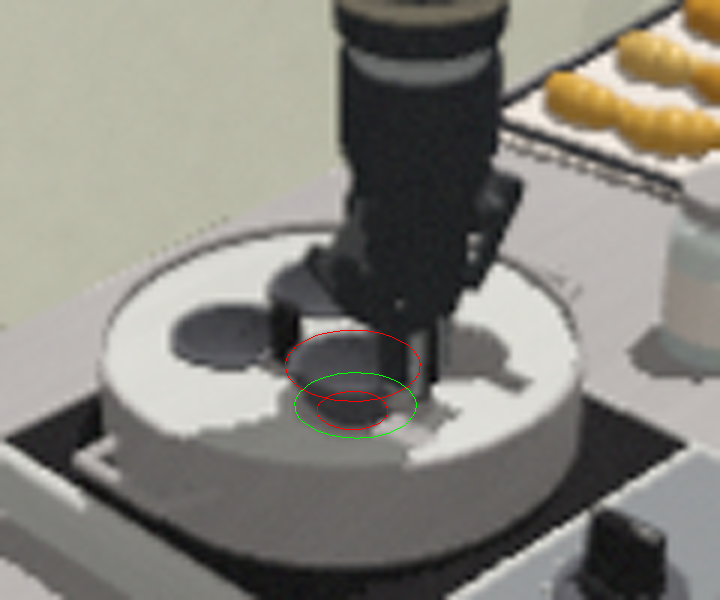

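>>> drive_tool:
  deltas:
    - {"xyz": [0,-0.6,4],"dr": [0,0,0],"hand": 1}
    - {"xyz": [0,-0.6,8],"dr": [0,0,0],"hand": 1}
    - {"xyz": [0,-0.6,13],"dr": [0,0,0],"hand": 1}

```text
clock: 34.2
tcp_pos: [0.5837, -0.0377, 0.1191]
tool_rot: [0.72, 0.694, -0.0, 0.002]
contact_force: [-0.1, 0.3, -0.3]
finger_gap: 0.0089
```

>>> drive_tool:
  deltas:
    - {"xyz": [0,0,2],"dr": [0,0,0],"hand": 1}
    - {"xyz": [0,0,4],"dr": [0,0,0],"hand": 1}

```text
clock: 34.4
tcp_pos: [0.5834, -0.0377, 0.1148]
tool_rot: [0.72, 0.694, -0.001, 0.001]
contact_force: [0.2, -0.7, -0.6]
finger_gap: 0.009
```

>>> drive_tool:
  deltas:
    - {"xyz": [0,0,1],"dr": [0,0,0],"hand": 1}
    - {"xyz": [0,0,2],"dr": [0,0,0],"hand": 1}
    - {"xyz": [0,0,2],"dr": [0,0,0],"hand": 1}

```text
clock: 34.7
tcp_pos: [0.5834, -0.0376, 0.113]
tool_rot: [0.72, 0.694, -0.001, 0.001]
contact_force: [-0.8, 0.2, -1.6]
finger_gap: 0.0089
```

No contact force, so the fit is clean. I'll finish the seating.

>>> drive_tool:
  deltas:
    - {"xyz": [0,0,1],"dr": [0,0,0],"hand": 1}
    - {"xyz": [0,0,2],"dr": [0,0,0],"hand": 1}
    - {"xyz": [0,0,2.5],"dr": [0,0,0],"hand": 1}

```text
clock: 35.0
tcp_pos: [0.5833, -0.0374, 0.1106]
tool_rot: [0.72, 0.694, -0.0, 0.001]
contact_force: [-2.6, 1.9, 1.2]
finger_gap: 0.0088
```

>>> drive_tool:
  deltas:
    - {"xyz": [0,0,1],"dr": [0,0,0],"hand": 1}
    - {"xyz": [0,0,1],"dr": [0,0,0],"hand": 1}

```text
clock: 35.2
tcp_pos: [0.5833, -0.0375, 0.1103]
tool_rot: [0.72, 0.694, -0.0, 0.001]
contact_force: [-5.4, 1.7, 7.4]
finger_gap: 0.0092
```

>>> drive_tool:
  deltas:
    - {"xyz": [0,0,0],"dr": [0,0,0],"hand": 0.8}
    - {"xyz": [0,0,0],"dr": [0,0,0],"hand": 0.65}
    - {"xyz": [0,0,0],"dr": [0,0,0],"hand": 0.65}
    - {"xyz": [0,0,-10],"dr": [0,0,0],"hand": 0.65}
    - {"xyz": [0,0,-45],"dr": [0,0,0],"hand": 0.65}
    - {"xyz": [0,0,-90],"dr": [0,0,0],"hand": 0.4}
    - {"xyz": [0,0,-90],"dr": [0,0,0],"hand": 0.2}

```text
clock: 35.9
tcp_pos: [0.5861, -0.0383, 0.2071]
tool_rot: [0.72, 0.694, 0.002, 0.006]
contact_force: [0.6, 0.4, 0.5]
finger_gap: 0.0578
```

```bash
python3 - <<'E'
from cupfit import *
S=ctrl.read_camera('side');T=ctrl.read_camera('top')
v=cv2.resize(S['pixels'][100:200,260:380],None,fx=6,fy=6,interpolation=cv2.INTER_CUBIC)
cv2.imwrite('pics/s27.png',v);cv2.imwrite('pics/t27.png',T['pixels'])
rel([.4486,-.4089,.2],.1)
E
```

```text
d [-375.7 -122.4    2.2] dr [ 0.006 -0.     1.435] z-> [ 0.5844 -0.0378  0.2015] yaw 1.535 f [-0.4  0.9 -0.5] gap 0.0681 t 36.0
```

View pics/s27.png

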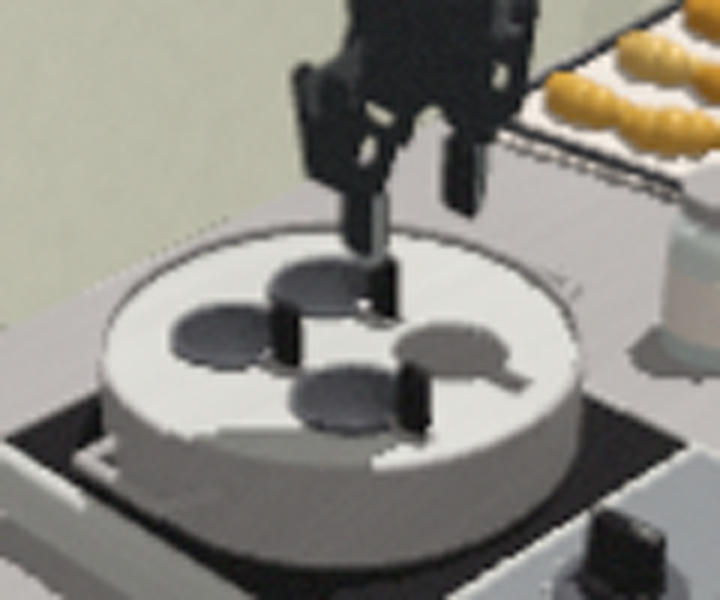

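View pics/t27.png

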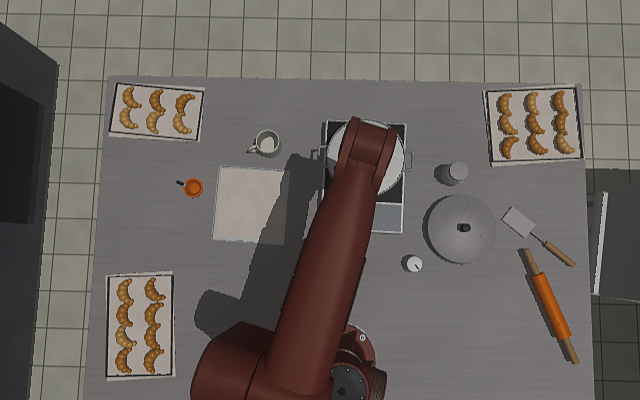

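```bash
python3 - <<'E'
from cupfit import *
T=ctrl.read_camera('top')
g=T['pixels'][210:250,440:490];cv2.imwrite('pics/k.png',cv2.resize(g,None,fx=12,fy=12,interpolation=cv2.INTER_CUBIC))
b=(cv2.cvtColor(g,cv2.COLOR_BGR2GRAY)<60);ys,xs=np.nonzero(b);print(len(xs),xs.mean()+440.,ys.mean()+210.,onz(T,(xs.mean()+440.5,ys.mean()+210.5),.088))
rel([.4486,-.4089,.2],1.2)
E
```

```text
88 463.20454545454544 227.25 [[ 0.4462 -0.3994  0.088 ]]
d [-376.  -121.6    0.6] dr [0.002 0.002 0.335] z-> [ 0.5836 -0.0376  0.1998] yaw 1.535 f [-0.8  0.4 -0.2] gap 0.0687 t 36.0
```

View pics/k.png

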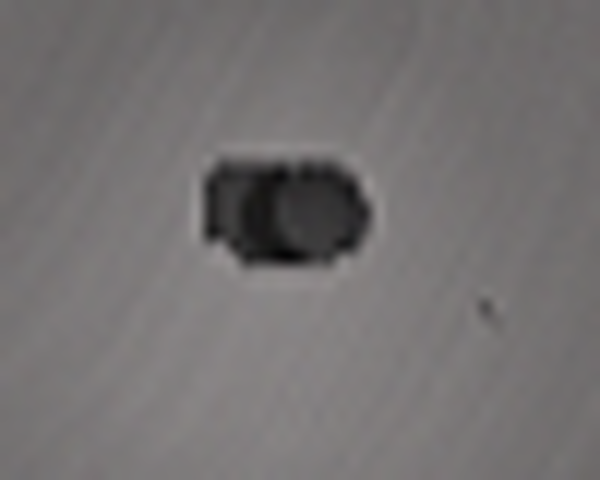

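>>> drive_tool:
  deltas:
    - {"xyz": [-22,-7,-5],"dr": [0,0,0.04],"hand": 0}
    - {"xyz": [-60,-20,-8],"dr": [0,0,0.09],"hand": 0}
    - {"xyz": [-105,-34,-8],"dr": [0,0,0.14],"hand": 0}
    - {"xyz": [-150,-49,-8],"dr": [0,0,0.19],"hand": 0}
    - {"xyz": [-195,-63,-8],"dr": [0,0,0.24],"hand": 0}
    - {"xyz": [-240,-78,-8],"dr": [0,0,0.29],"hand": 0}
    - {"xyz": [-285,-92,-8],"dr": [0,0,0.335],"hand": 0}
    - {"xyz": [-330,-107,-8],"dr": [0,0,0.335],"hand": 0}

```text
clock: 36.85
tcp_pos: [0.4632, -0.3646, 0.2067]
tool_rot: [0.826, 0.564, -0.0, 0.0]
contact_force: [1.2, -0.2, 0.2]
finger_gap: 0.0856
```

```bash
python3 - <<'E'
from cupfit import *
rel([.4486,-.4089,.12],1.2)
E
```

```text
d [-46.5   2.5  86.8] dr [ 0.     0.001 -0.002] z-> [ 0.4632 -0.3646  0.2067] yaw 1.198 f [ 1.2 -0.2  0.2] gap 0.0856 t 36.9
```

>>> drive_tool:
  deltas:
    - {"xyz": [-25,1.5,10],"dr": [0,0,0],"hand": 0}
    - {"xyz": [-42,2.5,35],"dr": [0,0,0],"hand": 0}
    - {"xyz": [-45,2.5,70],"dr": [0,0,0],"hand": 0}
    - {"xyz": [-45,2.5,86],"dr": [0,0,0],"hand": 0}
    - {"xyz": [-45,2.5,86],"dr": [0,0,0],"hand": 0}

```text
clock: 37.35
tcp_pos: [0.4493, -0.4042, 0.1186]
tool_rot: [0.825, 0.565, -0.0, -0.002]
contact_force: [-0.4, 1.4, 0.5]
finger_gap: 0.0854
```

```bash
python3 - <<'E'
from cupfit import *
rel([.4486,-.4089,.0505],1.2)
E
```

```text
d [-4.7  1.3 68.1] dr [-0.003 -0.002 -0.   ] z-> [ 0.4493 -0.4042  0.1186] yaw 1.2 f [-0.4  1.4  0.5] gap 0.0854 t 37.4
```

>>> drive_tool:
  deltas:
    - {"xyz": [-4,1,20],"dr": [0,0,0],"hand": 0}
    - {"xyz": [-4,1,40],"dr": [0,0,0],"hand": 0}
    - {"xyz": [-4,1,58],"dr": [0,0,0],"hand": 0}
    - {"xyz": [-4,1,67],"dr": [0,0,0],"hand": 0}
    - {"xyz": [-4,1,67],"dr": [0,0,0],"hand": 0}

```text
clock: 37.85
tcp_pos: [0.4503, -0.41, 0.0552]
tool_rot: [0.825, 0.565, -0.0, 0.001]
contact_force: [-0.1, -0.1, 0.4]
finger_gap: 0.0851
```

```bash
python3 - <<'E'
from cupfit import *
rel([.4486,-.4089,.0505],1.2)
E
```

```text
d [ 0.4 -2.   4.7] dr [0.001 0.001 0.001] z-> [ 0.4503 -0.41    0.0552] yaw 1.201 f [-0.1 -0.1  0.4] gap 0.0851 t 37.9
```

>>> drive_tool:
  deltas:
    - {"xyz": [0,-2,3.5],"dr": [0,0,0],"hand": 0}
    - {"xyz": [0,-2,3.5],"dr": [0,0,0],"hand": 0.5}
    - {"xyz": [0,-2,3.5],"dr": [0,0,0],"hand": 1}
    - {"xyz": [0,-2,3.5],"dr": [0,0,0],"hand": 1}
    - {"xyz": [0,-2,3.5],"dr": [0,0,0],"hand": 1}
    - {"xyz": [0,-2,3.5],"dr": [0,0,0],"hand": 1}
    - {"xyz": [0,-2,3.5],"dr": [0,0,0],"hand": 1}

```text
clock: 38.55
tcp_pos: [0.4487, -0.4102, 0.0526]
tool_rot: [0.825, 0.565, -0.0, 0.002]
contact_force: [-0.3, 1.8, 6.1]
finger_gap: 0.0263
```

```bash
python3 - <<'E'
from cupfit import *
rel([.4486,-.4089,.25],1.2)
E
```

```text
d [   0.7   -0.1 -197.4] dr [0.003 0.002 0.   ] z-> [ 0.4487 -0.4102  0.0526] yaw 1.2 f [-0.3  1.8  6.1] gap 0.0263 t 38.5
```

```bash
python3 - <<'E'
from cupfit import *
S=ctrl.read_camera('side');T=ctrl.read_camera('top')
S=dict(S,pixels=cv2.imread('pics/s5.png'));T=dict(T,pixels=cv2.imread('pics/t5.png'))
for n,p in(('S',S),('T',T)):
    o=proj(p,[[.667,-.0765,.125]])[0].astype(int)-60
    g=cv2.cvtColor(p['pixels'],cv2.COLOR_BGR2GRAY)[o[1]:o[1]+120,o[0]:o[0]+120]
    for t in ((150,170) if n=='S' else (120,140)):
        b=(cv2.resize(g,None,fx=6,fy=6,interpolation=cv2.INTER_LINEAR)>t).astype(np.uint8)
        b=cv2.morphologyEx(b,cv2.MORPH_OPEN,np.ones((9,9)))
        cs,_=cv2.findContours(b,0,1);c=[c for c in cs if cv2.pointPolygonTest(c,(360.,330.),False)>=0 or cv2.contourArea(c)>50000]
        c=max(c,key=cv2.contourArea);h=cv2.convexHull(c)
        m=np.zeros_like(b);cv2.drawContours(m,[h],-1,1,1);ys,xs=np.nonzero(m)
        uv=(np.c_[xs,ys]+.5)/6-.5+o
        for z in(.118,.125):
            q=onz(p,uv,z);s=least_squares(lambda x:np.hypot(q[:,0]-x[0],q[:,1]-x[1])-x[2],[.667,-.077,.125],loss='soft_l1',f_scale=.001);print(n,t,z,s.x)
        v=cv2.resize(p['pixels'][o[1]:o[1]+120,o[0]:o[0]+120],None,fx=6,fy=6)[:600];cv2.drawContours(v,[h],-1,(0,0,255),1);cv2.imwrite(f'pics/pan{n}.png',v)
E
```

```text
S 150 0.118 [ 0.8036 -0.2043  0.3366]
S 150 0.125 [ 0.7941 -0.1944  0.3329]
S 170 0.118 [ 0.8229 -0.2053  0.3157]
S 170 0.125 [ 0.8133 -0.1954  0.3123]
T 120 0.118 [ 0.6671 -0.0727  0.1257]
T 120 0.125 [ 0.6657 -0.0721  0.1251]
T 140 0.118 [ 0.6669 -0.073   0.1242]
T 140 0.125 [ 0.6655 -0.0725  0.1237]
```

View pics/panT.png

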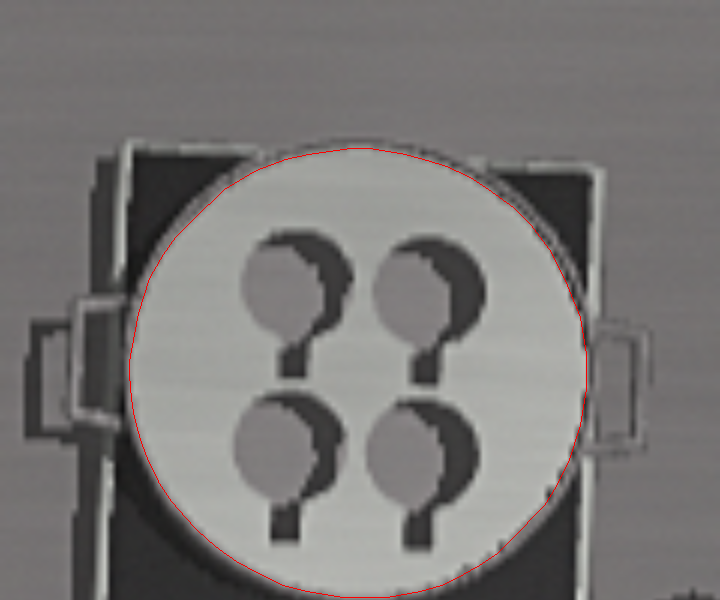

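View pics/panS.png

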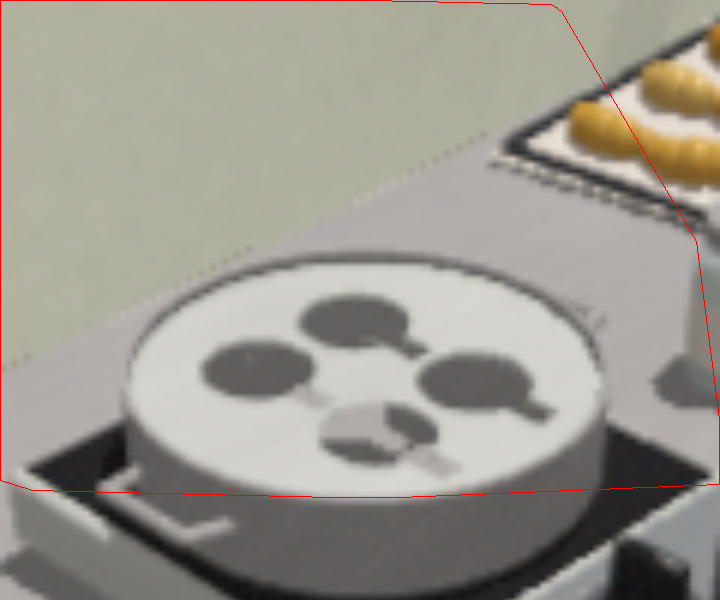

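>>> drive_tool:
  deltas:
    - {"xyz": [0,0,-4],"dr": [0,0,0],"hand": 1}
    - {"xyz": [0,0,-12],"dr": [0,0,0],"hand": 1}
    - {"xyz": [0,0,-30],"dr": [0,0,0],"hand": 1}
    - {"xyz": [0,0,-65],"dr": [0,0,0],"hand": 1}
    - {"xyz": [0,0,-105],"dr": [0,0,0],"hand": 1}
    - {"xyz": [0,0,-150],"dr": [0,0,0],"hand": 1}
    - {"xyz": [0,0,-185],"dr": [0,0,0],"hand": 1}
    - {"xyz": [0,0,-200],"dr": [0,0,0],"hand": 1}

```text
clock: 39.45
tcp_pos: [0.4488, -0.4103, 0.2565]
tool_rot: [0.825, 0.565, -0.0, 0.004]
contact_force: [-0.6, -0.0, -3.2]
finger_gap: 0.0264
```

```bash
python3 - <<'E'
from cupfit import *
rel([.6665,-.0760,.25],1.2)
E
```

```text
d [390.5  81.8   5.1] dr [ 0.006  0.005 -0.   ] z-> [ 0.4488 -0.4103  0.2565] yaw 1.2 f [-0.6 -0.  -3.2] gap 0.0264 t 39.5
```

>>> drive_tool:
  deltas:
    - {"xyz": [18,4,0],"dr": [0.004,0.004,0],"hand": 1}
    - {"xyz": [52,11,0],"dr": [0.004,0.004,0],"hand": 1}
    - {"xyz": [95,20,0],"dr": [0.004,0.004,0],"hand": 1}
    - {"xyz": [140,29,0],"dr": [0.004,0.004,0],"hand": 1}
    - {"xyz": [185,39,0],"dr": [0.004,0.004,0],"hand": 1}
    - {"xyz": [230,48,0],"dr": [0.004,0.004,0],"hand": 1}
    - {"xyz": [275,58,0],"dr": [0.004,0.004,0],"hand": 1}
    - {"xyz": [318,67,0],"dr": [0.004,0.004,0],"hand": 1}

```text
clock: 40.25
tcp_pos: [0.6263, -0.1344, 0.2502]
tool_rot: [0.825, 0.565, -0.0, -0.002]
contact_force: [0.7, -0.6, -3.8]
finger_gap: 0.026
```

>>> drive_tool:
  deltas:
    - {"xyz": [32,7,0],"dr": [0,0,0],"hand": 1}
    - {"xyz": [55,11,0],"dr": [0,0,0],"hand": 1}
    - {"xyz": [68,14,0],"dr": [0,0,0],"hand": 1}
    - {"xyz": [72,15,2],"dr": [0,0,0],"hand": 1}
    - {"xyz": [72,15,5],"dr": [0,0,0],"hand": 1}
    - {"xyz": [72,15,5],"dr": [0,0,0],"hand": 1}

```text
clock: 40.85
tcp_pos: [0.6653, -0.0766, 0.2456]
tool_rot: [0.826, 0.564, -0.0, -0.002]
contact_force: [0.3, -0.6, -4.1]
finger_gap: 0.0264
```

```bash
python3 - <<'E'
from cupfit import *
rel([.6665,-.0760,.1706],1.2)
S=ctrl.read_camera('side')
cv2.imwrite('pics/s30.png',cv2.resize(S['pixels'][60:220,220:420],None,fx=4,fy=3.7))
E
```

```text
d [ 0.9  1.2 75. ] dr [-0.003 -0.002 -0.001] z-> [ 0.6653 -0.0766  0.2456] yaw 1.199 f [ 0.3 -0.6 -4.1] gap 0.0264 t 40.9
```

View pics/s30.png

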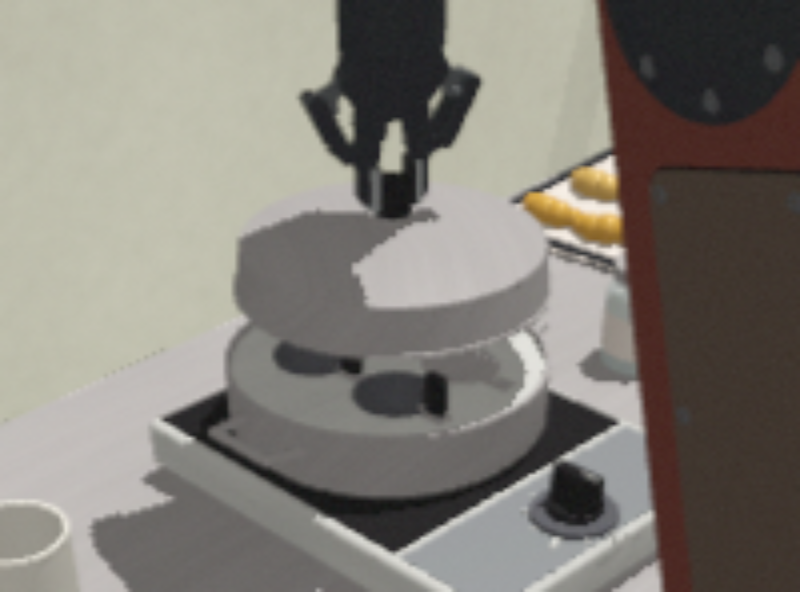

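>>> drive_tool:
  deltas:
    - {"xyz": [1,1,10],"dr": [-0.003,-0.002,0],"hand": 1}
    - {"xyz": [1,1,24],"dr": [-0.003,-0.002,0],"hand": 1}
    - {"xyz": [1,1,40],"dr": [-0.003,-0.002,0],"hand": 1}
    - {"xyz": [1,1,54],"dr": [-0.003,-0.002,0],"hand": 1}
    - {"xyz": [1,1,61],"dr": [-0.003,-0.002,0],"hand": 1}
    - {"xyz": [1,1,61],"dr": [-0.003,-0.002,0],"hand": 1}

```text
clock: 41.5
tcp_pos: [0.6664, -0.075, 0.1839]
tool_rot: [0.825, 0.565, -0.0, -0.0]
contact_force: [-0.1, -0.3, -2.2]
finger_gap: 0.0263
```

```bash
python3 - <<'E'
from cupfit import *
rel([.6665,-.0760,.1706],1.2)
S=ctrl.read_camera('side')
cv2.imwrite('pics/s31.png',cv2.resize(S['pixels'][110:210,260:380],None,fx=6,fy=6,interpolation=cv2.INTER_CUBIC))
E
```

```text
d [-0.9  0.5 13.3] dr [-0.001  0.    -0.   ] z-> [ 0.6664 -0.075   0.1839] yaw 1.2 f [-0.1 -0.3 -2.2] gap 0.0263 t 41.5
```

View pics/s31.png

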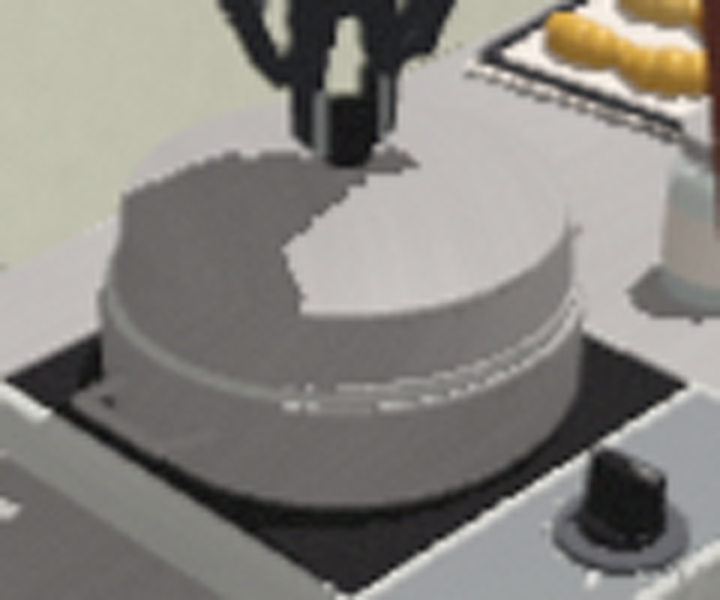

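>>> drive_tool:
  deltas:
    - {"xyz": [-0.5,0.3,3],"dr": [0,0,0],"hand": 1}
    - {"xyz": [-0.5,0.3,6],"dr": [0,0,0],"hand": 1}
    - {"xyz": [-0.5,0.3,8],"dr": [0,0,0],"hand": 1}
    - {"xyz": [-0.5,0.3,8],"dr": [0,0,0],"hand": 1}

```text
clock: 41.95
tcp_pos: [0.6672, -0.0755, 0.1772]
tool_rot: [0.825, 0.565, 0.0, 0.0]
contact_force: [-0.2, -0.7, -3.6]
finger_gap: 0.0261
```

>>> drive_tool:
  deltas:
    - {"xyz": [0,0,1.5],"dr": [0,0,0],"hand": 1}
    - {"xyz": [0,0,3],"dr": [0,0,0],"hand": 1}
    - {"xyz": [0,0,3],"dr": [0,0,0],"hand": 1}

```text
clock: 42.25
tcp_pos: [0.6672, -0.0755, 0.1742]
tool_rot: [0.825, 0.565, 0.0, 0.0]
contact_force: [-0.6, -0.2, -4.1]
finger_gap: 0.0262
```

>>> drive_tool:
  deltas:
    - {"xyz": [0,0,1],"dr": [0,0,0],"hand": 1}
    - {"xyz": [0,0,2],"dr": [0,0,0],"hand": 1}

```text
clock: 42.45
tcp_pos: [0.6673, -0.0756, 0.1724]
tool_rot: [0.825, 0.565, 0.0, 0.0]
contact_force: [-0.6, -0.8, -3.8]
finger_gap: 0.0258
```

>>> drive_tool:
  deltas:
    - {"xyz": [0,0,1],"dr": [0,0,0],"hand": 1}
    - {"xyz": [0,0,2],"dr": [0,0,0],"hand": 1}
    - {"xyz": [0,0,2],"dr": [0,0,0],"hand": 1}

```text
clock: 42.75
tcp_pos: [0.6673, -0.0756, 0.1706]
tool_rot: [0.825, 0.565, 0.0, 0.0]
contact_force: [-0.8, 0.5, -2.4]
finger_gap: 0.0259
```

>>> drive_tool:
  deltas:
    - {"xyz": [0,0,0.7],"dr": [0,0,0],"hand": 1}
    - {"xyz": [0,0,0.7],"dr": [0,0,0],"hand": 1}

```text
clock: 42.95
tcp_pos: [0.6673, -0.0756, 0.1706]
tool_rot: [0.825, 0.565, 0.0, 0.001]
contact_force: [-3.6, 0.8, 4.7]
finger_gap: 0.0264
```

Contact came exactly at the expected seat height of 0.1706, so I'll release.

>>> drive_tool:
  deltas:
    - {"xyz": [0,0,-0.5],"dr": [0,0,0],"hand": 0.5}
    - {"xyz": [0,0,-0.5],"dr": [0,0,0],"hand": 0}
    - {"xyz": [0,0,-0.5],"dr": [0,0,0],"hand": 0}
    - {"xyz": [0,0,-0.5],"dr": [0,0,0],"hand": 0}
    - {"xyz": [0,0,-15],"dr": [0,0,0],"hand": 0}
    - {"xyz": [0,0,-50],"dr": [0,0,0],"hand": 0}
    - {"xyz": [0,0,-90],"dr": [0,0,0],"hand": 0}

```text
clock: 43.65
tcp_pos: [0.6664, -0.0753, 0.2606]
tool_rot: [0.825, 0.565, -0.0, -0.0]
contact_force: [0.3, -0.5, 1.3]
finger_gap: 0.0856
```

```bash
python3 - <<'E'
from cupfit import *
rel([.4695,-.0688,.2],1.536)
S=ctrl.read_camera('side')
cv2.imwrite('pics/s32.png',cv2.resize(S['pixels'][110:210,260:380],None,fx=6,fy=6,interpolation=cv2.INTER_CUBIC))
E
```

```text
d [ -65.3 -185.8   60.8] dr [-0.001  0.    -0.336] z-> [ 0.6664 -0.0753  0.2606] yaw 1.2 f [ 0.3 -0.5  1.3] gap 0.0856 t 43.6
```

View pics/s32.png

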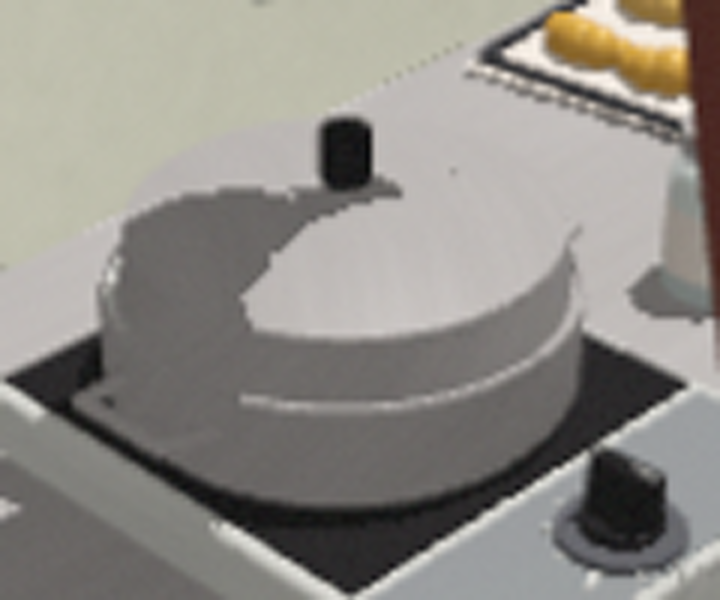

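```bash
python3 - <<'E'
from cupfit import *
S=ctrl.read_camera('side');T=ctrl.read_camera('top')
for z in(.06,.07,.08,.09,.10,.11): print(z,proj(S,[[.4699,-.0688,z]])[0],proj(T,[[.4699,-.0688,z]])[0])
cv2.imwrite('pics/s33.png',cv2.resize(S['pixels'][170:220,335:395],None,fx=12,fy=12,interpolation=cv2.INTER_CUBIC))
E
```

```text
0.06 [363.181  198.7236] [361.8552 218.8552]
0.07 [363.4187 196.036 ] [362.0685 218.6319]
0.08 [363.6589 193.32  ] [362.2843 218.4058]
0.09 [363.9017 190.575 ] [362.5028 218.177 ]
0.1 [364.147  187.8006] [362.724  217.9454]
0.11 [364.395  184.9963] [362.9479 217.7109]
```

View pics/s33.png

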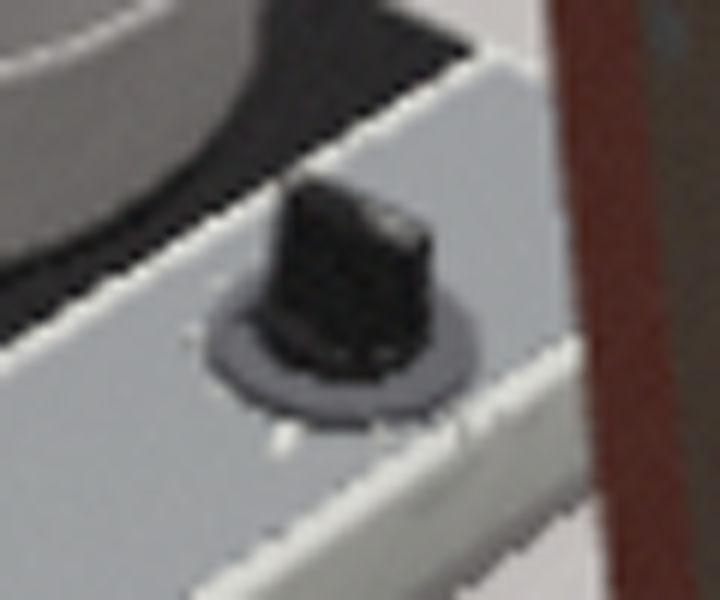

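>>> drive_tool:
  deltas:
    - {"xyz": [-10,-28,0],"dr": [0,0,-0.06],"hand": 0.3}
    - {"xyz": [-24,-68,0],"dr": [0,0,-0.13],"hand": 0.3}
    - {"xyz": [-38,-108,0],"dr": [0,0,-0.2],"hand": 0.3}
    - {"xyz": [-52,-148,5],"dr": [0,0,-0.27],"hand": 0.3}
    - {"xyz": [-62,-176,25],"dr": [0,0,-0.336],"hand": 0.3}
    - {"xyz": [-65,-186,60],"dr": [0,0,-0.336],"hand": 0.35}
    - {"xyz": [-65,-186,100],"dr": [0,0,-0.336],"hand": 0.35}
    - {"xyz": [-65,-186,130],"dr": [0,0,-0.336],"hand": 0.35}

```text
clock: 44.6
tcp_pos: [0.4693, -0.0684, 0.1273]
tool_rot: [0.719, 0.695, 0.0, -0.0]
contact_force: [1.0, -0.8, 0.5]
finger_gap: 0.0554
```

```bash
python3 - <<'E'
from cupfit import *
rel([.4699,-.0688,.066],1.536)
S=ctrl.read_camera('side')
cv2.imwrite('pics/s34.png',cv2.resize(S['pixels'][140:220,315:415],None,fx=7,fy=7,interpolation=cv2.INTER_CUBIC))
E
```

```text
d [-0.4  0.6 61.3] dr [-0. -0. -0.] z-> [ 0.4693 -0.0684  0.1273] yaw 1.536 f [ 1.  -0.8  0.5] gap 0.0554 t 44.6
```

View pics/s34.png

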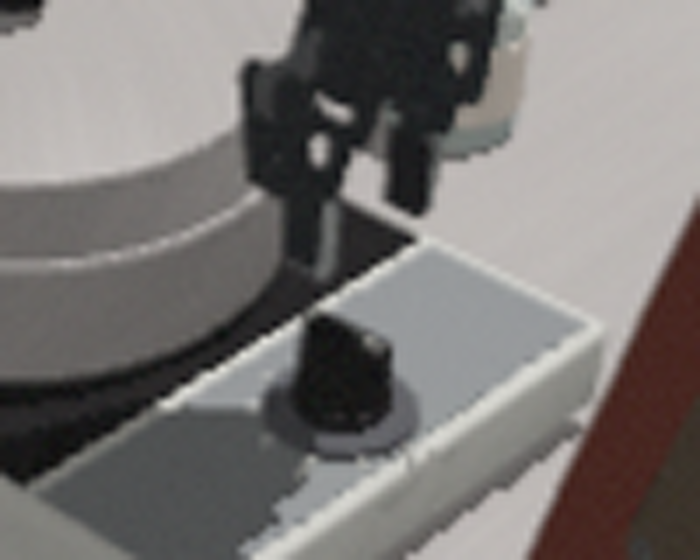

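>>> drive_tool:
  deltas:
    - {"xyz": [0,0.5,20],"dr": [0,0,0],"hand": 0.4}
    - {"xyz": [0,0.5,38],"dr": [0,0,0],"hand": 0.4}
    - {"xyz": [0,0.5,50],"dr": [0,0,0],"hand": 0.4}
    - {"xyz": [0,0.5,58],"dr": [0,0,0],"hand": 0.4}
    - {"xyz": [0,0.5,58],"dr": [0,0,0],"hand": 0.4}

```text
clock: 45.15
tcp_pos: [0.4706, -0.0686, 0.0711]
tool_rot: [0.719, 0.695, -0.0, -0.0]
contact_force: [0.6, 0.4, -0.3]
finger_gap: 0.0514
```

```bash
python3 - <<'E'
from cupfit import *
rel([.4699,-.0688,.066],1.536)
S=ctrl.read_camera('side')
cv2.imwrite('pics/s35.png',cv2.resize(S['pixels'][140:220,315:415],None,fx=7,fy=7,interpolation=cv2.INTER_CUBIC))
E
```

```text
d [-0.2 -0.6  5.1] dr [-0. -0.  0.] z-> [ 0.4706 -0.0686  0.0711] yaw 1.536 f [ 0.6  0.4 -0.3] gap 0.0514 t 45.1
```

View pics/s35.png

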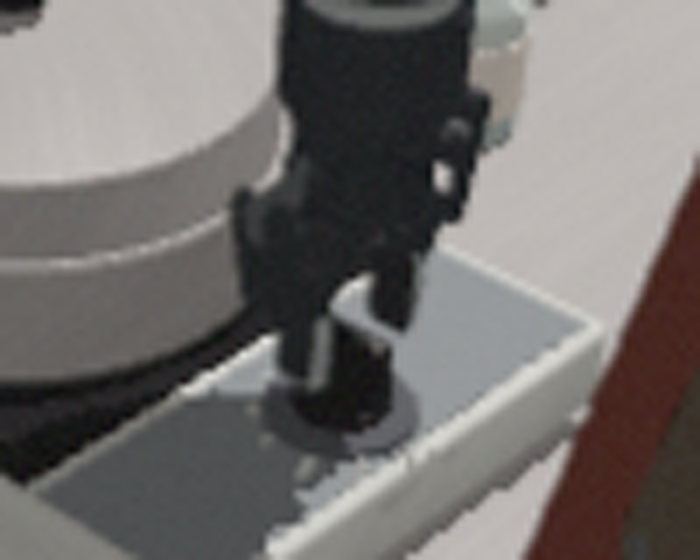

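>>> drive_tool:
  deltas:
    - {"xyz": [0,-0.5,3],"dr": [0,0,0],"hand": 0.4}
    - {"xyz": [0,-0.5,4],"dr": [0,0,0],"hand": 0.6}
    - {"xyz": [0,-0.5,4],"dr": [0,0,0],"hand": 1}
    - {"xyz": [0,-0.5,4],"dr": [0,0,0],"hand": 1}
    - {"xyz": [0,-0.5,4],"dr": [0,0,0],"hand": 1}
    - {"xyz": [0,-0.5,4],"dr": [0,0,0],"hand": 1}
    - {"xyz": [0,-0.5,4],"dr": [0,0,0],"hand": 1}

```text
clock: 45.9
tcp_pos: [0.4707, -0.0684, 0.0681]
tool_rot: [0.719, 0.695, 0.001, 0.0]
contact_force: [-0.9, 4.8, 5.5]
finger_gap: 0.0127
```

>>> drive_tool:
  deltas:
    - {"xyz": [0,0,0],"dr": [0,0,0.06],"hand": 1}
    - {"xyz": [0,0,0],"dr": [0,0,0.14],"hand": 1}
    - {"xyz": [0,0,0],"dr": [0,0,0.22],"hand": 1}
    - {"xyz": [0,0,0],"dr": [0,0,0.3],"hand": 1}
    - {"xyz": [0,0,0],"dr": [0,0,0.38],"hand": 1}
    - {"xyz": [0,0,0],"dr": [0,0,0.46],"hand": 1}
    - {"xyz": [0,0,0],"dr": [0,0,0.54],"hand": 1}
    - {"xyz": [0,0,0],"dr": [0,0,0.6],"hand": 1}

```text
clock: 46.7
tcp_pos: [0.4708, -0.0679, 0.0681]
tool_rot: [0.893, 0.45, 0.001, -0.0]
contact_force: [-0.1, 7.2, 5.1]
finger_gap: 0.0124
```

```bash
python3 - <<'E'
from cupfit import *
rel([.4699,-.0688,.068],.316);print(ctrl.get_state()['ft_torque'])
E
```

```text
d [-1.2 -0.2  0.1] dr [ 0.    -0.002  0.618] z-> [ 0.4708 -0.0679  0.0681] yaw 0.934 f [-0.1  7.2  5.1] gap 0.0124 t 46.7
[ 1.4479  0.1996 -0.0143]
```

>>> drive_tool:
  deltas:
    - {"xyz": [0,0,0],"dr": [0,0,0.08],"hand": 1}
    - {"xyz": [0,0,0],"dr": [0,0,0.16],"hand": 1}
    - {"xyz": [0,0,0],"dr": [0,0,0.24],"hand": 1}
    - {"xyz": [0,0,0],"dr": [0,0,0.33],"hand": 1}
    - {"xyz": [0,0,0],"dr": [0,0,0.42],"hand": 1}
    - {"xyz": [0,0,0],"dr": [0,0,0.51],"hand": 1}
    - {"xyz": [0,0,0],"dr": [0,0,0.58],"hand": 1}
    - {"xyz": [0,0,0],"dr": [0,0,0.62],"hand": 1}

```text
clock: 47.5
tcp_pos: [0.4711, -0.0676, 0.0681]
tool_rot: [0.988, 0.156, 0.001, -0.001]
contact_force: [1.5, 7.7, 4.3]
finger_gap: 0.0125
```

>>> drive_tool:
  deltas:
    - {"xyz": [0,0,0],"dr": [0,0,0],"hand": 1}
    - {"xyz": [0,0,0],"dr": [0,0,0],"hand": 1}

```text
clock: 47.7
tcp_pos: [0.4711, -0.0676, 0.0681]
tool_rot: [0.987, 0.158, 0.001, -0.001]
contact_force: [1.2, 9.1, 6.0]
finger_gap: 0.0125
```

```bash
python3 - <<'E'
from cupfit import *
rel([.4699,-.0688,.068],.316);print(ctrl.get_state()['ft_torque'])
E
```

```text
d [-1.5  0.8  0.1] dr [-0.001 -0.003  0.001] z-> [ 0.4711 -0.0676  0.0681] yaw 0.317 f [1.2 9.1 6. ] gap 0.0125 t 47.7
[ 1.8555 -0.2315 -0.0259]
```

Yaw is at the target. I'll release, lift and move aside to look.

>>> drive_tool:
  deltas:
    - {"xyz": [0,0,0],"dr": [0,0,0],"hand": 0.6}
    - {"xyz": [0,0,0],"dr": [0,0,0],"hand": 0.4}
    - {"xyz": [0,0,0],"dr": [0,0,0],"hand": 0.4}
    - {"xyz": [0,0,0],"dr": [0,0,0],"hand": 0.4}
    - {"xyz": [0,0,-15],"dr": [0,0,0],"hand": 0.4}
    - {"xyz": [0,0,-50],"dr": [0,0,0],"hand": 0.4}
    - {"xyz": [0,0,-95],"dr": [0,0,0],"hand": 0.4}
    - {"xyz": [0,0,-140],"dr": [0,0,0],"hand": 0.4}

```text
clock: 48.5
tcp_pos: [0.4699, -0.0686, 0.2101]
tool_rot: [0.988, 0.157, 0.0, 0.0]
contact_force: [1.2, -1.6, 0.3]
finger_gap: 0.0512
```

```bash
python3 - <<'E'
from cupfit import *
rel([.44,-.40,.25],.316)
E
```

```text
d [-131.3  305.7  -39.8] dr [ 0.001 -0.001 -0.   ] z-> [ 0.4699 -0.0686  0.2101] yaw 0.316 f [ 1.2 -1.6  0.3] gap 0.0512 t 48.5
```

>>> drive_tool:
  deltas:
    - {"xyz": [-15,35,-20],"dr": [0,0,0],"hand": 0.4}
    - {"xyz": [-33,76,-40],"dr": [0,0,0],"hand": 0.4}
    - {"xyz": [-51,119,-40],"dr": [0,0,0],"hand": 0.4}
    - {"xyz": [-69,161,-40],"dr": [0,0,0],"hand": 0.4}
    - {"xyz": [-87,203,-40],"dr": [0,0,0],"hand": 0.4}
    - {"xyz": [-105,245,-40],"dr": [0,0,0],"hand": 0.4}
    - {"xyz": [-120,280,-40],"dr": [0,0,0],"hand": 0.4}
    - {"xyz": [-131,305,-40],"dr": [0,0,0],"hand": 0.4}

```text
clock: 49.3
tcp_pos: [0.4397, -0.4019, 0.2485]
tool_rot: [0.988, 0.157, 0.0, 0.001]
contact_force: [-0.0, -0.2, 0.3]
finger_gap: 0.0512
```

```bash
python3 - <<'E'
from cupfit import *
S=ctrl.read_camera('side');T=ctrl.read_camera('top')
cv2.imwrite('pics/t40.png',T['pixels']);cv2.imwrite('pics/s40.png',S['pixels'])
cv2.imwrite('pics/t41.png',cv2.resize(T['pixels'][195:245,330:400],None,fx=11,fy=11,interpolation=cv2.INTER_CUBIC))
cv2.imwrite('pics/s41.png',cv2.resize(S['pixels'][115:215,260:390],None,fx=6,fy=6,interpolation=cv2.INTER_CUBIC))
E
```

```text
(no output)
```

View pics/t40.png

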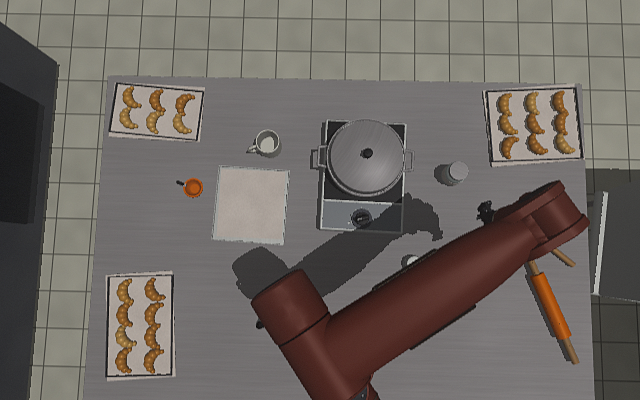

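View pics/t41.png

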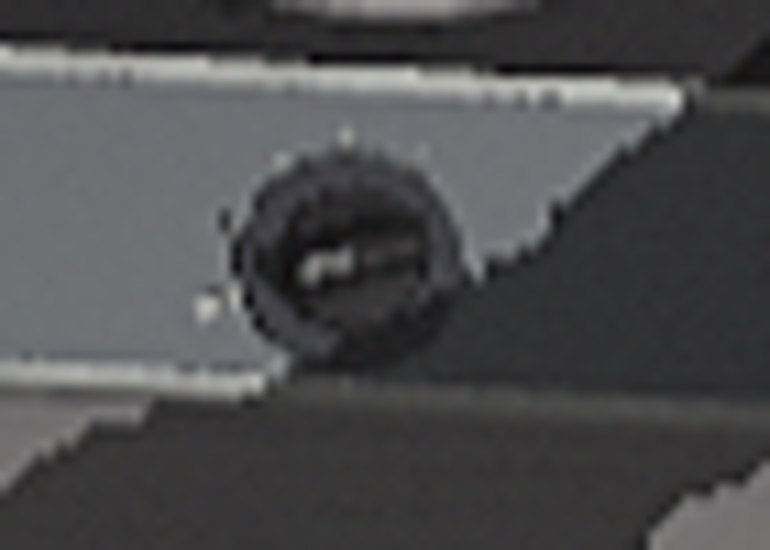

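View pics/s41.png

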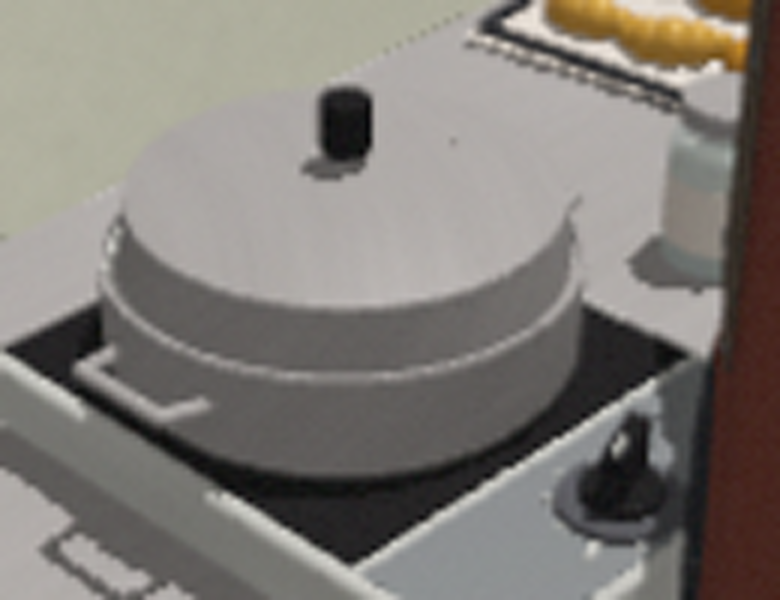

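View pics/s40.png

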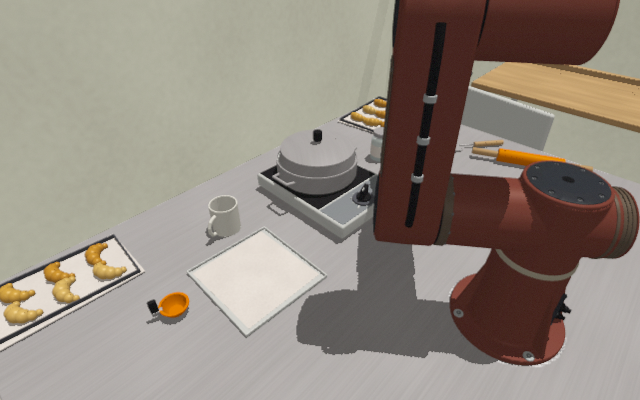

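```bash
python3 - <<'E'
from h import *
s=ctrl.get_state();print(s['clock'],s['contact_force'],s['finger_gap'])
print(ctrl.close_job())
E
```

```text
49.4 [ 0.40783807  1.13858162 -0.03851899] 0.05116187180546613
the job is handed in; nothing more can be done
None
```

The poacher is set up and I handed the job in at 49.4 s of the 192 s allowed. No verdict was reported.

- **Lid off:** I lifted the lid off and set it on the free worktop to the right of the hob. The first grip on the knob was too shallow and slid off. The fingertips stood about 28 mm higher than the described TCP implied, which a touch on the knob confirmed. I corrected all later heights for that.
- **Cups:** Only three of the four cups were there. They went into the rear right, rear left and front left holes. Each came down to its expected seat height with under 11 N of contact force. The side view after each release showed the cup flat, with its bracket in the notch.
- **Lid back:** It made contact exactly at the seat height. The last views show it level inside the rim.
- **Dial:** I turned it clockwise after the lid was on, by 1.22 rad of tool rotation. In the last top view the pointer bar lies along the direction of the long mark: about 15.6° for the bar against 15.5 to 16° for the mark in the image.

The two cameras disagreed by 2 to 4 mm in y, so I averaged them. The mug, jar and orange cup look unmoved. The arm partly hid the timer in the final top view; it was in place in the top view just before the lid went back, and the gripper did not go near it after that. At hand-in the arm was clear of everything, with contact force close to zero.

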